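Load a slide imager from a gravity-fed carrier dispenser

TASK

Load every slide carrier from the dispenser into the imager: for each one push the thumb slide to its stop so that the bottom carrier's tab comes out, pull the carrier out by that tab and slide it, tab last, under the objectives into a free lane until it is fully home against the back stop. When all are home, press the imager's start plunger fully down and let it up again. Do not knock the objectives, and leave the other things on the bench where they are.

Things in the scene. Friction and masses are not known exactly. Their poses are not given: they have to be found in the camera images.
- dispenser: Fixed white dispenser 236 x 66 mm. Origin: on the table under the centre of its stack well; its -x is the front. Well floor 50 mm above the table; clear sides, fixed clear cap (top at 98 mm). The gate, outer face 64 mm in front of the origin, leaves a slot 11.5 mm high: only the bottom carrier can pass, forwards. The unit ends 68 mm in front, so a tab sticking out hangs free, 50 mm up.
- pusher (a joint): Travel (m) of the dispenser's thumb slide towards its front: 0 at rest, 0.036 at its stop; a spring (1.5 N at rest, 4 N at the stop) brings it back when let go. Pushed to its stop, which takes up to 9 N with a full stack, it moves the bottom carrier about 35 mm forward, so that 30 mm of the tab stick out of the gate and stay out. It cannot push a carrier further out than that.
- thumb (a point): Centre of the rear face of the slide's black thumb piece: an upright plate 26 mm wide, 8 mm thick (along x), from 56 to 86 mm above the table, behind the well; the face looks to the dispenser's +x, 120 mm behind its origin at rest, and is pushed to -x. The steel deck behind and below it is 50 mm high and ends 164 mm behind the origin.
- imager: Fixed four-lane slide imager; origin on the table under the centre of its stage, its -x is its front. Black stage 50 mm above the table, front edge 65 to 68 mm before the origin. Lanes 1 to 4 at y = -63, -21, 21, 63 mm run along x, 37 mm wide, between rails 6 mm high whose rounded ends begin 60 mm before the origin; back stop face 22 mm behind the origin.
- lane1 (a point): Where the middle of a carrier lies when fully home in lane 1: y = -63 mm in the imager's frame, 37 mm before its origin, 54 mm above the table; axes as the imager's. The same points of lanes 2, 3 and 4 follow at steps of 42 mm towards the imager's +y. A carrier at home has its tab hanging free in front of the stage.
- objectives: The four black objectives, fixed under the imager's bridge, same frame as the imager: one over each lane, axis 4 mm behind the origin, 27 mm across, lens 15 mm above the stage. The bridge's white beam spans 22 mm before to 42 mm behind the origin, 110 to 150 mm above the table. Nothing may knock the objectives.
- start (a joint): Travel (m) of the imager's start plunger: 0 up, 0.014 down on its stop. Spring: 3 N at the top, 7 N at the stop; it comes up by itself.
- start_top (a point): Centre of the top of the start plunger's round black head (34 mm across), on the pod at the imager's +y side (10 mm before the imager's origin, 146 mm to its +y); 110 mm above the table when up, 96 mm when down; it goes straight down. The pod is 54 mm wide, its top 80 mm above the table.
- carrier_a_mid (a point): Centre (half-way up) of slide carrier A: aluminium frame with a glass slide, 118 mm long, 8 mm thick, 45 to 80 g. Body 84 x 34 mm towards its +x (last 4 mm narrowed to 30 mm), pull tab 34 x 16 x 6 mm towards its -x; z up. All alike, stacked flat in the well, tabs to the dispenser's front, A under B under C under D; some may be missing.
- carrier_a_tab (a point): Point half-way up the tab of carrier A, 48 mm from its middle towards its -x and 11 mm from the tab's free end: the place to pinch its sides (16 mm apart). Axes as the carrier's.
- carrier_b_mid (a point): Centre (half-way up) of slide carrier B: aluminium frame with a glass slide, 118 mm long, 8 mm thick, 45 to 80 g. Body 84 x 34 mm towards its +x (last 4 mm narrowed to 30 mm), pull tab 34 x 16 x 6 mm towards its -x; z up. All alike, stacked flat in the well, tabs to the dispenser's front, A under B under C under D; some may be missing.
- carrier_b_tab (a point): Point half-way up the tab of carrier B, 48 mm from its middle towards its -x and 11 mm from the tab's free end: the place to pinch its sides (16 mm apart). Axes as the carrier's.
- carrier_c_mid (a point): Centre (half-way up) of slide carrier C: aluminium frame with a glass slide, 118 mm long, 8 mm thick, 45 to 80 g. Body 84 x 34 mm towards its +x (last 4 mm narrowed to 30 mm), pull tab 34 x 16 x 6 mm towards its -x; z up. All alike, stacked flat in the well, tabs to the dispenser's front, A under B under C under D; some may be missing.
- carrier_c_tab (a point): Point half-way up the tab of carrier C, 48 mm from its middle towards its -x and 11 mm from the tab's free end: the place to pinch its sides (16 mm apart). Axes as the carrier's.
- carrier_d_mid (a point): Centre (half-way up) of slide carrier D: aluminium frame with a glass slide, 118 mm long, 8 mm thick, 45 to 80 g. Body 84 x 34 mm towards its +x (last 4 mm narrowed to 30 mm), pull tab 34 x 16 x 6 mm towards its -x; z up. All alike, stacked flat in the well, tabs to the dispenser's front, A under B under C under D; some may be missing.
- carrier_d_tab (a point): Point half-way up the tab of carrier D, 48 mm from its middle towards its -x and 11 mm from the tab's free end: the place to pinch its sides (16 mm apart). Axes as the carrier's.
- slide_box: Bystander, loose: grey slide box 98 x 82 x 30 mm; origin at its underside's centre.
- oil_bottle: Bystander, loose: small amber oil bottle, 28 mm across, 62 mm high; origin at its underside's centre.
- dish: Bystander, loose: clear round dish with lid, 64 mm across, 18 mm high; origin at its underside's centre.
- jar: Bystander, loose: glass jar, 52 mm across, 55 mm high; origin at its underside's centre.
- lens_brush: Bystander, loose: cleaning brush, 120 mm long; origin at its underside's centre.
- lens_can: Bystander, loose: lens can, 38 mm across, 50 mm high; origin at its underside's centre.
- block_gauge: Bystander, loose: dark steel block 60 x 26 x 12 mm; origin at its underside's centre.

How it is judged:
By the outcome, as a careful person would: the job done as asked, in the order asked, and still so for the second after the job is handed in, with the robot touching nothing.
Of carrier_a, carrier_b, carrier_c, carrier_d only 3 to 4 are there at a start; the rules pass over those that are not, and their reading is None.
At some moment in a run one of carrier_a, carrier_b, carrier_c, carrier_d may be knocked a few centimetres aside while the robot is not near it.
Once in a run the grip may slacken for a moment while it holds something.
It also fails if it takes over 210 s, if anything falls off the work surface, if the arm or the gripper's body presses on something with over 40 N, if the wrist force passes 120 N, or if a joint passes its speed limit or range.

ROBOT

A 7-joint arm with a two-finger parallel gripper is mounted at the origin on the work surface. World frame = base frame: x ahead of the robot, y to its left, z up, the work surface at z = 0. Lengths are in m, angles in rad, forces in N, time in s.
With the tool pointing down it reaches from about 0.4 to 0.875 m from the base axis. Payload 19.3 kg.
Tool frame: the origin (TCP) lies at the very end of the fingers, on their centre line; the grasp point (between the pads) lies 19 mm behind it; z points along the fingers, y is the direction in which the jaws open and shut (so a half turn about z gives the same grasp; the last joint's range is limited). The gripper opens to 85 mm and grips with 20 to 120 N. Pads are 22 mm wide; open, the fingers measure 114 mm over their backs; the gripper's body (76 mm by 85 mm) begins 54 mm behind the grasp point. The pads swing forward as they close: fully open they stand 13 mm farther back than shut.
Start: joints at [-1.367, 0.521, -0.036, 1.599, 0.021, 1.021, -0.113], TCP at [0.169, 0.602, 0.203] pointing down, gripper open.
Joint ranges: [-2.91, 2.91], [-0.3, 2.13], [-1.5, 1.42], [0.17, 2.43], [-1.26, 4.41], [0.16, 1.93], [-2.52, 2.52]. Speed limits (rad/s): [1.89, 1.89, 2.39, 2.39, 3.01, 3.01, 3.01].

INTERFACE

Orientations are given as [roll, pitch, yaw] about the fixed x, y, z axes, in that order (R = Rz(yaw) Ry(pitch) Rx(roll)).
In Python, from workcell import bot gives the robot as it stands. The module is installed in compiled form; this text tells all that it offers.
- The arm moves only by the shell command python3 -m inch 'ROWS' [FORCE]. ROWS is JSON, a list of rows, each an object of numbers: "dx", "dy", "dz": the shift along the tool's x, y, z in mm; "rx", "ry", "rz": the turn, a rotation vector about the tool's x, y, z in rad; "hand": the closure, from -1 (fully open) to 1 (shut), so that 0 is half open. In form: [{"dx": .., "dy": .., "dz": .., "rx": .., "ry": .., "rz": .., "hand": ..}, ...]. A call has 1 to 10 rows; each row shifts and turns the commanded pose from where the row before left it, along the tool's axes as they then stand; what a row does not reach is not made up. A row lasts 1/10 s, in which the tool goes at most 50 mm and 8.59 degrees, less where a joint would pass 70% of its speed; a pose out of reach is approached as far as the arm can. A call with a gripper value outside its range is refused whole. The fingers move at their own pace and stop on an object; FORCE is the grip in N (left out, the last holds). Time passes only in rows, so rows that do not move let the fingers close. It gives the time, the measured TCP pose, the force and the opening at its end, in the units of the state.
- bot.observe(): the state, without advancing time (a new reading comes with each control period).
- bot.grab_frame(name): name is "side" or "top"; returns (picture, depth): 400x640x3 uint8, red, green, blue; 400x640 float32, m along the optical axis (not along the pixel's ray), 0 where there is no reading.
- bot.get_calibration(name): a dict with "vertical_fov" (degrees; the focal length in pixels is half the picture's height over the tangent of half this angle, whatever the lens; pixels are square), "cx", "cy" (the principal point, pixels), "k1" (the pictures are not rectified: a ray, as slopes to the right and down, at radius r is drawn at 1 + k1 r^2 times it, then the intrinsics apply), "origin" and "orientation" of the camera in the world. Camera axes: x right, y down, z forward; pixel columns grow to the right and rows downward; lengths in m; the calibration is good to about 2 mm. A picture is of the moment at which its call begins. get_calibration takes no time and is no camera call.
- bot.job_done(): hands the job in, once; it reports no verdict.
Trained networks look in the newest picture that a camera, given by its name, has taken for a name from the list of things; names that differ only in an ending like _2 or _b are one class to them, and where a whole thing is asked for, a point or a joint stands for the part that bears it (a point fixed in the world has none). Each returns a list of dicts, best first, with "score" (0 to 1); they miss things now and then, are a little off and sometimes report something else, mostly with a low value. They report only what shows in the picture. A call takes as long as a camera call.
- bot.trace(camera, target): "region" (400x640 bool, what is visible of it) and "box" ([left, top, right, bottom] in pixels, round what is visible of it).
- bot.tip_of(camera, target): "centre" ([row, column] in pixels: a listed point, or the origin of a listed thing).
The state is a dict: "clock": time; "qpos": joint angles; "qd": joint speeds; "joint_efforts": joint torques, N m; "position": TCP position; "tool_rot": TCP orientation; "force": force on the tool from outside, world axes, zero at the start; "moment": the same for the moment, N m; "grip_width": finger opening in m.
Only numpy, scipy, OpenCV 4.12 (cv2) and the standard library are available. Lean on these libraries where they do the work, as an engineer would, in place of code of your own. Each camera call takes 0.05 s, during which the arm holds its last target.

## Working session

There is one attempt and no reset: what is moved stays moved. The work goes in short steps, Python scripts to look and compute and a shell command to move; the robot and the scene stay as the last step left them, time stands still between calls to the robot, and variables do not carry over. Pictures are saved under pics/ and viewed, and the job is handed in when it is done.

```bash
mkdir -p pics
cat > h.py <<'E'
import numpy as np, cv2
from workcell import bot
from scipy.spatial.transform import Rotation as R
def Rm(o):
    o=np.array(o,float)
    return o if o.shape==(3,3) else R.from_euler('xyz',o).as_matrix()
def K(n):
    c=bot.get_calibration(n); f=200/np.tan(np.radians(c['vertical_fov'])/2); return c,f
def rays(n,uv):
    c,f=K(n); uv=np.atleast_2d(np.array(uv,float))
    d=np.stack([(uv[:,0]-c['cx'])/f,(uv[:,1]-c['cy'])/f],1)
    s=d.copy()
    for _ in range(20): s=d/(1+c['k1']*(s**2).sum(1,keepdims=True))
    return np.c_[s,np.ones(len(s))]@Rm(c['orientation']).T, np.array(c['origin'])
def at_z(n,uv,z):
    d,o=rays(n,uv); return o+d*((z-o[2])/d[:,2])[:,None]
def at_d(n,uv,dep):
    d,o=rays(n,uv); return o+d*np.atleast_1d(dep)[:,None]
def proj(n,P):
    c,f=K(n); p=(np.atleast_2d(P)-np.array(c['origin']))@Rm(c['orientation'])
    s=p[:,:2]/p[:,2:]; s=s*(1+c['k1']*(s**2).sum(1,keepdims=True))
    return s*f+[c['cx'],c['cy']]
def save(n,name):
    im,d=bot.grab_frame(n); cv2.imwrite('pics/'+name+'.png',im[:,:,::-1]); return im,d
E
python3 - <<'E'
from h import *
for n in('side','top'):
    print(bot.get_calibration(n)); im,d=save(n,n+'0'); np.save(n+'0.npy',d)
print(bot.observe())
for n in('side','top'):
    for t in('dispenser','imager','thumb','start_top','lane1','carrier_a_tab','carrier_a_mid','objectives'):
        print(n,t,[(np.round(x['centre'],1),round(x['score'],2)) for x in bot.tip_of(n,t)[:3]])
E
```

```text
{'vertical_fov': 44.951339381944116, 'cx': 325.28948833652345, 'cy': 201.0094159753365, 'k1': -0.06874595180193448, 'origin': array([-0.00370894, -0.83341457,  0.84227402]), 'orientation': array([-2.19839705,  0.02044033, -0.53844794])}
{'vertical_fov': 42.867320967515255, 'cx': 318.34768572761345, 'cy': 196.2641909238048, 'k1': -0.09565271766814953, 'origin': array([0.35498529, 0.06143374, 1.75519915]), 'orientation': array([-3.04740604, -0.01168043, -1.59715797])}
{'clock': 0.1, 'qpos': array([-1.36722846,  0.52197634, -0.0363211 ,  1.59995129,  0.02119002,
        1.02110964, -0.11280523]), 'qd': array([-0.00168398, -0.00206755,  0.00164223, -0.00182802,  0.00029068,
       -0.00096092,  0.000819  ]), 'joint_efforts': array([ 3.00561624e-03, -9.28469181e+01,  1.98343568e+00, -3.70527291e+01,
        1.80712889e-02,  5.25792857e-03, -6.10457937e-05]), 'position': array([0.16891993, 0.6013874 , 0.2026696 ]), 'tool_rot': array([-3.14053491e+00,  6.93849494e-05,  2.86779791e+00]), 'force': array([-0.19516558,  0.19428363, -0.17247725]), 'moment': array([ 0.0519671 ,  0.00714536, -0.01146729]), 'grip_width': 0.08514897925633126}
side dispenser []
side imager [(array([190.2, 328.8]), 0.61)]
side thumb [(array([311.1, 450.9]), 0.59)]
side start_top [(array([154.9, 277.4]), 0.59), (array([146.4, 295.7]), 0.51)]
side lane1 [(array([190.7, 334.5]), 0.69)]
side carrier_a_tab []
side carrier_a_mid []
side objectives [(array([192.2, 329.4]), 0.6), (array([312.4, 451. ]), 0.58)]
top dispenser [(array([189.9, 408. ]), 0.64)]
top imager [(array([171.3, 271.1]), 0.68), (array([190.4, 406.8]), 0.38)]
top thumb [(array([183.9, 442.4]), 0.6)]
top start_top [(array([176.1, 222.7]), 0.5)]
top lane1 [(array([177.4, 285.8]), 0.98), (array([146. , 352.6]), 0.45)]
top carrier_a_tab [(array([142.9, 349.4]), 0.15)]
top carrier_a_mid []
top objectives []
```

View pics/side0.png

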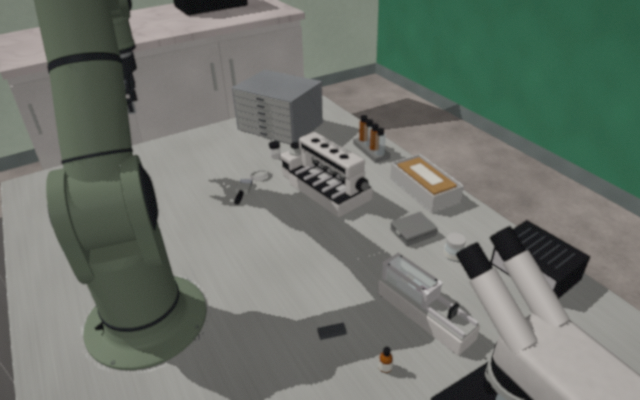

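View pics/top0.png

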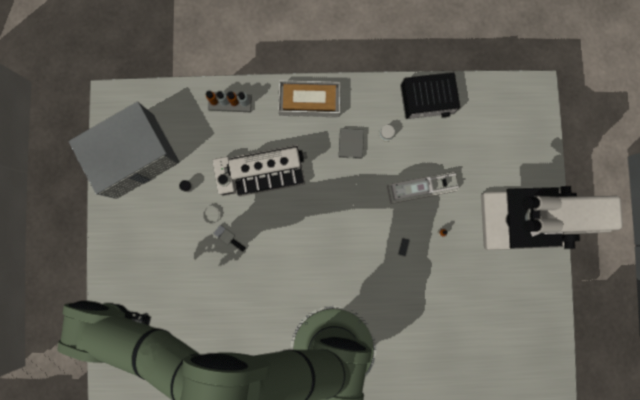

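Run:
```python
from h import *
im=cv2.imread('pics/top0.png'); 
cv2.imwrite('pics/topA.png',cv2.resize(im[135:205,205:310],None,fx=7,fy=7,interpolation=cv2.INTER_CUBIC))
cv2.imwrite('pics/topB.png',cv2.resize(im[160:210,380:470],None,fx=8,fy=8,interpolation=cv2.INTER_CUBIC))
im=cv2.imread('pics/side0.png'); 
cv2.imwrite('pics/sideA.png',cv2.resize(im[130:220,270:380],None,fx=6,fy=6,interpolation=cv2.INTER_CUBIC))
cv2.imwrite('pics/sideB.png',cv2.resize(im[245:360,365:490],None,fx=5,fy=5,interpolation=cv2.INTER_CUBIC))
for n,z in(('top',.05),('top',.1)): 
  for uv in [(408,190),(271,171),(442,184),(222.7,176.1),(285.8,177.4)]: print(z,uv,at_z(n,uv,z).round(3))
d=np.load('top0.npy')
for u,v in[(408,190),(265,160),(442,184),(222,177),(285,180),(352,142),(388,131),(213,213),(185,185),(403,246),(443,231)]:
  print(u,v,at_d('top',(u,v),d[v,u]).round(3))
```

```text
0.05 (408, 190) [[ 0.529 -0.267  0.05 ]]
0.05 (271, 171) [[0.605 0.195 0.05 ]]
0.05 (442, 184) [[ 0.547 -0.384  0.05 ]]
0.05 (222.7, 176.1) [[0.592 0.359 0.05 ]]
0.05 (285.8, 177.4) [[0.582 0.145 0.05 ]]
0.1 (408, 190) [[ 0.524 -0.257  0.1  ]]
0.1 (271, 171) [[0.598 0.191 0.1  ]]
0.1 (442, 184) [[ 0.541 -0.371  0.1  ]]
0.1 (222.7, 176.1) [[0.585 0.35  0.1  ]]
0.1 (285.8, 177.4) [[0.576 0.143 0.1  ]]
408 190 [[ 0.524 -0.257  0.099]]
265 160 [[0.627 0.206 0.149]]
442 184 [[ 0.546 -0.383  0.053]]
222 177 [[0.581 0.351 0.109]]
285 180 [[0.574 0.148 0.049]]
352 142 [[ 0.702 -0.084  0.032]]
388 131 [[ 0.734 -0.207  0.049]]
213 213 [[ 0.472  0.403 -0.003]]
185 185 [[0.565 0.487 0.052]]
403 246 [[ 0.341 -0.249  0.011]]
443 231 [[ 0.387 -0.379  0.052]]
```

View pics/topA.png

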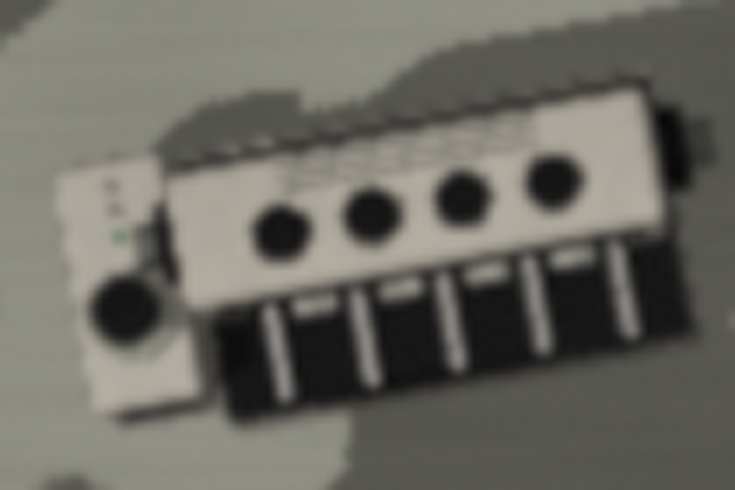

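View pics/topB.png

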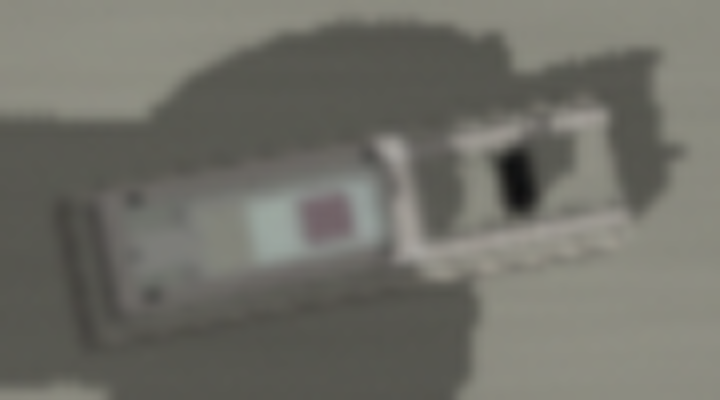

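View pics/sideA.png

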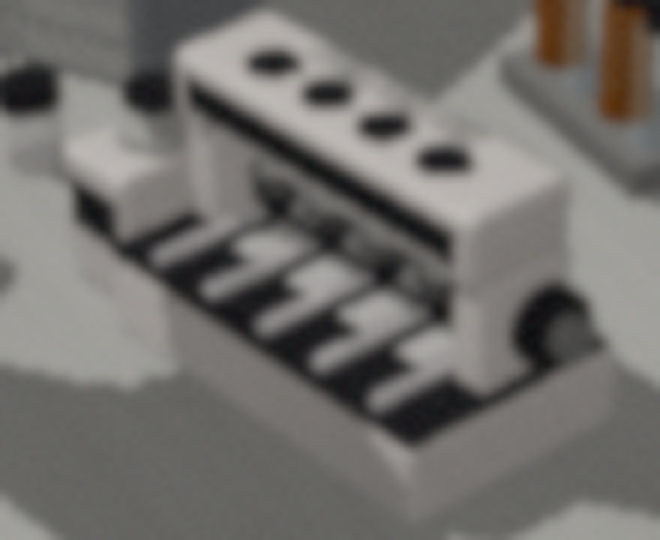

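View pics/sideB.png

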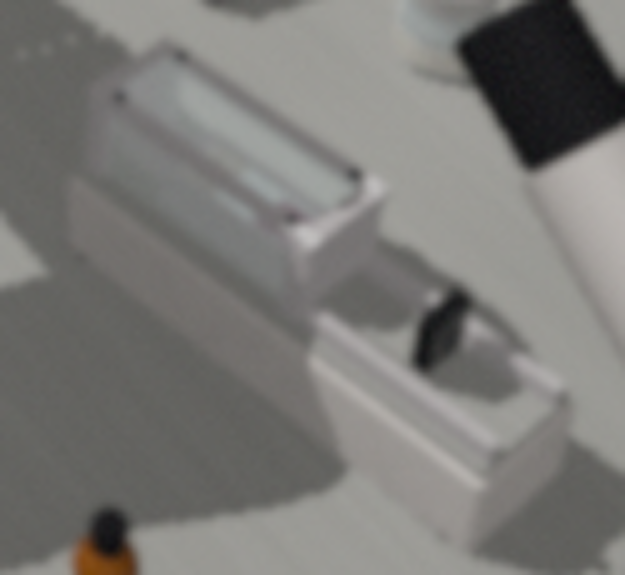

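```bash
cat > fit.py <<'E'
from h import *
from scipy.optimize import least_squares
def up(p,k,ox,oy): p=np.array(p,float); return (p+.5)/k-.5+[ox,oy]
tA=lambda p:up(p,7,205,135); sA=lambda p:up(p,6,270,130); tB=lambda p:up(p,8,380,160); sB=lambda p:up(p,5,365,245)
rails=[[-.06,y,.056] for y in(.084,.042,0,-.042,-.084)]
obj=[[.004,y,.151] for y in(.063,.021,-.021,-.063)]
D=[('top',tA([(288,402),(375,388),(459,370),(545,353),(632,335)]),rails),
('top',tA([(124,308)]),[[-.01,.146,.11]]),
('top',tA([(283,234),(372,215),(462,198),(554,181)]),obj),
('side',sA([(160,260),(210,297),(262,332),(320,369),(380,407)]),rails),
('side',sA([(148,92)]),[[-.01,.146,.11]]),
('side',sA([(272,62),(327,93),(384,125),(443,158)]),obj)]
def T(p,q): 
    q=np.array(q); c,s=np.cos(p[2]),np.sin(p[2]); return np.c_[p[0]+c*q[:,0]-s*q[:,1],p[1]+s*q[:,0]+c*q[:,1],q[:,2]]
def res(p,D): return np.concatenate([(proj(n,T(p,q))-uv).ravel() for n,uv,q in D])
def rep(D,p0):
    for cams in (['top'],['side'],['top','side']):
        DD=[d for d in D if d[0] in cams]; r=least_squares(res,p0,args=(DD,),loss='soft_l1'); 
        print(cams,r.x.round(4),'rms',np.sqrt((res(r.x,DD)**2).mean()).round(2))
    for d in D: print(d[0],(res(r.x,[d])).reshape(-1,2).round(1).tolist())
    return r.x
if __name__=='__main__':
    p=rep(D,[.6,.19,.17])
    E=[('top',tB([(60,200),(92,350)]),[[-.068,.033,.05],[-.068,-.033,.05]][::-1]),]
    # thumb: top centre; 
    im=cv2.imread('pics/top0.png')
    print(at_z('top',tB([(518,152),(518,180),(523,212)]),.086).round(3), at_z('top',tB([(60,200),(92,350)]),.05).round(3))
    th=at_z('top',tB([(515,155)]),.086)
E
python3 fit.py
```

```text
['top'] [0.6087 0.2075 0.164 ] rms 0.17
['side'] [0.61   0.206  0.1893] rms 0.54
['top', 'side'] [0.6096 0.2071 0.1755] rms 0.52
top [[0.4, -0.1], [0.2, -0.6], [0.5, -0.5], [0.5, -0.6], [0.3, -0.5]]
top [[0.1, 0.4]]
top [[-0.1, -0.1], [0.2, -0.0], [0.2, -0.2], [0.0, -0.4]]
side [[-1.2, -0.2], [-0.8, -0.7], [-0.4, -0.7], [-0.7, -0.8], [-1.0, -0.9]]
side [[0.2, -0.7]]
side [[-0.2, 0.6], [-0.1, 0.5], [0.1, 0.6], [0.3, 0.6]]
[[ 0.561 -0.383  0.086]
 [ 0.549 -0.383  0.086]
 [ 0.536 -0.384  0.086]] [[ 0.549 -0.196  0.05 ]
 [ 0.485 -0.207  0.05 ]]
```

```bash
cat > ov.py <<'E'
from fit import *
def box(x0,x1,y0,y1,z0,z1):
    c=[(x,y,z) for x in(x0,x1) for y in(y0,y1) for z in(z0,z1)]
    return [(c[i],c[j]) for i,j in[(0,1),(2,3),(4,5),(6,7),(0,2),(1,3),(4,6),(5,7),(0,4),(1,5),(2,6),(3,7)]]
def draw(img,n,crop,k,p,lines,col):
    x0,y0=crop
    for a,b in lines:
        q=proj(n,T(p,[a,b])); q=(q-[x0,y0]+.5)*k-.5
        cv2.line(img,tuple(map(int,q[0].round())),tuple(map(int,q[1].round())),col,1)
if __name__=='__main__':
    import sys
    p=np.array(list(map(float,sys.argv[1:4])))
    L=box(-.068,.168,-.033,.033,0,.05); Th=box(.112,.120,-.013,.013,.056,.086); G=box(-.064,.05,-.02,.02,.098,.098)
    for n,nm,cr in(('top','topB',(380,160,8)),('side','sideB',(365,245,5))):
        im=cv2.imread('pics/'+nm+'.png')
        draw(im,n,cr[:2],cr[2],p,L,(0,0,255));draw(im,n,cr[:2],cr[2],p,Th,(0,255,0));draw(im,n,cr[:2],cr[2],p,G,(255,0,0))
        cv2.imwrite('pics/ov_'+nm+sys.argv[4]+'.png',im)
E
python3 ov.py .529 -.268 -1.4 1
```

```text
(no output)
```

View pics/ov_topB1.png

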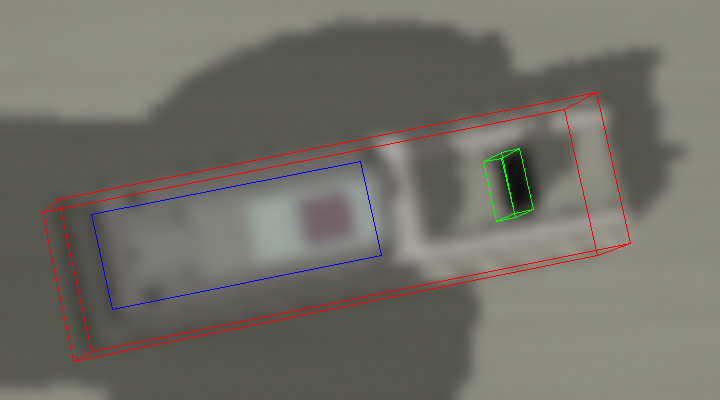

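View pics/ov_sideB1.png

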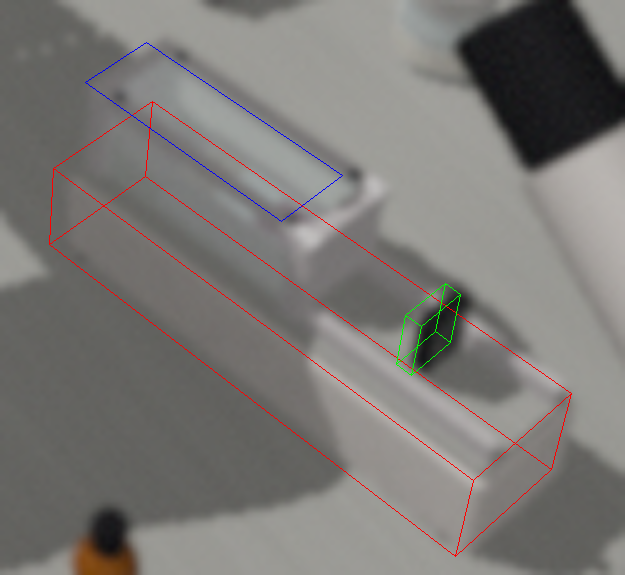

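```bash
python3 ov.py .529 -.2725 -1.387 2
```

```text
(no output)
```

View pics/ov_topB2.png

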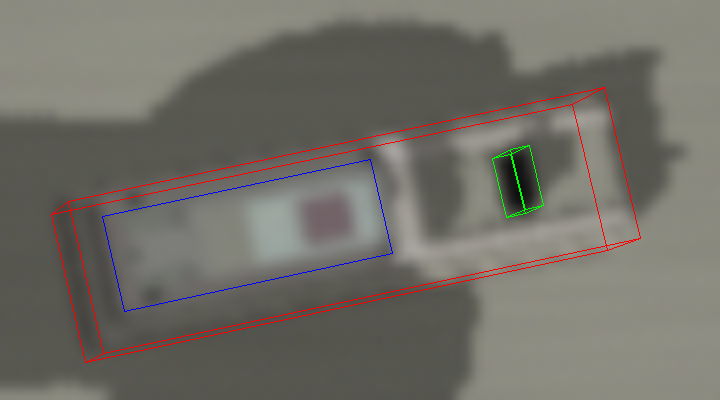

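View pics/ov_sideB2.png

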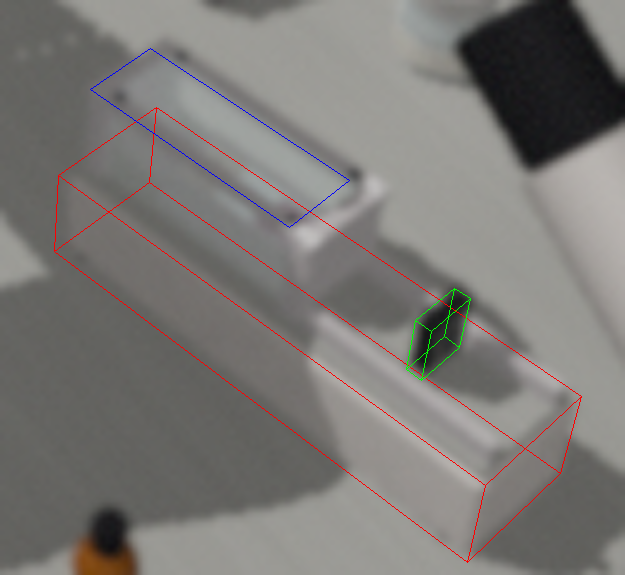

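```bash
cat > to.py <<'E'
# usage: to.py x y z yaw  -> total tool-frame shift (mm) at present yaw, and rz
import sys; from h import *
s=bot.observe(); p=s['position']; yaw=s['tool_rot'][2]
x,y,z,w=map(float,sys.argv[1:5])
d=np.array([x,y,z])-p
def tf(d,w): return np.round([1e3*(d[0]*np.cos(w)+d[1]*np.sin(w)),1e3*(d[0]*np.sin(w)-d[1]*np.cos(w)),-1e3*d[2]],1)
rz=-((w-yaw+np.pi)%(2*np.pi)-np.pi)
print('t',round(s['clock'],2),'pos',p.round(4),'rpy',s['tool_rot'].round(4),'F',s['force'].round(1),'w',round(s['grip_width'],4),'q1',s['qpos'][[0,6]].round(2))
print('d now-yaw',tf(d,yaw),' d after turn',tf(d,w),' rz',round(rz,4),'tilt fix rpy err')
E
python3 -m inch '[{"rz":0.14,"hand":1},{"rz":0.14,"hand":1},{"rz":0.14,"hand":1},{"rz":0.14,"hand":1},{"rz":0.14,"hand":1},{"rz":0.14,"hand":1},{"rz":0.14,"hand":1},{"rz":0.14,"hand":1}]' 40; python3 to.py .45 .15 .21 1.745
```

```text
t 0.9 pos [0.169  0.6017 0.2032] rpy [-3.1415  0.      2.8678] F [-0.1  1.1  0.5] w 0.0855 q1 [-1.37 -0.11]
d now-yaw [-392.6 -358.9   -6.8]  d after turn [-493.5  198.4   -6.8]  rz 1.1228 tilt fix rpy errschema error: expected keys dx, dy, dz, rx, ry, rz, hand
```

```bash
python3 -m inch '[{"dx":0,"dy":0,"dz":0,"rx":0,"ry":0,"rz":0.14,"hand":1},{"dx":0,"dy":0,"dz":0,"rx":0,"ry":0,"rz":0.14,"hand":1},{"dx":0,"dy":0,"dz":0,"rx":0,"ry":0,"rz":0.14,"hand":1},{"dx":0,"dy":0,"dz":0,"rx":0,"ry":0,"rz":0.14,"hand":1},{"dx":0,"dy":0,"dz":0,"rx":0,"ry":0,"rz":0.14,"hand":1},{"dx":0,"dy":0,"dz":0,"rx":0,"ry":0,"rz":0.14,"hand":1},{"dx":0,"dy":0,"dz":0,"rx":0,"ry":0,"rz":0.14,"hand":1},{"dx":0,"dy":0,"dz":0,"rx":0,"ry":0,"rz":0.14,"hand":1}]' 40; python3 to.py .48 .15 .21 1.745
```

```text
clock: 1.7
position: [0.169, 0.6017, 0.2032]
tool_rot: [-3.142, -0.0, 1.742]
force: [0.2, 0.3, 0.0]
grip_width: 0.0006
t 1.7 pos [0.169  0.6017 0.2032] rpy [-3.1416 -0.      1.742 ] F [0.2 0.3 0. ] w 0.0006 q1 [-1.55 -1.1 ]
d now-yaw [-498.1  229.5   -6.8]  d after turn [-498.8  228.    -6.8]  rz -0.003 tilt fix rpy err
```

```bash
python3 -m inch '[{"dx":-41,"dy":19,"dz":-1,"rx":0,"ry":0,"rz":0,"hand":1},{"dx":-41,"dy":19,"dz":-1,"rx":0,"ry":0,"rz":0,"hand":1},{"dx":-41,"dy":19,"dz":-1,"rx":0,"ry":0,"rz":0,"hand":1},{"dx":-41,"dy":19,"dz":-1,"rx":0,"ry":0,"rz":0,"hand":1},{"dx":-41,"dy":19,"dz":-1,"rx":0,"ry":0,"rz":0,"hand":1},{"dx":-41,"dy":19,"dz":-1,"rx":0,"ry":0,"rz":0,"hand":1},{"dx":-41,"dy":19,"dz":-1,"rx":0,"ry":0,"rz":0,"hand":1},{"dx":-41,"dy":19,"dz":-1,"rx":0,"ry":0,"rz":0,"hand":1},{"dx":-41,"dy":19,"dz":-1,"rx":0,"ry":0,"rz":0,"hand":1},{"dx":-41,"dy":19,"dz":-1,"rx":0,"ry":0,"rz":0,"hand":1}]'; python3 to.py .5533 -.411 .2 1.745
```

```text
clock: 2.7
position: [0.429, 0.23, 0.2135]
tool_rot: [3.141, -0.0, 1.748]
force: [-0.1, 0.4, -0.9]
grip_width: 0.0001
t 2.7 pos [0.429  0.23   0.2135] rpy [ 3.1411e+00 -4.0000e-04  1.7480e+00] F [-0.1  0.4 -0.9] w 0.0001 q1 [-0.91 -0.29]
d now-yaw [-652.9    9.3   13.5]  d after turn [-652.9   11.3   13.5]  rz 0.003 tilt fix rpy err
```

```bash
python3 -m inch '[{"dx":-48,"dy":1,"dz":0,"rx":0,"ry":0,"rz":0,"hand":1},{"dx":-48,"dy":1,"dz":0,"rx":0,"ry":0,"rz":0,"hand":1},{"dx":-48,"dy":1,"dz":0,"rx":0,"ry":0,"rz":0,"hand":1},{"dx":-48,"dy":1,"dz":0,"rx":0,"ry":0,"rz":0,"hand":1},{"dx":-48,"dy":1,"dz":0,"rx":0,"ry":0,"rz":0,"hand":1},{"dx":-48,"dy":1,"dz":0,"rx":0,"ry":0,"rz":0,"hand":1},{"dx":-48,"dy":1,"dz":0,"rx":0,"ry":0,"rz":0,"hand":1},{"dx":-48,"dy":1,"dz":0,"rx":0,"ry":0,"rz":0,"hand":1},{"dx":-48,"dy":1,"dz":0,"rx":0,"ry":0,"rz":0,"hand":1},{"dx":-48,"dy":1,"dz":0,"rx":0,"ry":0,"rz":0,"hand":1}]'; python3 to.py .5533 -.411 .13 1.745
```

```text
clock: 3.7
position: [0.5227, -0.2411, 0.2133]
tool_rot: [3.141, -0.0, 1.748]
force: [1.3, 1.4, 1.1]
grip_width: -0.0003
t 3.7 pos [ 0.5227 -0.2411  0.2133] rpy [ 3.1412e+00 -1.0000e-04  1.7481e+00] F [1.3 1.4 1.1] w -0.0003 q1 [-0.02  0.75]
d now-yaw [-1.726e+02  1.000e-01  8.330e+01]  d after turn [-172.6    0.6   83.3]  rz 0.0031 tilt fix rpy err
```

```bash
python3 -m inch '[{"dx":-43,"dy":0,"dz":0,"rx":0,"ry":0,"rz":0.003,"hand":1},{"dx":-43,"dy":0,"dz":0,"rx":0,"ry":0,"rz":0,"hand":1},{"dx":-43,"dy":0,"dz":0,"rx":0,"ry":0,"rz":0,"hand":1},{"dx":-43,"dy":0,"dz":40,"rx":0,"ry":0,"rz":0,"hand":1},{"dx":0,"dy":0,"dz":43,"rx":0,"ry":0,"rz":0,"hand":1},{"dx":0,"dy":0,"dz":0,"rx":0,"ry":0,"rz":0,"hand":1}]'; python3 to.py .5533 -.411 .062 1.745
python3 - <<'E'
from h import *
for n in('side','top'): save(n,n+'1')
im=cv2.imread('pics/side1.png');cv2.imwrite('pics/side1c.png',cv2.resize(im[225:365,365:505],None,fx=4,fy=4,interpolation=cv2.INTER_CUBIC))
im=cv2.imread('pics/top1.png');cv2.imwrite('pics/top1c.png',cv2.resize(im[150:220,380:490],None,fx=6,fy=6,interpolation=cv2.INTER_CUBIC))
E
```

```text
clock: 4.3
position: [0.5488, -0.4011, 0.1308]
tool_rot: [-3.135, -0.005, 1.744]
force: [-0.2, 1.1, -1.2]
grip_width: -0.0003
t 4.3 pos [ 0.5488 -0.4011  0.1308] rpy [-3.1355 -0.0054  1.7436] F [-0.2  1.1 -1.2] w -0.0003 q1 [0.28 1.  ]
d now-yaw [-10.5   2.8  68.8]  d after turn [-10.5   2.8  68.8]  rz -0.0014 tilt fix rpy err
```

View pics/side1c.png

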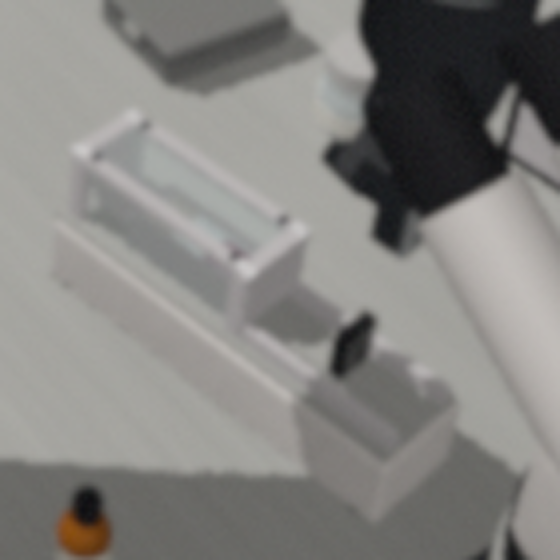

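View pics/top1c.png

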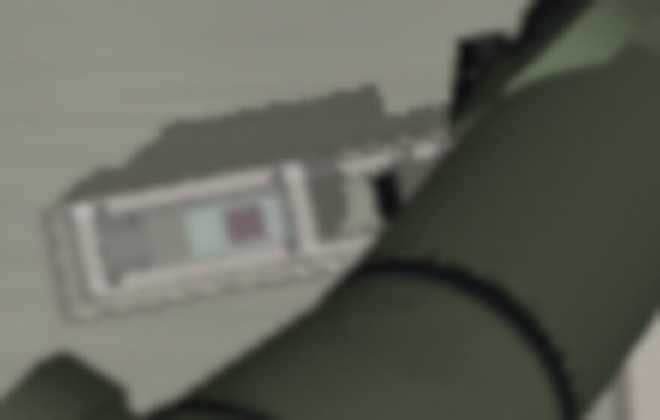

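```bash
python3 -m inch '[{"dx":-10,"dy":3,"dz":0,"rx":0,"ry":0,"rz":0,"hand":1},{"dx":0,"dy":0,"dz":0,"rx":0,"ry":0,"rz":0,"hand":1},{"dx":0,"dy":0,"dz":0,"rx":0,"ry":0,"rz":0,"hand":1}]'; python3 to.py .5533 -.411 .062 1.745
```

```text
clock: 4.7
position: [0.5567, -0.4119, 0.1376]
tool_rot: [3.14, 0.001, 1.745]
force: [0.2, -0.7, -0.1]
grip_width: -0.0002
t 4.7 pos [ 0.5567 -0.4119  0.1376] rpy [3.1401e+00 1.3000e-03 1.7451e+00] F [ 0.2 -0.7 -0.1] w -0.0002 q1 [0.29 1.  ]
d now-yaw [ 1.5 -3.2 75.6]  d after turn [ 1.5 -3.2 75.6]  rz 0.0001 tilt fix rpy err
```

```bash
python3 -m inch '[{"dx":0,"dy":-3,"dz":30,"rx":0,"ry":0,"rz":0,"hand":1},{"dx":0,"dy":0,"dz":30,"rx":0,"ry":0,"rz":0,"hand":1},{"dx":0,"dy":0,"dz":14,"rx":0,"ry":0,"rz":0,"hand":1},{"dx":0,"dy":0,"dz":0,"rx":0,"ry":0,"rz":0,"hand":1},{"dx":0,"dy":0,"dz":0,"rx":0,"ry":0,"rz":0,"hand":1}]'; python3 to.py .5533 -.411 .062 1.745;  python3 - <<'E'
from h import *
for n in('side','top'): save(n,n+'2')
im=cv2.imread('pics/side2.png');cv2.imwrite('pics/side2c.png',cv2.resize(im[225:365,365:505],None,fx=4,fy=4,interpolation=cv2.INTER_CUBIC))
E
```

```text
clock: 5.2
position: [0.5536, -0.4125, 0.0634]
tool_rot: [3.141, 0.001, 1.745]
force: [0.3, 0.1, 0.2]
grip_width: -0.0
t 5.2 pos [ 0.5536 -0.4125  0.0634] rpy [3.1409e+00 9.0000e-04 1.7449e+00] F [0.3 0.1 0.2] w -0.0 q1 [0.31 1.03]
d now-yaw [ 1.5 -0.   1.4]  d after turn [ 1.5 -0.   1.4]  rz -0.0001 tilt fix rpy err
```

View pics/side2c.png

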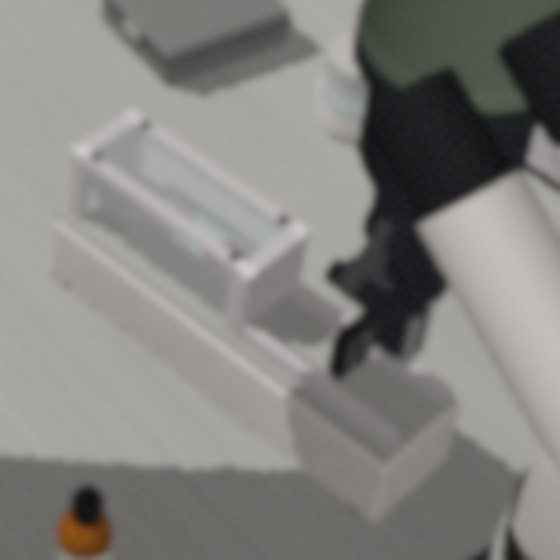

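```bash
python3 -m inch '[{"dx":8,"dy":0,"dz":0,"rx":0,"ry":0,"rz":0,"hand":1},{"dx":8,"dy":0,"dz":0,"rx":0,"ry":0,"rz":0,"hand":1},{"dx":8,"dy":0,"dz":0,"rx":0,"ry":0,"rz":0,"hand":1},{"dx":8,"dy":0,"dz":0,"rx":0,"ry":0,"rz":0,"hand":1},{"dx":5,"dy":0,"dz":0,"rx":0,"ry":0,"rz":0,"hand":1},{"dx":0,"dy":0,"dz":0,"rx":0,"ry":0,"rz":0,"hand":1}]'; python3 -m inch '[{"dx":4,"dy":0,"dz":0,"rx":0,"ry":0,"rz":0,"hand":1},{"dx":3,"dy":0,"dz":0,"rx":0,"ry":0,"rz":0,"hand":1},{"dx":0,"dy":0,"dz":0,"rx":0,"ry":0,"rz":0,"hand":1}]'
```

```text
clock: 5.9
position: [0.5469, -0.3747, 0.0623]
tool_rot: [3.141, -0.0, 1.746]
force: [0.3, -0.1, 0.3]
grip_width: -0.0
clock: 6.2
position: [0.5454, -0.3684, 0.0621]
tool_rot: [-3.141, -0.0, 1.745]
force: [-0.6, 0.2, 0.1]
grip_width: 0.0002
```

Run:
```python
from h import *
for n in('side','top'): save(n,n+'3')
im=cv2.imread('pics/side3.png');cv2.imwrite('pics/side3c.png',cv2.resize(im[225:365,365:505],None,fx=4,fy=4,interpolation=cv2.INTER_CUBIC))
im=cv2.imread('pics/top3.png');cv2.imwrite('pics/top3c.png',cv2.resize(im[150:220,370:480],None,fx=6,fy=6,interpolation=cv2.INTER_CUBIC))
print(bot.observe()['force'])
```

```text
[-0.76531426  0.22144231  0.06794408]
```

View pics/side3c.png

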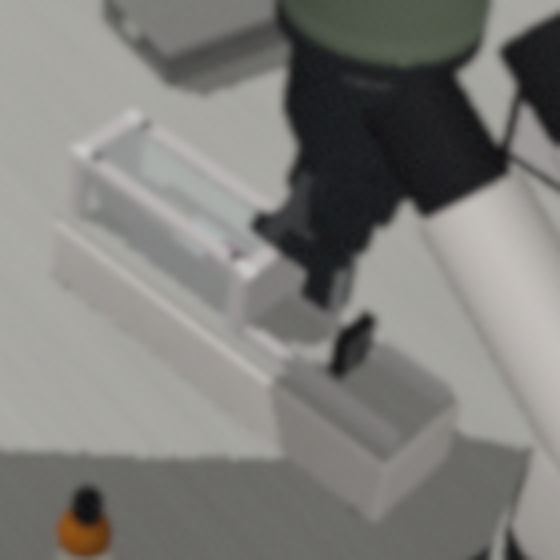

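View pics/top3c.png

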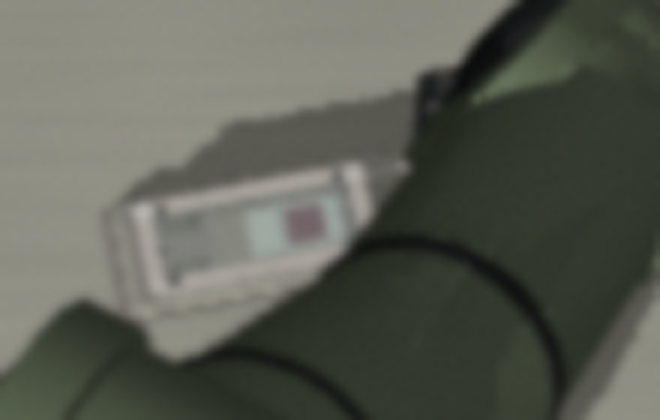

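Run:
```python
from h import *
p=bot.observe()['position']; print(p, proj('side',p), (proj('side',p)-[365,225])*4)
print((proj('side',[[0.5536,-.4125,.0634],[.5498,-.3912,.07]])-[365,225])*4)
for n in('side','top'):
  d=bot.grab_frame(n)[1]
  if n=='side':
    for u,v in[(444,298),(444,290),(445,280),(440,283),(453,310),(455,307)]: print(u,v,at_d(n,(u,v),d[v,u]).round(4))
```

```text
[ 0.54546453 -0.36889741  0.06216251] [[444.09959713 309.69330992]] [[316.39838853 338.77323967]]
[[386.31884607 385.56531658]
 [353.94271569 352.98073634]]
444 298 [[ 0.5337 -0.3729  0.1084]]
444 290 [[ 0.5143 -0.3859  0.1539]]
445 280 [[ 0.528  -0.3721  0.162 ]]
440 283 [[ 0.5032 -0.3828  0.1765]]
453 310 [[ 0.543  -0.3937  0.0865]]
455 307 [[ 0.5535 -0.3887  0.0844]]
```

Run:
```python
from h import *
im,d=bot.grab_frame('side')
vv,uu=np.mgrid[265:320,425:465]
P=at_d('side',np.c_[uu.ravel(),vv.ravel()],d[vv,uu].ravel())
Z=P[:,2].reshape(vv.shape); X=P[:,0].reshape(vv.shape); Y=P[:,1].reshape(vv.shape)
for r in range(20,48,2): print(265+r,' '.join('%4d'%(1000*Z[r,c]) for c in range(8,34,2)),'|',' '.join('%4d'%(1000*X[r,c]) for c in range(14,24,2)),'|',' '.join('%4d'%(1000*Y[r,c]) for c in range(14,24,2)))
c=im[285:315,430:462]; cv2.imwrite('pics/z4.png',cv2.resize(im[265:325,415:475,::-1],None,fx=9,fy=9,interpolation=cv2.INTER_NEAREST))
```

```text
285  180  182  184  183  179  144  143  141  152  155  160  142  136 |  493  499  528  533  537 | -390 -389 -368 -369 -370
287  155  178  178  177  170  166  144  142  149  145  142  137  134 |  494  502  508  528  533 | -390 -387 -386 -374 -375
289   98   93  174  170  165  159  156  141  143  140  134   -2    0 |  495  502  510  515  530 | -389 -388 -386 -386 -379
291   91   86   79  159  158  154  149  141  137  136  127    1    1 |  500  503  510  517  526 | -386 -388 -387 -386 -383
293   86   79   73   70  115  146  145  141  123  124  118    0    0 |  562  532  512  517  523 | -332 -364 -385 -387 -386
295   77   72   66   62  112  115  135  119  117  117  114    0   -1 |  563  531  532  520  536 | -332 -365 -370 -385 -376
297   70   62   59   60  106  110  111  113  112  110  104   -1    1 |  561  532  532  534  536 | -334 -366 -371 -373 -377
299   64   58   49   55  102  100  108  108  107  104    2    0    0 |  561  531  535  533  536 | -335 -367 -368 -376 -378
301   55   56   58   56   54   93  102  100  101   97   -2    0    1 |  556  561  537  534  539 | -340 -342 -368 -376 -377
303   54   55   57   57   57   52   55   93   96   59    1   86   87 |  552  555  563  564  540 | -346 -348 -347 -351 -377
305   56   56   57   56   59   57   55   56   59   59   88   86   84 |  548  550  555  560  563 | -350 -353 -355 -355 -358
307   58   55   58   57   58   55   58   55   51   89   86   86   81 |  544  547  553  554  560 | -354 -357 -357 -362 -362
309   53   58   56   58   55   56   58   55   86   86   87   81   74 |  540  546  549  550  556 | -359 -359 -362 -366 -366
311   59   54   58   56   57   58   58   58   79   87   80   73   68 |  538  540  543  547  550 | -362 -365 -368 -370 -372
```

View pics/z4.png

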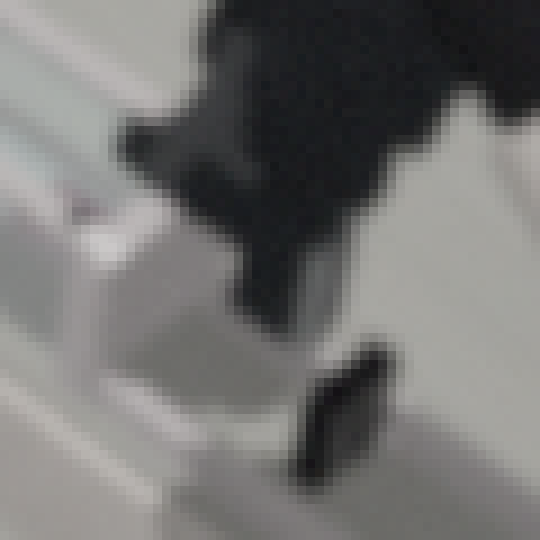

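```bash
python3 -m inch '[{"dx":0,"dy":0,"dz":-25,"rx":0,"ry":0,"rz":0,"hand":1},{"dx":-24,"dy":0,"dz":0,"rx":0,"ry":0,"rz":0,"hand":1},{"dx":-21,"dy":0,"dz":0,"rx":0,"ry":0,"rz":0,"hand":1},{"dx":0,"dy":0,"dz":15,"rx":0,"ry":0,"rz":0,"hand":1},{"dx":0,"dy":0,"dz":11,"rx":0,"ry":0,"rz":0,"hand":1},{"dx":0,"dy":0,"dz":4,"rx":0,"ry":0,"rz":0,"hand":1},{"dx":0,"dy":0,"dz":3,"rx":0,"ry":0,"rz":0,"hand":1},{"dx":0,"dy":0,"dz":0,"rx":0,"ry":0,"rz":0,"hand":1}]'; python3 to.py .5533 -.411 .03 1.745
cat > zoom.py <<'E'
import sys; from h import *
# cam name u0 v0 w h k
n,name=sys.argv[1:3]; u,v,w,h,k=map(int,sys.argv[3:8]); im,d=bot.grab_frame(n)
np.save('last_%s.npy'%n,d); cv2.imwrite('pics/%s.png'%name,cv2.resize(im[v:v+h,u:u+w,::-1],None,fx=k,fy=k,interpolation=cv2.INTER_CUBIC))
E
python3 zoom.py side s5 415 265 80 70 8
```

```text
clock: 7.25
position: [0.5533, -0.4126, 0.0539]
tool_rot: [-3.141, -0.0, 1.745]
force: [-0.3, -0.2, -0.2]
grip_width: 0.0001
t 7.25 pos [ 0.5533 -0.4126  0.0539] rpy [-3.1414e+00 -4.0000e-04  1.7453e+00] F [-0.3 -0.2 -0.2] w 0.0001 q1 [0.31 1.04]
d now-yaw [ 1.5  0.2 23.9]  d after turn [ 1.5  0.2 23.9]  rz 0.0003 tilt fix rpy err
```

View pics/s5.png

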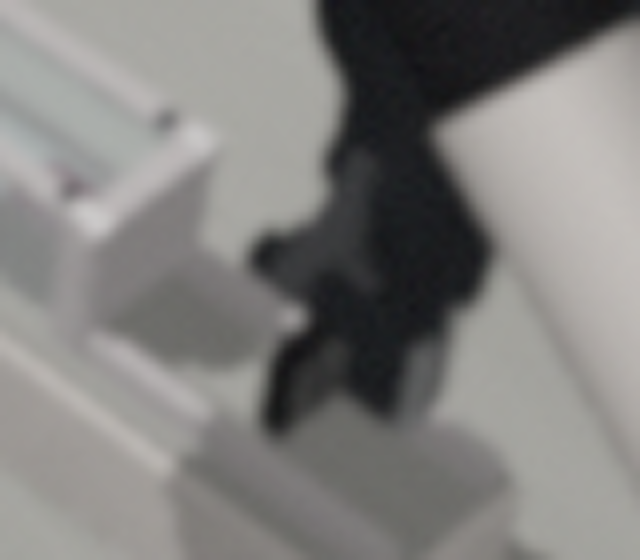

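```bash
python3 -m inch '[{"dx":0,"dy":0,"dz":4,"rx":0,"ry":0,"rz":0,"hand":1},{"dx":0,"dy":0,"dz":3,"rx":0,"ry":0,"rz":0,"hand":1},{"dx":0,"dy":0,"dz":0,"rx":0,"ry":0,"rz":0,"hand":1}]';python3 -m inch '[{"dx":0,"dy":0,"dz":4,"rx":0,"ry":0,"rz":0,"hand":1},{"dx":0,"dy":0,"dz":3,"rx":0,"ry":0,"rz":0,"hand":1},{"dx":0,"dy":0,"dz":0,"rx":0,"ry":0,"rz":0,"hand":1}]'; python3 zoom.py side s6 415 265 80 70 8
python3 - <<'E'
from h import *
d=np.load('last_side.npy')
vv,uu=np.mgrid[300:328,450:480]
P=at_d('side',np.c_[uu.ravel(),vv.ravel()],d[vv,uu].ravel())
Z=P[:,2].reshape(vv.shape)
for r in range(0,28,2): print(300+r,' '.join('%4d'%(1000*Z[r,c]) for c in range(0,30,2)))
E
```

```text
clock: 7.6
position: [0.5531, -0.4129, 0.0468]
tool_rot: [-3.141, -0.0, 1.745]
force: [0.3, 0.5, -0.4]
grip_width: -0.0
clock: 7.9
position: [0.553, -0.4129, 0.0396]
tool_rot: [-3.141, -0.001, 1.745]
force: [-0.5, -0.5, 0.4]
grip_width: 0.0002
300  159  164  164  165  162  133  152  157  154  151  154  149  134  138  119
302  162  163  162  161  155  123  132  137  137  144  147  142  128  115    2
304  158  162  159  158  154  152  118  128  136  140  141  134  116   -1    1
306  155  158  159  160  158  153  119  118  132  134  115  115    2    0    0
308  129  155  158  159  155  146  123  119  124  117  106    0    1    2    0
310   83   88  156  153  148  142  135  113  119  116  105   -1    3    0    0
312   80   79   76  146  138  132  126  103  112  101   96    1    1    0    1
314   74   75   66   57   93  127  120   97   98   96    2    0    1    0    0
316   73   64   57   51   85   91   94   90   93   87   61    2    1   -1    0
318   61   57   49   53   81   85   88   84   87   81   60   62    1    1    0
320   53   50   50   49   51   82   83   81   79   52   59   60   60    0    2
322   58   50   49   47   50   49   71   73   50   50   51   56   60   63    0
324   61   60   50   52   49   50   50   49   52   49   49   49   52   55   49
326   54   57   61   50   50   48   50   50   50   51   51   48   49   50   42
```

View pics/s6.png

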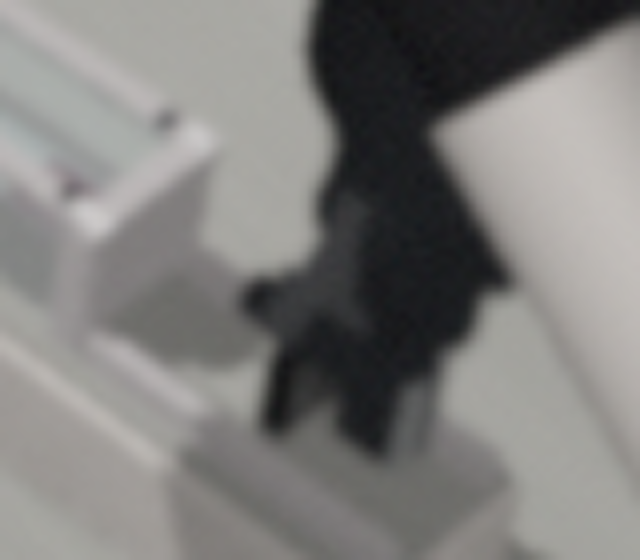

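```bash
python3 -m inch '[{"dx":0,"dy":0,"dz":5,"rx":0,"ry":0,"rz":0,"hand":1},{"dx":0,"dy":0,"dz":4,"rx":0,"ry":0,"rz":0,"hand":1},{"dx":0,"dy":0,"dz":0,"rx":0,"ry":0,"rz":0,"hand":1}]';python3 -m inch '[{"dx":6,"dy":0,"dz":0,"rx":0,"ry":0,"rz":0,"hand":1},{"dx":5,"dy":0,"dz":0,"rx":0,"ry":0,"rz":0,"hand":1},{"dx":5,"dy":0,"dz":0,"rx":0,"ry":0,"rz":0,"hand":1},{"dx":0,"dy":0,"dz":0,"rx":0,"ry":0,"rz":0,"hand":1}]'
```

```text
clock: 8.25
position: [0.5529, -0.4128, 0.0304]
tool_rot: [-3.141, -0.001, 1.745]
force: [0.6, 0.4, 0.3]
grip_width: 0.0001
clock: 8.65
position: [0.5505, -0.3968, 0.0314]
tool_rot: [3.142, 0.0, 1.745]
force: [-0.3, -2.4, -1.0]
grip_width: -0.0001
```

```bash
python3 -m inch '[{"dx":6,"dy":0,"dz":0,"rx":0,"ry":0,"rz":0,"hand":1},{"dx":6,"dy":0,"dz":0,"rx":0,"ry":0,"rz":0,"hand":1},{"dx":6,"dy":0,"dz":0,"rx":0,"ry":0,"rz":0,"hand":1},{"dx":6,"dy":0,"dz":0,"rx":0,"ry":0,"rz":0,"hand":1},{"dx":0,"dy":0,"dz":0,"rx":0,"ry":0,"rz":0,"hand":1}]'; python3 -m inch '[{"dx":3,"dy":0,"dz":0,"rx":0,"ry":0,"rz":0,"hand":1},{"dx":3,"dy":0,"dz":0,"rx":0,"ry":0,"rz":0,"hand":1},{"dx":0,"dy":0,"dz":0,"rx":0,"ry":0,"rz":0,"hand":1}]';python3 -m inch '[{"dx":2,"dy":0,"dz":0,"rx":0,"ry":0,"rz":0,"hand":1},{"dx":0,"dy":0,"dz":0,"rx":0,"ry":0,"rz":0,"hand":1}]'
```

```text
clock: 9.15
position: [0.5465, -0.3731, 0.0314]
tool_rot: [3.141, 0.0, 1.745]
force: [1.8, -3.7, 0.2]
grip_width: 0.0
clock: 9.45
position: [0.5456, -0.368, 0.0314]
tool_rot: [3.141, 0.001, 1.745]
force: [2.0, -3.8, -0.3]
grip_width: -0.0004
clock: 9.65
position: [0.5453, -0.3664, 0.0314]
tool_rot: [3.141, 0.001, 1.744]
force: [1.8, -4.5, -1.1]
grip_width: 0.0002
```

```bash
python3 -m inch '[{"dx":2,"dy":0,"dz":0,"rx":0,"ry":0,"rz":0,"hand":1},{"dx":0,"dy":0,"dz":0,"rx":0,"ry":0,"rz":0,"hand":1}]';python3 -m inch '[{"dx":2,"dy":0,"dz":0,"rx":0,"ry":0,"rz":0,"hand":1},{"dx":0,"dy":0,"dz":0,"rx":0,"ry":0,"rz":0,"hand":1}]'; python3 zoom.py side s7 365 225 120 100 6
```

```text
clock: 9.85
position: [0.5453, -0.3664, 0.0317]
tool_rot: [3.14, 0.005, 1.744]
force: [6.7, -15.6, -6.2]
grip_width: 0.0003
clock: 10.05
position: [0.5453, -0.3663, 0.0319]
tool_rot: [3.139, 0.008, 1.743]
force: [9.8, -25.0, -13.0]
grip_width: 0.0
```

View pics/s7.png

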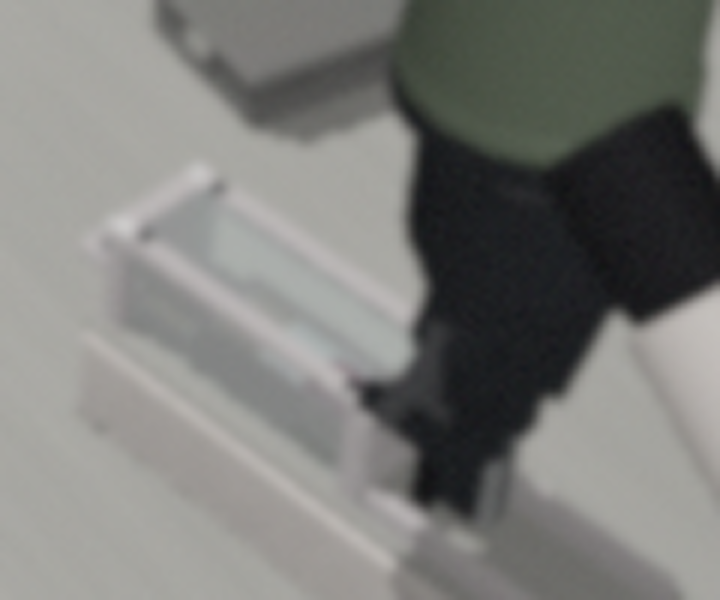

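```bash
python3 -m inch '[{"dx":-6,"dy":0,"dz":0,"rx":0,"ry":0,"rz":0,"hand":1},{"dx":-20,"dy":0,"dz":0,"rx":0,"ry":0,"rz":0,"hand":1},{"dx":-18,"dy":0,"dz":0,"rx":0,"ry":0,"rz":0,"hand":1},{"dx":-8,"dy":0,"dz":0,"rx":0,"ry":0,"rz":0,"hand":1},{"dx":0,"dy":0,"dz":-25,"rx":0,"ry":0,"rz":0,"hand":1},{"dx":0,"dy":0,"dz":-40,"rx":0,"ry":0,"rz":0,"hand":1},{"dx":0,"dy":0,"dz":0,"rx":0,"ry":0,"rz":0,"hand":1}]';python3 zoom.py side s8 350 225 120 100 6; python3 zoom.py top t8 365 160 100 70 7
```

```text
clock: 10.8
position: [0.555, -0.4142, 0.1008]
tool_rot: [3.137, 0.004, 1.745]
force: [0.2, -0.2, 0.7]
grip_width: 0.0002
```

View pics/s8.png

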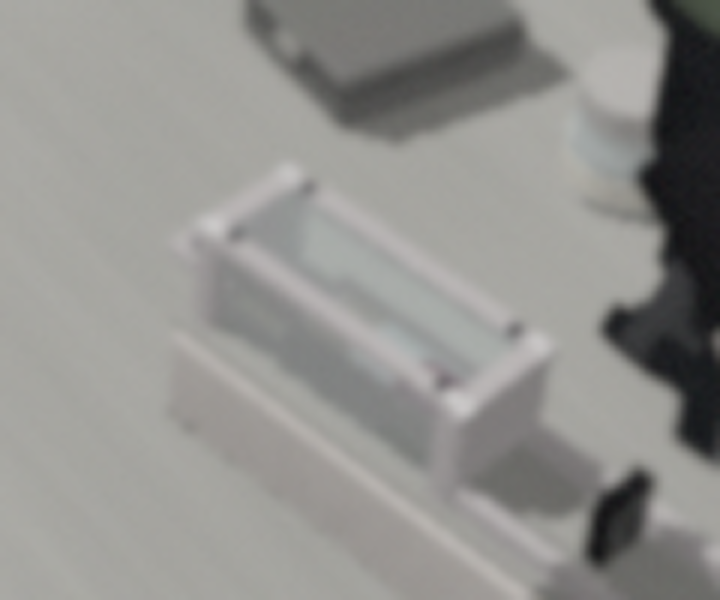

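View pics/t8.png

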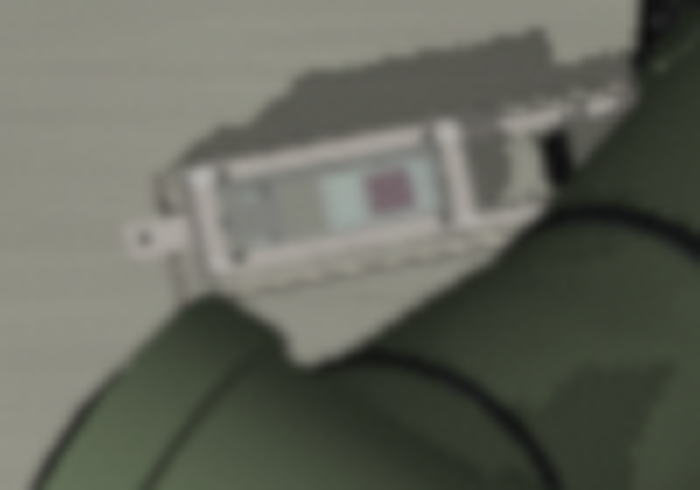

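```bash
python3 - <<'E'
from h import *
bot.grab_frame('top')
for t in('carrier_a_tab','carrier_a_mid','carrier_b_mid'): print(t,[(x['centre'],round(x['score'],2)) for x in bot.tip_of('top',t)[:3]])
up=lambda p:(np.array(p,float)+.5)/7-.5+[365,160]
print(at_z('top',up([(123,240),(145,238),(190,240),(190,222),(190,256),(130,225),(130,256)]),.057).round(4))
r=bot.tip_of('top','carrier_a_tab')
for x in r[:2]: print(at_z('top',(x['centre'][1],x['centre'][0]),.054).round(4))
u=np.array([np.cos(-1.397),np.sin(-1.397)]); print(np.array([.529,-.273])-.083*u)
E
python3 to.py .515 -.19 .15 1.745
```

```text
carrier_a_tab [([192.4, 386.7], 0.45)]
carrier_a_mid [([192.0, 397.9], 0.51)]
carrier_b_mid []
[[ 0.5175 -0.1771  0.057 ]
 [ 0.5182 -0.1878  0.057 ]
 [ 0.5167 -0.2095  0.057 ]
 [ 0.5254 -0.2098  0.057 ]
 [ 0.509  -0.2091  0.057 ]
 [ 0.5247 -0.1808  0.057 ]
 [ 0.5098 -0.1802  0.057 ]]
[[ 0.5224 -0.1932  0.054 ]]
[ 0.51464741 -0.19125036]
t 11.15 pos [ 0.5529 -0.4126  0.0952] rpy [-3.1405e+00 -1.1000e-03  1.7448e+00] F [0.6 0.7 0.7] w -0.0003 q1 [0.3  1.02]
d now-yaw [225.8   1.2 -54.8]  d after turn [225.8   1.3 -54.8]  rz -0.0002 tilt fix rpy err
```

```bash
python3 -m inch '[{"dx":0,"dy":0,"dz":-35,"rx":0,"ry":0,"rz":0,"hand":0.1},{"dx":40,"dy":0,"dz":-15,"rx":0,"ry":0,"rz":0,"hand":0.1},{"dx":45,"dy":0,"dz":0,"rx":0,"ry":0,"rz":0,"hand":0.1},{"dx":45,"dy":0,"dz":0,"rx":0,"ry":0,"rz":0,"hand":0.1},{"dx":45,"dy":0,"dz":0,"rx":0,"ry":0,"rz":0,"hand":0.1},{"dx":45,"dy":0,"dz":0,"rx":0,"ry":0,"rz":0,"hand":0.1},{"dx":10,"dy":0,"dz":0,"rx":0,"ry":0,"rz":0,"hand":0.1},{"dx":0,"dy":0,"dz":0,"rx":0,"ry":0,"rz":0,"hand":0.1}]';python3 zoom.py side s9 330 170 130 110 6; python3 to.py .5165 -.1895 .08 1.745
python3 - <<'E'
from h import *
s=bot.observe(); p=s['position']; d=np.load('last_side.npy')
vv,uu=np.mgrid[150:330,330:500]; dd=d[vv,uu].ravel(); P=at_d('side',np.c_[uu.ravel(),vv.ravel()],dd)
m=(dd>0)&(np.hypot(P[:,0]-p[0],P[:,1]-p[1])<.09)&(P[:,2]>.11)
Q=P[m]; w=s['tool_rot'][2]; r=Q[:,:2]-p[:2]; tx=r@[np.cos(w),np.sin(w)]; ty=r@[np.sin(w),-np.cos(w)]
for z in np.arange(.11,.36,.01):
    k=(Q[:,2]>=z)&(Q[:,2]<z+.01)
    if k.sum()>2: print(round(z,3),k.sum(),'tx',tx[k].min().round(3),tx[k].max().round(3),'ty',ty[k].min().round(3),ty[k].max().round(3))
E
```

```text
clock: 11.95
position: [0.5135, -0.1846, 0.146]
tool_rot: [-3.141, -0.001, 1.748]
force: [0.0, 0.2, 0.6]
grip_width: 0.0383
t 12.0 pos [ 0.5136 -0.1864  0.1461] rpy [-3.1415e+00  1.0000e-04  1.7458e+00] F [-0.3 -0.4  0.5] w 0.0386 q1 [-0.11  0.72]
d now-yaw [-3.6  2.3 66.1]  d after turn [-3.6  2.3 66.1]  rz 0.0008 tilt fix rpy err
0.17 8 tx -0.006 0.009 ty -0.023 0.023
0.18 66 tx -0.011 0.013 ty -0.032 0.033
0.19 71 tx -0.01 0.014 ty -0.033 0.035
0.2 69 tx -0.011 0.015 ty -0.033 0.036
0.21 58 tx -0.01 0.013 ty -0.031 0.043
0.22 124 tx -0.013 0.012 ty -0.051 0.052
0.23 105 tx -0.016 0.013 ty -0.055 0.058
0.24 166 tx -0.019 0.014 ty -0.059 0.06
0.25 158 tx -0.018 0.015 ty -0.062 0.063
0.26 149 tx -0.018 0.013 ty -0.066 0.064
0.27 254 tx -0.021 0.014 ty -0.067 0.065
0.28 115 tx -0.021 0.01 ty -0.049 0.016
0.29 47 tx -0.012 0.011 ty -0.039 -0.017
0.3 110 tx -0.037 0.02 ty -0.039 0.018
0.31 169 tx -0.038 0.023 ty -0.038 0.023
0.32 158 tx -0.038 0.025 ty -0.038 0.019
0.33 161 tx -0.038 0.028 ty -0.039 0.018
0.34 226 tx -0.038 0.02 ty -0.038 0.023
0.35 23 tx -0.035 0.006 ty -0.033 -0.003
```

View pics/s9.png

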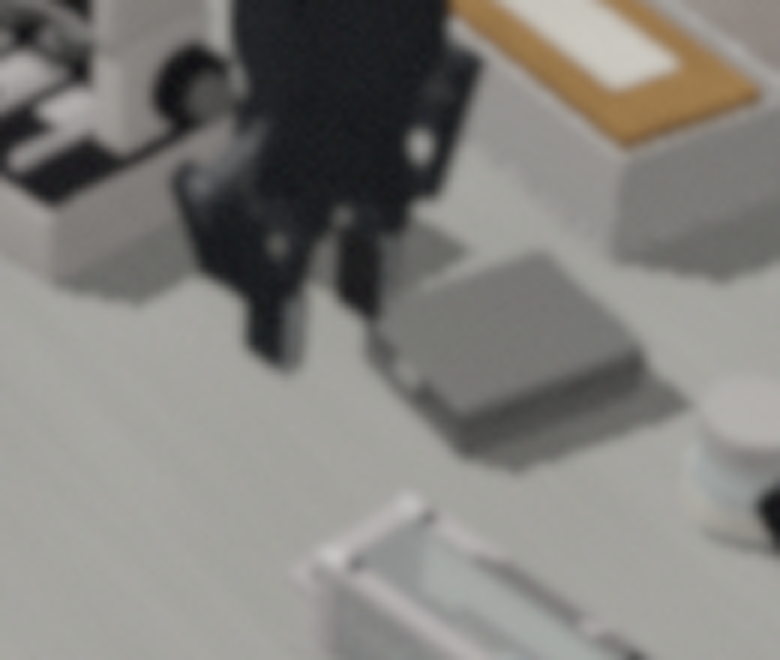

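```bash
python3 -m inch '[{"dx":-3,"dy":2.5,"dz":20,"rx":0,"ry":0,"rz":0,"hand":0.1},{"dx":0,"dy":0,"dz":40,"rx":0,"ry":0,"rz":0,"hand":0.1},{"dx":0,"dy":0,"dz":25,"rx":0,"ry":0,"rz":0,"hand":0.1},{"dx":0,"dy":0,"dz":0,"rx":0,"ry":0,"rz":0,"hand":0.1}]';python3 zoom.py side s10 330 190 100 80 8; python3 zoom.py top t10 365 160 80 60 8; python3 to.py .5165 -.189 .01 1.745
```

```text
clock: 12.4
position: [0.5145, -0.1904, 0.0583]
tool_rot: [-3.137, -0.001, 1.743]
force: [-0.6, -1.6, 0.6]
grip_width: 0.0386
t 12.5 pos [ 0.5163 -0.1906  0.0615] rpy [-3.1410e+00  5.0000e-04  1.7429e+00] F [ 0.2 -0.7  0.4] w 0.0386 q1 [-0.04  0.79]
d now-yaw [ 1.6  0.5 51.5]  d after turn [ 1.6  0.5 51.5]  rz -0.0021 tilt fix rpy err
```

View pics/s10.png

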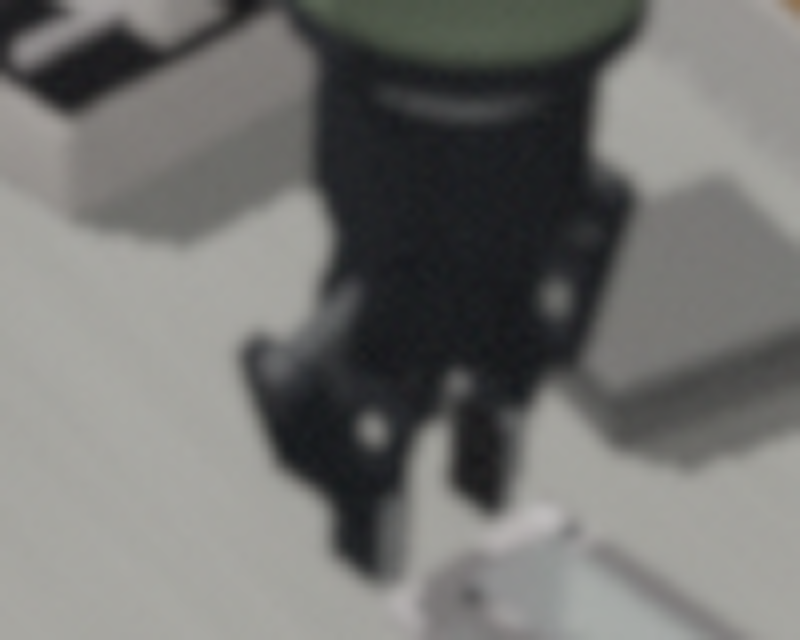

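View pics/t10.png

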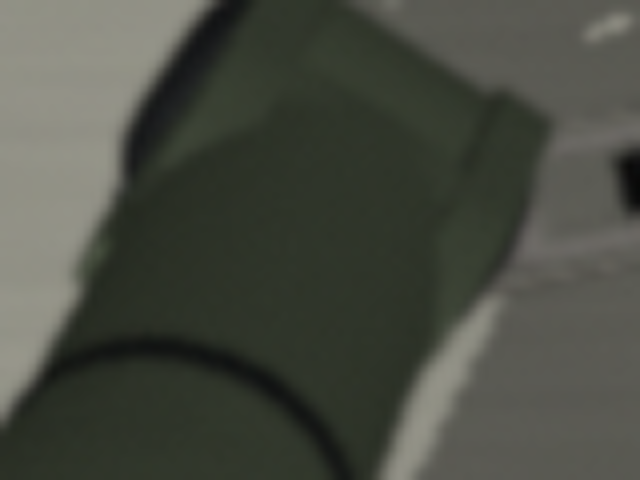

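```bash
python3 -m inch '[{"dx":1.5,"dy":0.5,"dz":15,"rx":0,"ry":0,"rz":0,"hand":0.1},{"dx":0,"dy":0,"dz":15,"rx":0,"ry":0,"rz":0,"hand":0.1},{"dx":0,"dy":0,"dz":0,"rx":0,"ry":0,"rz":0,"hand":0.1}]'; python3 -m inch '[{"dx":0,"dy":0,"dz":12,"rx":0,"ry":0,"rz":0,"hand":0.1},{"dx":0,"dy":0,"dz":10,"rx":0,"ry":0,"rz":0,"hand":0.1},{"dx":0,"dy":0,"dz":0,"rx":0,"ry":0,"rz":0,"hand":0.1},{"dx":0,"dy":0,"dz":0,"rx":0,"ry":0,"rz":0,"hand":0.1}]';python3 zoom.py side s11 340 220 80 70 9; python3 to.py .5165 -.189 .01 1.745
python3 - <<'E'
from h import *
print((proj('side',[[.5165,-.189,.054],[.5165,-.189,.035],[.5174,-.178,.054]])-[340,220])*9)
d=np.load('last_side.npy'); 
vv,uu=np.mgrid[235:285,350:410]
Z=at_d('side',np.c_[uu.ravel(),vv.ravel()],d[vv,uu].ravel())[:,2].reshape(vv.shape)
for r in range(0,50,3): print(235+r,' '.join('%4d'%(1000*Z[r,c]) for c in range(10,60,2)))
E
```

```text
clock: 12.8
position: [0.5163, -0.1877, 0.0305]
tool_rot: [-3.141, -0.0, 1.745]
force: [-0.4, 0.7, -0.5]
grip_width: 0.0382
clock: 13.2
position: [0.5165, -0.1877, 0.009]
tool_rot: [-3.141, -0.0, 1.745]
force: [0.3, 0.3, 0.7]
grip_width: 0.0385
t 13.25 pos [ 0.5167 -0.1877  0.0093] rpy [3.1416e+00 2.0000e-04 1.7446e+00] F [ 0.8 -0.6 -0.6] w 0.0383 q1 [-0.    0.82]
d now-yaw [-1.2 -0.4 -0.7]  d after turn [-1.2 -0.4 -0.7]  rz -0.0004 tilt fix rpy err
[[377.78812133 425.17872605]
 [374.14805489 477.92210337]
 [355.60138299 399.06815841]]
235    0    0   -1   -1    5  163  170  173  177  180  180  178  182  182  180  180  180  177  176  170  125  130  124  120   29
238    0    1    0    2   -2  158  162  165  166  169  170  172  172  172  172  170  168  170  142  112  118  119  117   25   28
241   -1    2    1    1    0  151  150  159  158  158  153  151  145  141  137  136  141  139  134   -1  112  113  108   17   18
244    3   -1    2   -2    2  146  148  153  151  149  146  140  144  143  142  122  128  125  121    0  842  100    0    9    8
247    0    4    3  143  144  144  141  14
[... 934 characters left out ...]
   86   95   98   97   98   97   96   99   97   98  100
271    0    2    2    1    0   55   60   66   64   63    2    3   73   79   78   82   84   95   99  102   98   98   99   98   97
274    3    0   -1    2   -1    1   53   53   56   56    4    0   65   68   69   74   79   82   86   96   99   98   99  100   99
277    2    0    1    2    3   -1    2    1   43   44   51   49   58   54   60   63   69   73   73   83   87   97  101  101  100
280    0    3    2    3    3    2    2    0    1    2   47   51   52   48   51   54   60   64   68   73   76   78   88   97   99
283    2    0    0   -2    1    0    2    0    1    1   39   45   46   48   50   49   51   57   58   63   67   72   79   84   87
```

View pics/s11.png

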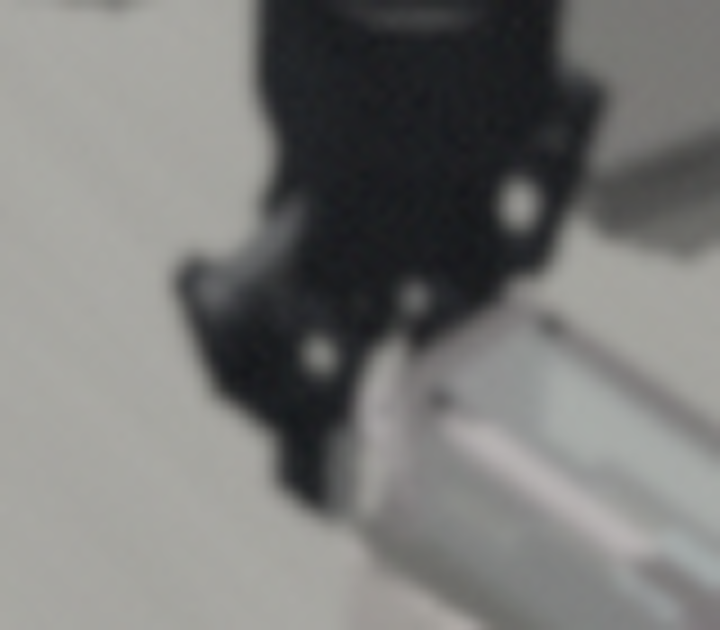

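```bash
python3 -m inch '[{"dx":-0.5,"dy":-0.4,"dz":4,"rx":0,"ry":0,"rz":0,"hand":0.1},{"dx":0,"dy":0,"dz":0,"rx":0,"ry":0,"rz":0,"hand":0.4},{"dx":0,"dy":0,"dz":0,"rx":0,"ry":0,"rz":0,"hand":1},{"dx":0,"dy":0,"dz":0,"rx":0,"ry":0,"rz":0,"hand":1},{"dx":0,"dy":0,"dz":0,"rx":0,"ry":0,"rz":0,"hand":1},{"dx":0,"dy":0,"dz":0,"rx":0,"ry":0,"rz":0,"hand":1}]' 60
```

```text
clock: 13.85
position: [0.5165, -0.1881, 0.0053]
tool_rot: [3.141, 0.0, 1.745]
force: [0.1, 0.7, 2.8]
grip_width: 0.0146
```

```bash
python3 -m inch '[{"dx":5,"dy":0,"dz":0,"rx":0,"ry":0,"rz":0,"hand":1},{"dx":10,"dy":0,"dz":0,"rx":0,"ry":0,"rz":0,"hand":1},{"dx":10,"dy":0,"dz":0,"rx":0,"ry":0,"rz":0,"hand":1},{"dx":0,"dy":0,"dz":0,"rx":0,"ry":0,"rz":0,"hand":1}]'; python3 zoom.py top t12 350 150 110 70 7; python3 zoom.py side s12 320 200 120 90 6
```

```text
clock: 14.25
position: [0.5117, -0.1617, 0.0051]
tool_rot: [-3.141, -0.001, 1.746]
force: [-1.3, 4.5, 2.9]
grip_width: 0.0145
```

View pics/t12.png

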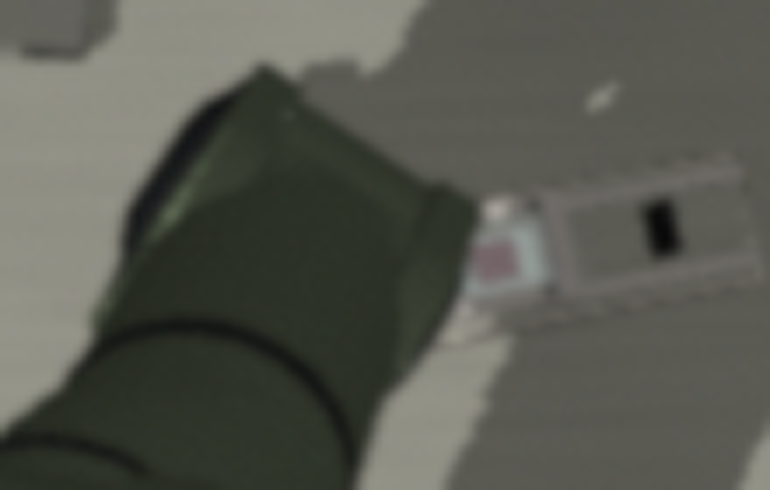

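View pics/s12.png

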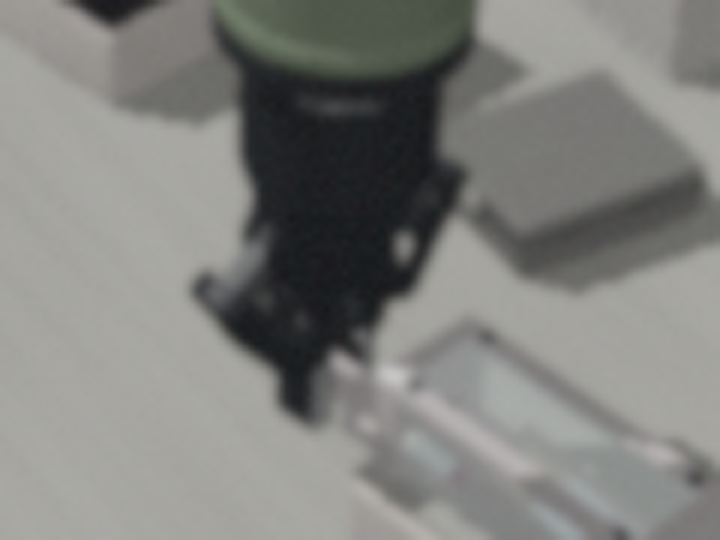

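```bash
python3 -m inch '[{"dx":12,"dy":0,"dz":0,"rx":0,"ry":0,"rz":0,"hand":1},{"dx":15,"dy":0,"dz":0,"rx":0,"ry":0,"rz":0,"hand":1},{"dx":15,"dy":0,"dz":0,"rx":0,"ry":0,"rz":0,"hand":1},{"dx":15,"dy":0,"dz":0,"rx":0,"ry":0,"rz":0,"hand":1},{"dx":15,"dy":0,"dz":0,"rx":0,"ry":0,"rz":0,"hand":1},{"dx":10,"dy":0,"dz":0,"rx":0,"ry":0,"rz":0,"hand":1},{"dx":10,"dy":0,"dz":0,"rx":0,"ry":0,"rz":0,"hand":1},{"dx":0,"dy":0,"dz":0,"rx":0,"ry":0,"rz":0,"hand":1}]'; python3 zoom.py side s13 320 180 120 100 6
```

```text
clock: 15.15
position: [0.4959, -0.0714, 0.0051]
tool_rot: [-3.141, -0.001, 1.746]
force: [0.3, -0.7, -0.4]
grip_width: 0.0143
```

View pics/s13.png

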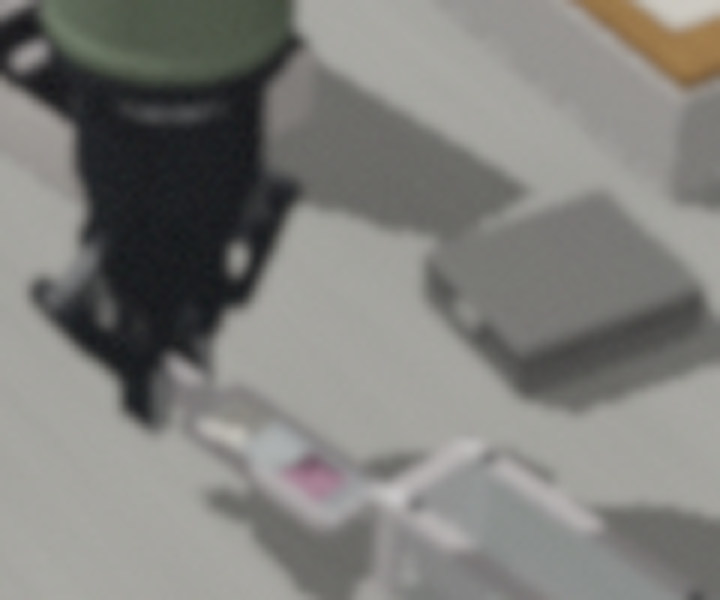

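```bash
python3 -m inch '[{"dx":20,"dy":-5,"dz":-5,"rx":0,"ry":0,"rz":0,"hand":1},{"dx":43,"dy":-5,"dz":-12,"rx":0,"ry":0,"rz":0,"hand":1},{"dx":43,"dy":-6,"dz":-12,"rx":0,"ry":0,"rz":0,"hand":1},{"dx":43,"dy":-5,"dz":-12,"rx":0,"ry":0,"rz":0,"hand":1},{"dx":43,"dy":-5,"dz":0,"rx":0,"ry":0,"rz":0,"hand":1},{"dx":0,"dy":0,"dz":0,"rx":0,"ry":0,"rz":-0.14,"hand":1},{"dx":0,"dy":0,"dz":0,"rx":0,"ry":0,"rz":-0.14,"hand":1},{"dx":0,"dy":0,"dz":0,"rx":0,"ry":0,"rz":-0.14,"hand":1},{"dx":0,"dy":0,"dz":0,"rx":0,"ry":0,"rz":-0.14,"hand":1}]'; python3 -m inch '[{"dx":0,"dy":0,"dz":0,"rx":0,"ry":0,"rz":-0.14,"hand":1},{"dx":0,"dy":0,"dz":0,"rx":0,"ry":0,"rz":-0.14,"hand":1},{"dx":0,"dy":0,"dz":0,"rx":0,"ry":0,"rz":-0.14,"hand":1},{"dx":0,"dy":0,"dz":0,"rx":0,"ry":0,"rz":-0.14,"hand":1},{"dx":0,"dy":0,"dz":0,"rx":0,"ry":0,"rz":-0.14,"hand":1},{"dx":0,"dy":0,"dz":0,"rx":0,"ry":0,"rz":-0.14,"hand":1},{"dx":0,"dy":0,"dz":0,"rx":0,"ry":0,"rz":-0.14,"hand":1},{"dx":0,"dy":0,"dz":0,"rx":0,"ry":0,"rz":0,"hand":1},{"dx":0,"dy":0,"dz":0,"rx":0,"ry":0,"rz":0,"hand":1}]'; python3 to.py .4365 .1151 .045 -2.9776; python3 zoom.py side s14 250 110 150 120 5;python3 zoom.py top t14 205 135 110 90 7
```

```text
clock: 16.1
position: [0.4377, 0.1112, 0.0463]
tool_rot: [3.141, 0.001, 2.31]
force: [-1.2, -0.8, -0.7]
grip_width: 0.0143
clock: 17.0
position: [0.4375, 0.1112, 0.0461]
tool_rot: [-3.142, 0.0, -3.004]
force: [0.3, 0.1, -0.9]
grip_width: 0.0144
t 17.0 pos [0.4375 0.1112 0.0461] rpy [-3.1415e+00  1.0000e-04 -3.0039e+00] F [ 0.3  0.1 -0.9] w 0.0144 q1 [-0.4   1.36]
d now-yaw [0.5 4.  1.1]  d after turn [0.4 4.1 1.1]  rz -0.0263 tilt fix rpy err
```

View pics/s14.png

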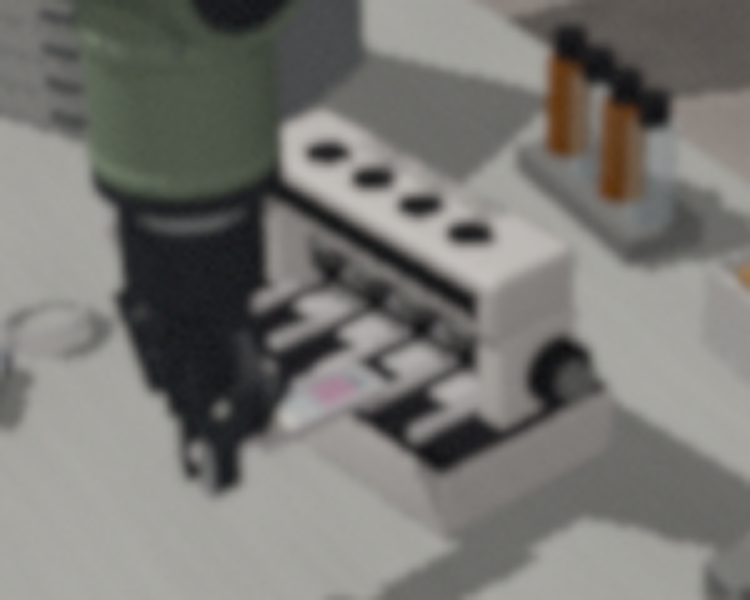

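View pics/t14.png

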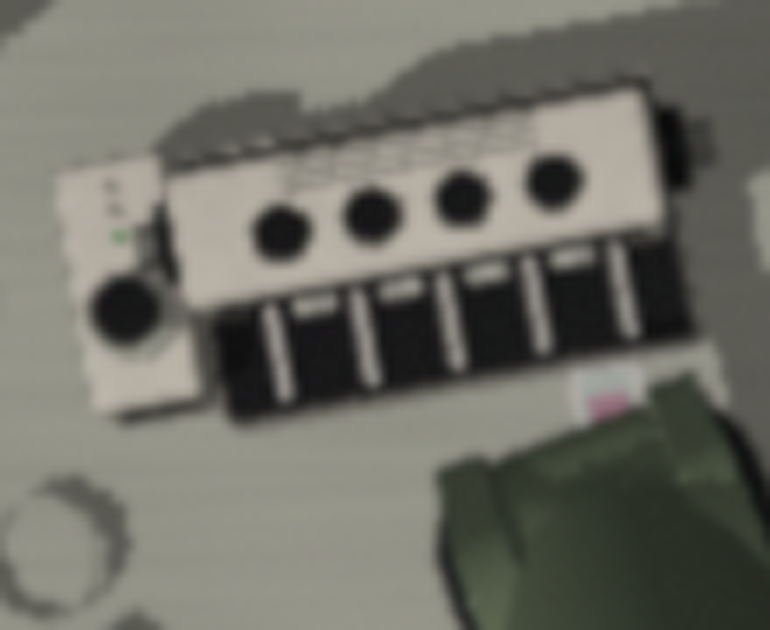

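```bash
python3 -m inch '[{"dx":0,"dy":4,"dz":15,"rx":0,"ry":0,"rz":-0.0265,"hand":1},{"dx":0,"dy":0,"dz":15,"rx":0,"ry":0,"rz":0,"hand":1},{"dx":0,"dy":0,"dz":0,"rx":0,"ry":0,"rz":0,"hand":1},{"dx":0,"dy":0,"dz":0,"rx":0,"ry":0,"rz":0,"hand":1}]'; python3 to.py .4365 .1151 .007 -2.9776;python3 zoom.py top t15 275 170 40 40 14;python3 zoom.py side s15 285 160 70 60 9;  python3 - <<'E'
from h import *
for n in('top','side'):
  for t in('carrier_a_mid','carrier_a_tab'):
    for r in bot.tip_of(n,t)[:2]:
        uv=(r['centre'][1],r['centre'][0]); P=at_z(n,uv,.0655)[0]; q=P[:2]-[.6087,.2075]; c,s=np.cos(.164),np.sin(.164)
        print(n,t,round(r['score'],2),np.round(uv,1),P.round(4),'imager',(q@[c,s]).round(4),(q@[-s,c]).round(4))
E
```

```text
clock: 17.5
position: [0.4366, 0.1156, 0.0163]
tool_rot: [-3.141, -0.001, -2.973]
force: [-0.4, 0.4, -0.7]
grip_width: 0.0145
t 17.5 pos [0.4366 0.1156 0.0163] rpy [-3.1412e+00 -6.0000e-04 -2.9733e+00] F [-0.4  0.4 -0.7] w 0.0145 q1 [-0.4   1.37]
d now-yaw [ 0.1 -0.4  9.3]  d after turn [ 0.1 -0.4  9.3]  rz 0.0043 tilt fix rpy err
top carrier_a_mid 0.5 [289.8 204.5] [0.4889 0.1331 0.0655] imager -0.1303 -0.0538
top carrier_a_tab 0.51 [222.4 177.8] [0.5842 0.357  0.0655] imager 0.0002 0.1515
side carrier_a_mid 0.69 [451.6 310.8] [ 0.5543 -0.3816  0.0655] imager -0.1499 -0.5723
side carrier_a_mid 0.55 [304.1 203.2] [0.4779 0.1164 0.0655] imager -0.1439 -0.0685
side carrier_a_tab 0.68 [290.9 206.5] [0.4404 0.1224 0.0655] imager -0.1799 -0.0565
```

View pics/t15.png

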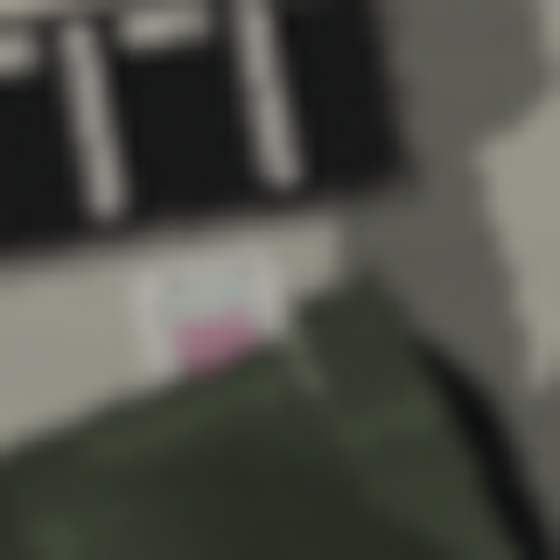

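View pics/s15.png

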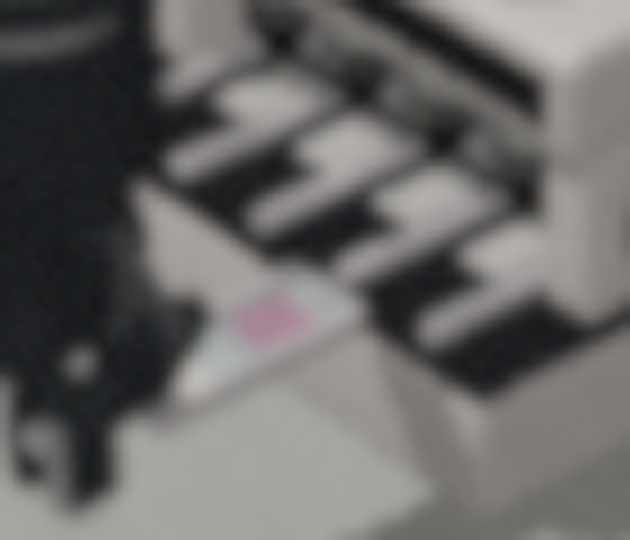

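```bash
cat > im.py <<'E'
from h import *
P0=np.array([.6087,.2075]); W=.164
def imf(P):
    q=np.atleast_2d(P)[:,:2]-P0; c,s=np.cos(W),np.sin(W); return np.c_[q@[c,s],q@[-s,c]].round(4)
def wld(x,y):
    c,s=np.cos(W),np.sin(W); return (P0+[c*x-s*y,s*x+c*y]).round(4)
E
python3 - <<'E'
from im import *
up=lambda p:(np.array(p,float)+.5)/14-.5+[275,170]
z=.0695
print(imf(at_z('top',up([(137,275),(283,275),(150,330),(210,255)]),z)))
print('rails',imf(at_z('top',up([(110,215),(285,183),(80,40),(255,20)]),.056)))
im=cv2.imread('pics/t15.png')
for y in(275,290,310,330): print(y,[int(v) for v in im[y,110:310:8].mean(1)])
E
```

```text
[[-0.077  -0.0454]
 [-0.0835 -0.0795]
 [-0.0905 -0.0461]
 [-0.0755 -0.0634]]
rails [[-0.0599 -0.0413]
 [-0.0602 -0.0839]
 [-0.0169 -0.0419]
 [-0.0201 -0.0841]]
275 [141, 143, 146, 151, 157, 160, 159, 157, 156, 158, 160, 161, 161, 161, 160, 159, 157, 157, 161, 163, 162, 155, 146, 141, 136]
290 [144, 147, 152, 159, 166, 168, 163, 157, 154, 155, 158, 159, 160, 160, 159, 159, 158, 160, 163, 165, 164, 153, 139, 126, 115]
310 [145, 146, 151, 157, 163, 164, 159, 156, 156, 156, 156, 156, 155, 154, 151, 149, 149, 151, 156, 159, 159, 144, 123, 97, 74]
330 [143, 144, 147, 153, 159, 163, 161, 156, 149, 143, 138, 136, 135, 134, 132, 130, 129, 129, 129, 129, 129, 120, 106, 88, 70]
```

```bash
python3 -m inch '[{"dx":0,"dy":0,"dz":9,"rx":0,"ry":0,"rz":0.004,"hand":1},{"dx":0,"dy":0,"dz":0,"rx":0,"ry":0,"rz":0,"hand":1},{"dx":0,"dy":0,"dz":0,"rx":0,"ry":0,"rz":0,"hand":1}]';python3 -m inch '[{"dx":-8,"dy":0,"dz":0,"rx":0,"ry":0,"rz":0,"hand":1},{"dx":-8,"dy":0,"dz":0,"rx":0,"ry":0,"rz":0,"hand":1},{"dx":-8,"dy":0,"dz":0,"rx":0,"ry":0,"rz":0,"hand":1},{"dx":0,"dy":0,"dz":0,"rx":0,"ry":0,"rz":0,"hand":1}]'; python3 zoom.py side s16 285 150 70 60 9;python3 zoom.py top t16 265 160 50 50 12
```

```text
clock: 18.1
position: [0.4364, 0.1156, 0.0068]
tool_rot: [-3.141, -0.001, -2.976]
force: [0.3, -0.3, -0.0]
grip_width: 0.0143
clock: 18.5
position: [0.4618, 0.1199, 0.0072]
tool_rot: [3.141, 0.001, -2.976]
force: [0.2, 0.1, -0.9]
grip_width: 0.0147
```

View pics/s16.png

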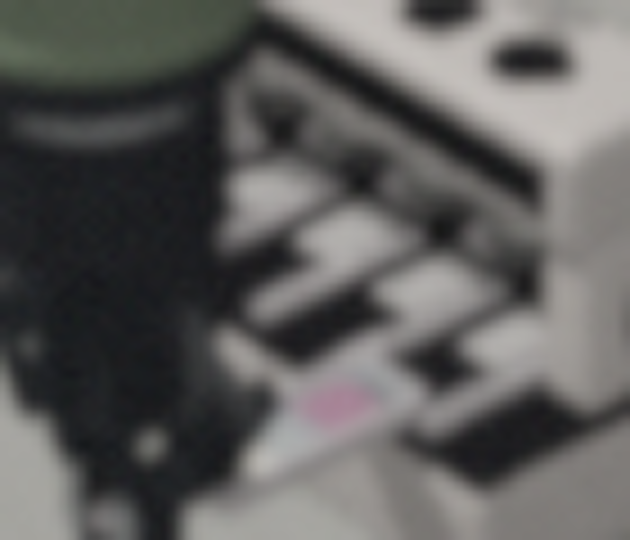

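View pics/t16.png

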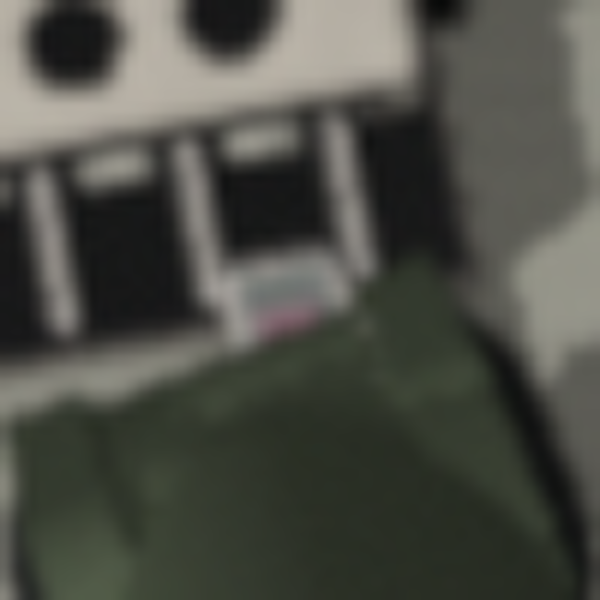

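```bash
python3 -m inch '[{"dx":-8,"dy":0,"dz":0,"rx":0,"ry":0,"rz":0,"hand":1},{"dx":-8,"dy":0,"dz":0,"rx":0,"ry":0,"rz":0,"hand":1},{"dx":0,"dy":0,"dz":0,"rx":0,"ry":0,"rz":0,"hand":1}]';python3 -m inch '[{"dx":-10,"dy":0,"dz":0,"rx":0,"ry":0,"rz":0,"hand":1},{"dx":-10,"dy":0,"dz":0,"rx":0,"ry":0,"rz":0,"hand":1},{"dx":-10,"dy":0,"dz":0,"rx":0,"ry":0,"rz":0,"hand":1},{"dx":-10,"dy":0,"dz":0,"rx":0,"ry":0,"rz":0,"hand":1},{"dx":0,"dy":0,"dz":0,"rx":0,"ry":0,"rz":0,"hand":1}]'; python3 zoom.py side s17 285 150 70 60 9;python3 to.py .5322 .1310 .005 -2.9776
```

```text
clock: 18.9
position: [0.4775, 0.1225, 0.0072]
tool_rot: [3.141, 0.001, -2.976]
force: [0.3, -0.1, -1.1]
grip_width: 0.0143
clock: 19.4
position: [0.5171, 0.1291, 0.0071]
tool_rot: [3.141, 0.001, -2.976]
force: [0.2, 0.8, -0.7]
grip_width: 0.0143
t 19.45 pos [0.5161 0.1289 0.007 ] rpy [ 3.1416e+00  2.0000e-04 -2.9761e+00] F [ 1.  -1.6 -1. ] w 0.0146 q1 [-0.37  1.4 ]
d now-yaw [-16.3  -0.6   2. ]  d after turn [-16.3  -0.6   2. ]  rz 0.0015 tilt fix rpy err
```

View pics/s17.png

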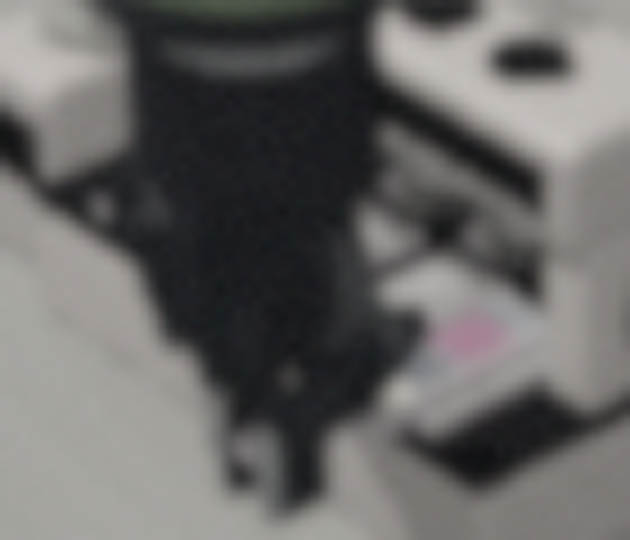

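Smooth so far, inside the lane. Push the rest in small steps while lowering slightly.

```bash
python3 -m inch '[{"dx":-5,"dy":0,"dz":1,"rx":0,"ry":0,"rz":0,"hand":1},{"dx":-4,"dy":0,"dz":0,"rx":0,"ry":0,"rz":0,"hand":1},{"dx":-3,"dy":0,"dz":0,"rx":0,"ry":0,"rz":0,"hand":1},{"dx":0,"dy":0,"dz":0,"rx":0,"ry":0,"rz":0,"hand":1}]';python3 -m inch '[{"dx":-2,"dy":0,"dz":0,"rx":0,"ry":0,"rz":0,"hand":1},{"dx":0,"dy":0,"dz":0,"rx":0,"ry":0,"rz":0,"hand":1}]';python3 -m inch '[{"dx":-2,"dy":0,"dz":0,"rx":0,"ry":0,"rz":0,"hand":1},{"dx":0,"dy":0,"dz":0,"rx":0,"ry":0,"rz":0,"hand":1}]'
```

```text
clock: 19.85
position: [0.5279, 0.1309, 0.0062]
tool_rot: [-3.142, 0.0, -2.976]
force: [0.2, -0.8, -0.8]
grip_width: 0.0148
clock: 20.05
position: [0.5295, 0.1312, 0.0062]
tool_rot: [-3.142, 0.0, -2.976]
force: [0.9, 0.3, -0.7]
grip_width: 0.0142
clock: 20.25
position: [0.5316, 0.1316, 0.0062]
tool_rot: [-3.142, 0.0, -2.976]
force: [0.4, -0.4, -1.5]
grip_width: 0.0143
```

```bash
python3 -m inch '[{"dx":-2,"dy":0,"dz":0,"rx":0,"ry":0,"rz":0,"hand":1},{"dx":0,"dy":0,"dz":0,"rx":0,"ry":0,"rz":0,"hand":1}]';python3 -m inch '[{"dx":-2,"dy":0,"dz":0,"rx":0,"ry":0,"rz":0,"hand":1},{"dx":0,"dy":0,"dz":0,"rx":0,"ry":0,"rz":0,"hand":1}]';python3 -m inch '[{"dx":-2,"dy":0,"dz":0,"rx":0,"ry":0,"rz":0,"hand":1},{"dx":0,"dy":0,"dz":0,"rx":0,"ry":0,"rz":0,"hand":1}]'
```

```text
clock: 20.45
position: [0.5332, 0.1319, 0.006]
tool_rot: [-3.142, -0.001, -2.976]
force: [-1.7, 0.3, -0.4]
grip_width: 0.0143
clock: 20.65
position: [0.5331, 0.1318, 0.0055]
tool_rot: [-3.141, -0.004, -2.976]
force: [-10.2, -1.9, 0.4]
grip_width: 0.0144
clock: 20.85
position: [0.5331, 0.1317, 0.0052]
tool_rot: [-3.141, -0.008, -2.976]
force: [-21.7, -2.6, 7.6]
grip_width: 0.0144
```

```bash
python3 -m inch '[{"dx":4,"dy":0,"dz":0.5,"rx":0,"ry":0,"rz":0,"hand":1},{"dx":0,"dy":0,"dz":0,"rx":0,"ry":0,"rz":0,"hand":1}]';python3 -m inch '[{"dx":0,"dy":0,"dz":0,"rx":0,"ry":0,"rz":0,"hand":0.35},{"dx":0,"dy":0,"dz":0,"rx":0,"ry":0,"rz":0,"hand":0.35},{"dx":0,"dy":0,"dz":0,"rx":0,"ry":0,"rz":0,"hand":0.35}]'; python3 to.py .5322 .1310 .005 -2.9776; python3 zoom.py side s18 285 150 70 60 9
```

```text
clock: 21.05
position: [0.5332, 0.1318, 0.0056]
tool_rot: [-3.142, 0.0, -2.976]
force: [-1.5, -0.2, -0.4]
grip_width: 0.0145
clock: 21.35
position: [0.5337, 0.132, 0.0058]
tool_rot: [3.142, 0.001, -2.976]
force: [0.5, -0.3, 0.4]
grip_width: 0.0276
t 21.35 pos [0.5337 0.132  0.0058] rpy [ 3.1415e+00  6.0000e-04 -2.9759e+00] F [ 0.5 -0.3  0.4] w 0.0276 q1 [-0.36  1.41]
d now-yaw [ 1.7 -0.7  0.8]  d after turn [ 1.7 -0.7  0.8]  rz 0.0017 tilt fix rpy err
```

View pics/s18.png

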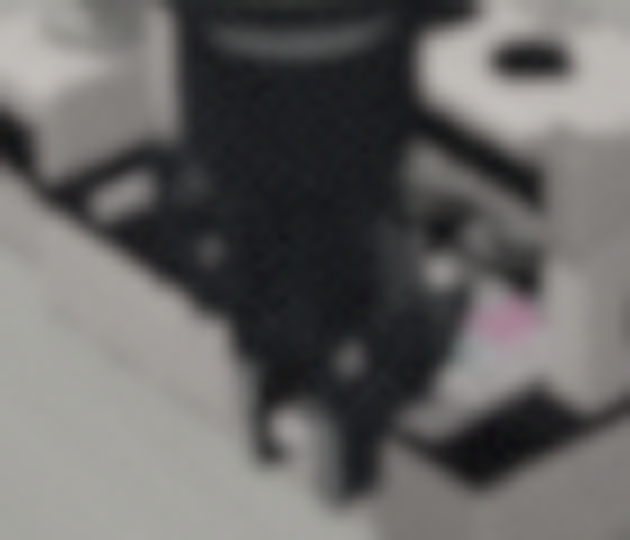

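```bash
python3 -m inch '[{"dx":0,"dy":0,"dz":-20,"rx":0,"ry":0,"rz":0,"hand":0.35},{"dx":0,"dy":0,"dz":-40,"rx":0,"ry":0,"rz":0,"hand":0.35},{"dx":10,"dy":0,"dz":-40,"rx":0,"ry":0,"rz":0,"hand":1},{"dx":0,"dy":0,"dz":-40,"rx":0,"ry":0,"rz":0.14,"hand":1},{"dx":0,"dy":0,"dz":0,"rx":0,"ry":0,"rz":0.14,"hand":1},{"dx":0,"dy":0,"dz":0,"rx":0,"ry":0,"rz":0.14,"hand":1},{"dx":0,"dy":0,"dz":0,"rx":0,"ry":0,"rz":0.14,"hand":1},{"dx":0,"dy":0,"dz":0,"rx":0,"ry":0,"rz":0.14,"hand":1},{"dx":0,"dy":0,"dz":0,"rx":0,"ry":0,"rz":0.14,"hand":1},{"dx":0,"dy":0,"dz":0,"rx":0,"ry":0,"rz":0.14,"hand":1}]';python3 -m inch '[{"dx":0,"dy":0,"dz":0,"rx":0,"ry":0,"rz":0.14,"hand":1},{"dx":0,"dy":0,"dz":0,"rx":0,"ry":0,"rz":0.14,"hand":1},{"dx":0,"dy":0,"dz":0,"rx":0,"ry":0,"rz":0.14,"hand":1},{"dx":0,"dy":0,"dz":0,"rx":0,"ry":0,"rz":0.15,"hand":1},{"dx":0,"dy":0,"dz":0,"rx":0,"ry":0,"rz":0.02,"hand":1},{"dx":0,"dy":0,"dz":0,"rx":0,"ry":0,"rz":0,"hand":1}]'; python3 to.py .5533 -.412 .146 1.745; python3 zoom.py side s19 255 120 110 90 6
```

```text
clock: 22.4
position: [0.5236, 0.1303, 0.1457]
tool_rot: [3.141, 0.0, 2.322]
force: [-1.0, -0.2, -0.7]
grip_width: -0.0001
clock: 23.0
position: [0.5235, 0.1304, 0.1456]
tool_rot: [-3.142, 0.0, 1.741]
force: [0.2, 0.7, 0.6]
grip_width: 0.0001
t 23.0 pos [0.5235 0.1304 0.1456] rpy [-3.1415e+00  2.0000e-04  1.7409e+00] F [0.2 0.7 0.6] w 0.0001 q1 [-0.68  0.1 ]
d now-yaw [-5.396e+02 -6.240e+01 -4.000e-01]  d after turn [-5.393e+02 -6.460e+01 -4.000e-01]  rz -0.0041 tilt fix rpy err
```

View pics/s19.png

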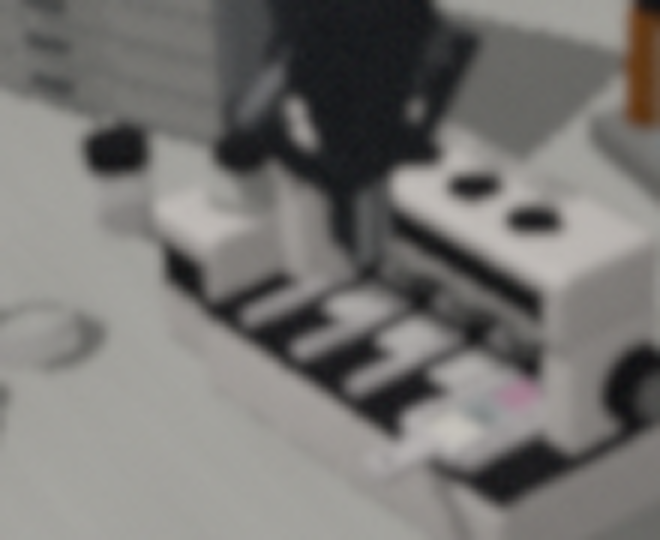

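```bash
python3 -m inch '[{"dx":-45,"dy":-5.3,"dz":0,"rx":0,"ry":0,"rz":-0.004,"hand":1},{"dx":-45,"dy":-5.3,"dz":0,"rx":0,"ry":0,"rz":0,"hand":1},{"dx":-45,"dy":-5.3,"dz":0,"rx":0,"ry":0,"rz":0,"hand":1},{"dx":-45,"dy":-5.3,"dz":0,"rx":0,"ry":0,"rz":0,"hand":1},{"dx":-45,"dy":-5.3,"dz":0,"rx":0,"ry":0,"rz":0,"hand":1},{"dx":-45,"dy":-5.3,"dz":0,"rx":0,"ry":0,"rz":0,"hand":1},{"dx":-45,"dy":-5.3,"dz":0,"rx":0,"ry":0,"rz":0,"hand":1},{"dx":-45,"dy":-5.3,"dz":0,"rx":0,"ry":0,"rz":0,"hand":1},{"dx":-45,"dy":-5.3,"dz":0,"rx":0,"ry":0,"rz":0,"hand":1},{"dx":-45,"dy":-5.3,"dz":0,"rx":0,"ry":0,"rz":0,"hand":1}]'; python3 -m inch '[{"dx":-45,"dy":-5.3,"dz":0,"rx":0,"ry":0,"rz":0,"hand":1},{"dx":-44,"dy":-5.3,"dz":0,"rx":0,"ry":0,"rz":0,"hand":1},{"dx":0,"dy":0,"dz":0,"rx":0,"ry":0,"rz":0,"hand":1},{"dx":0,"dy":0,"dz":0,"rx":0,"ry":0,"rz":0,"hand":1}]';python3 to.py .5533 -.412 .032 1.745
```

```text
clock: 24.05
position: [0.5472, -0.3243, 0.1457]
tool_rot: [3.141, -0.0, 1.745]
force: [0.7, 0.6, -0.1]
grip_width: 0.0
clock: 24.45
position: [0.5513, -0.4128, 0.1451]
tool_rot: [-3.141, -0.0, 1.742]
force: [-0.0, -0.1, -0.6]
grip_width: 0.0001
t 24.45 pos [ 0.5513 -0.4128  0.1451] rpy [-3.1412e+00 -4.0000e-04  1.7418e+00] F [-0.  -0.1 -0.6] w 0.0001 q1 [0.3  0.99]
d now-yaw [  0.5   2.1 113.1]  d after turn [  0.5   2.1 113.1]  rz -0.0032 tilt fix rpy err
```

```bash
python3 -m inch '[{"dx":0,"dy":2,"dz":40,"rx":0,"ry":0,"rz":-0.003,"hand":1},{"dx":0,"dy":0,"dz":40,"rx":0,"ry":0,"rz":0,"hand":1},{"dx":0,"dy":0,"dz":23,"rx":0,"ry":0,"rz":0,"hand":1},{"dx":0,"dy":0,"dz":10,"rx":0,"ry":0,"rz":0,"hand":1},{"dx":0,"dy":0,"dz":0,"rx":0,"ry":0,"rz":0,"hand":1},{"dx":8,"dy":0,"dz":0,"rx":0,"ry":0,"rz":0,"hand":1},{"dx":8,"dy":0,"dz":0,"rx":0,"ry":0,"rz":0,"hand":1},{"dx":0,"dy":0,"dz":0,"rx":0,"ry":0,"rz":0,"hand":1}]';python3 -m inch '[{"dx":8,"dy":0,"dz":0,"rx":0,"ry":0,"rz":0,"hand":1},{"dx":8,"dy":0,"dz":0,"rx":0,"ry":0,"rz":0,"hand":1},{"dx":7,"dy":0,"dz":0,"rx":0,"ry":0,"rz":0,"hand":1},{"dx":6,"dy":0,"dz":0,"rx":0,"ry":0,"rz":0,"hand":1},{"dx":0,"dy":0,"dz":0,"rx":0,"ry":0,"rz":0,"hand":1}]'
```

```text
clock: 25.25
position: [0.5519, -0.3948, 0.034]
tool_rot: [3.14, 0.001, 1.745]
force: [-1.5, -1.7, 2.0]
grip_width: -0.0002
clock: 25.75
position: [0.5471, -0.3672, 0.0338]
tool_rot: [3.14, 0.002, 1.745]
force: [1.5, -3.3, 2.7]
grip_width: -0.0002
```

```bash
python3 -m inch '[{"dx":2,"dy":0,"dz":0,"rx":0,"ry":0,"rz":0,"hand":1},{"dx":0,"dy":0,"dz":0,"rx":0,"ry":0,"rz":0,"hand":1}]'; python3 -m inch '[{"dx":1.5,"dy":0,"dz":0,"rx":0,"ry":0,"rz":0,"hand":1},{"dx":0,"dy":0,"dz":0,"rx":0,"ry":0,"rz":0,"hand":1}]'
```

```text
clock: 25.95
position: [0.5468, -0.3663, 0.0337]
tool_rot: [3.14, 0.002, 1.744]
force: [3.8, -6.2, 5.1]
grip_width: 0.0001
clock: 26.15
position: [0.5468, -0.3662, 0.0338]
tool_rot: [3.139, 0.005, 1.743]
force: [6.4, -12.0, 1.5]
grip_width: -0.0001
```

```bash
python3 -m inch '[{"dx":-6,"dy":0,"dz":0,"rx":0,"ry":0,"rz":0,"hand":1},{"dx":-20,"dy":0,"dz":0,"rx":0,"ry":0,"rz":0,"hand":1},{"dx":-20,"dy":0,"dz":0,"rx":0,"ry":0,"rz":0,"hand":1},{"dx":-3,"dy":0,"dz":-20,"rx":0,"ry":0,"rz":0,"hand":1},{"dx":0,"dy":0,"dz":-45,"rx":0,"ry":0,"rz":0,"hand":0.3},{"dx":20,"dy":0,"dz":-42,"rx":0,"ry":0,"rz":0,"hand":0.3},{"dx":45,"dy":0,"dz":0,"rx":0,"ry":0,"rz":0,"hand":0.3},{"dx":45,"dy":0,"dz":0,"rx":0,"ry":0,"rz":0,"hand":0.3},{"dx":0,"dy":0,"dz":0,"rx":0,"ry":0,"rz":0,"hand":0.3}]';python3 to.py .5165 -.1885 .146 1.745; python3 zoom.py top t20 365 160 100 70 7; python3 zoom.py side s20 330 225 120 100 6
```

```text
clock: 27.05
position: [0.5353, -0.2971, 0.1397]
tool_rot: [3.142, -0.004, 1.75]
force: [1.3, -0.7, 1.1]
grip_width: 0.0301
t 27.05 pos [ 0.5353 -0.2971  0.1397] rpy [ 3.1415 -0.0044  1.7497] F [ 1.3 -0.7  1.1] w 0.0301 q1 [0.12 0.87]
d now-yaw [110.3   0.9  -6.3]  d after turn [110.3   0.4  -6.3]  rz 0.0047 tilt fix rpy err
```

View pics/t20.png

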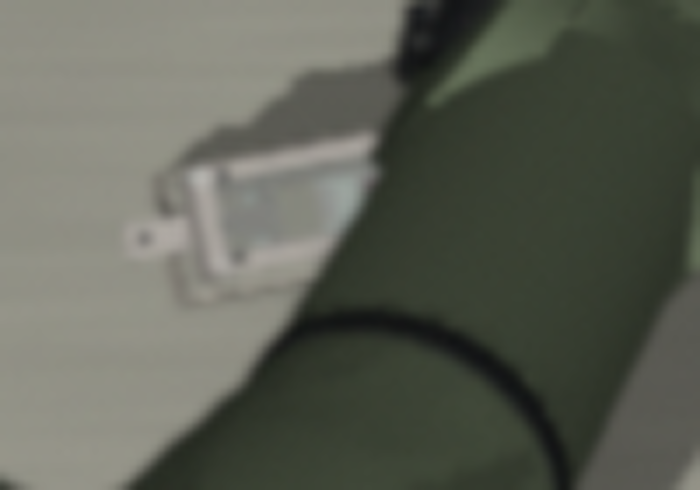

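View pics/s20.png

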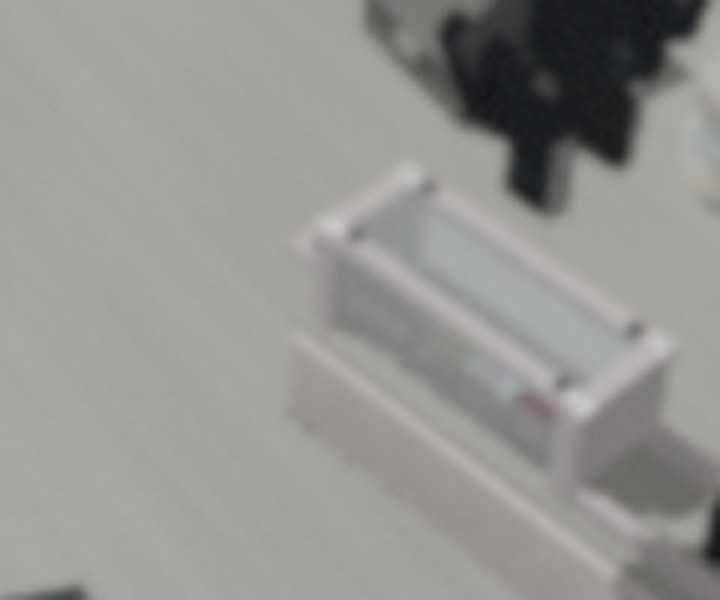

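```bash
python3 -m inch '[{"dx":40,"dy":0,"dz":0,"rx":0,"ry":0,"rz":0.004,"hand":0.15},{"dx":40,"dy":0,"dz":0,"rx":0,"ry":0,"rz":0,"hand":0.15},{"dx":30,"dy":0,"dz":0,"rx":0,"ry":0,"rz":0,"hand":0.15},{"dx":0,"dy":0,"dz":0,"rx":0,"ry":0,"rz":0,"hand":0.15},{"dx":0,"dy":0,"dz":0,"rx":0,"ry":0,"rz":0,"hand":0.15}]';python3 to.py .5165 -.1885 .0055 1.745
```

```text
clock: 27.65
position: [0.5167, -0.1959, 0.1398]
tool_rot: [3.142, 0.0, 1.74]
force: [-0.6, -1.5, 0.6]
grip_width: 0.0365
t 27.65 pos [ 0.5167 -0.1959  0.1398] rpy [3.1416e+00 5.0000e-04 1.7401e+00] F [-0.6 -1.5  0.6] w 0.0365 q1 [-0.07  0.71]
d now-yaw [  7.3   1.1 134.3]  d after turn [  7.3   1.1 134.3]  rz -0.0049 tilt fix rpy err
```

```bash
python3 -m inch '[{"dx":7.3,"dy":1,"dz":25,"rx":0,"ry":0,"rz":-0.005,"hand":0.15},{"dx":0,"dy":0,"dz":35,"rx":0,"ry":0,"rz":0,"hand":0.15},{"dx":0,"dy":0,"dz":20,"rx":0,"ry":0,"rz":0,"hand":0.15},{"dx":0,"dy":0,"dz":0,"rx":0,"ry":0,"rz":0,"hand":0.15}]';python3 to.py .5165 -.1885 .0055 1.745
```

```text
clock: 28.05
position: [0.5147, -0.1893, 0.0574]
tool_rot: [-3.138, -0.001, 1.743]
force: [0.2, -0.2, 0.5]
grip_width: 0.0362
t 28.05 pos [ 0.5147 -0.1893  0.0574] rpy [-3.1378e+00 -8.0000e-04  1.7431e+00] F [ 0.2 -0.2  0.5] w 0.0362 q1 [-0.03  0.77]
d now-yaw [ 0.5  1.9 51.9]  d after turn [ 0.5  1.9 51.9]  rz -0.0019 tilt fix rpy err
```

```bash
python3 -m inch '[{"dx":1,"dy":0.4,"dz":25,"rx":0,"ry":0,"rz":0,"hand":0.15},{"dx":0,"dy":0,"dz":20,"rx":0,"ry":0,"rz":0,"hand":0.15},{"dx":0,"dy":0,"dz":9,"rx":0,"ry":0,"rz":0,"hand":0.15},{"dx":0,"dy":0,"dz":0,"rx":0,"ry":0,"rz":0,"hand":0.15},{"dx":0,"dy":0,"dz":0,"rx":0,"ry":0,"rz":0,"hand":0.15}]';python3 to.py .5165 -.1885 .0055 1.745
```

```text
clock: 28.55
position: [0.5169, -0.1875, 0.0067]
tool_rot: [3.141, 0.001, 1.745]
force: [1.2, -0.2, -0.7]
grip_width: 0.0364
t 28.55 pos [ 0.5169 -0.1875  0.0067] rpy [3.1407e+00 6.0000e-04 1.7446e+00] F [ 1.2 -0.2 -0.7] w 0.0364 q1 [0.01 0.8 ]
d now-yaw [-0.9 -0.5  1.2]  d after turn [-0.9 -0.5  1.2]  rz -0.0004 tilt fix rpy err
```

Grip and pull.

```bash
python3 -m inch '[{"dx":-0.6,"dy":-0.5,"dz":1,"rx":0,"ry":0,"rz":0,"hand":0.3},{"dx":0,"dy":0,"dz":0,"rx":0,"ry":0,"rz":0,"hand":1},{"dx":0,"dy":0,"dz":0,"rx":0,"ry":0,"rz":0,"hand":1},{"dx":0,"dy":0,"dz":0,"rx":0,"ry":0,"rz":0,"hand":1},{"dx":0,"dy":0,"dz":0,"rx":0,"ry":0,"rz":0,"hand":1}]' 60; python3 -m inch '[{"dx":5,"dy":0,"dz":0,"rx":0,"ry":0,"rz":0,"hand":1},{"dx":10,"dy":0,"dz":0,"rx":0,"ry":0,"rz":0,"hand":1},{"dx":15,"dy":0,"dz":0,"rx":0,"ry":0,"rz":0,"hand":1},{"dx":15,"dy":0,"dz":0,"rx":0,"ry":0,"rz":0,"hand":1},{"dx":15,"dy":0,"dz":0,"rx":0,"ry":0,"rz":0,"hand":1},{"dx":15,"dy":0,"dz":0,"rx":0,"ry":0,"rz":0,"hand":1},{"dx":15,"dy":0,"dz":0,"rx":0,"ry":0,"rz":0,"hand":1},{"dx":15,"dy":0,"dz":0,"rx":0,"ry":0,"rz":0,"hand":1},{"dx":12,"dy":0,"dz":0,"rx":0,"ry":0,"rz":0,"hand":1},{"dx":0,"dy":0,"dz":0,"rx":0,"ry":0,"rz":0,"hand":1}]';python3 zoom.py side s21 320 180 120 100 6; python3 to.py .4310 .1519 .045 1.745
```

```text
clock: 29.05
position: [0.5165, -0.1877, 0.0051]
tool_rot: [3.141, 0.001, 1.745]
force: [0.1, -0.5, 5.9]
grip_width: 0.0142
clock: 30.05
position: [0.4954, -0.0701, 0.0045]
tool_rot: [-3.141, -0.001, 1.748]
force: [0.3, -0.1, -0.9]
grip_width: 0.0141
t 30.1 pos [ 0.4956 -0.0714  0.0046] rpy [-3.1414e+00 -2.0000e-04  1.7468e+00] F [-0.3  0.1 -1. ] w 0.0145 q1 [-0.21  0.65]
d now-yaw [231.1 -24.5 -40.4]  d after turn [231.1 -24.9 -40.4]  rz 0.0018 tilt fix rpy err
```

View pics/s21.png

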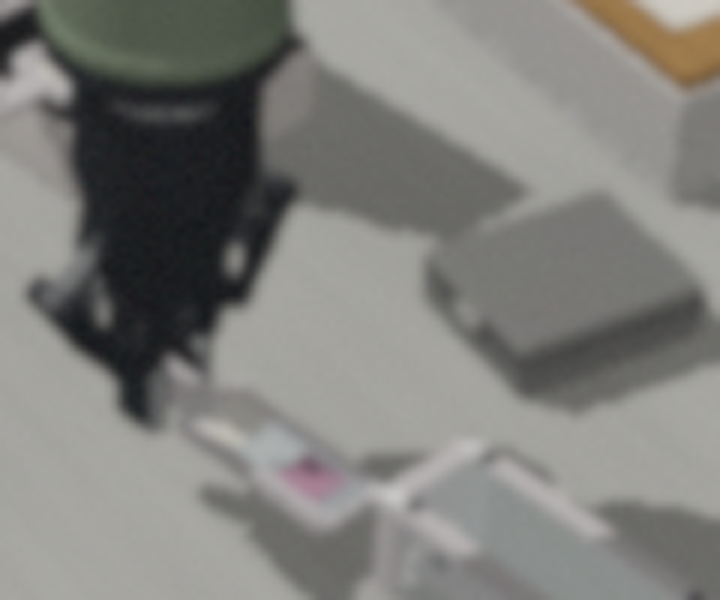

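```bash
python3 -m inch '[{"dx":20,"dy":-4,"dz":-10,"rx":0,"ry":0,"rz":0,"hand":1},{"dx":40,"dy":-4,"dz":-15,"rx":0,"ry":0,"rz":0,"hand":1},{"dx":44,"dy":-4,"dz":-15,"rx":0,"ry":0,"rz":0,"hand":1},{"dx":44,"dy":-4,"dz":0,"rx":0,"ry":0,"rz":0,"hand":1},{"dx":44,"dy":-4,"dz":0,"rx":0,"ry":0,"rz":0,"hand":1},{"dx":44,"dy":-5,"dz":0,"rx":0,"ry":0,"rz":0,"hand":1},{"dx":0,"dy":0,"dz":0,"rx":0,"ry":0,"rz":-0.14,"hand":1},{"dx":0,"dy":0,"dz":0,"rx":0,"ry":0,"rz":-0.14,"hand":1},{"dx":0,"dy":0,"dz":0,"rx":0,"ry":0,"rz":-0.14,"hand":1},{"dx":0,"dy":0,"dz":0,"rx":0,"ry":0,"rz":-0.14,"hand":1}]'; python3 -m inch '[{"dx":0,"dy":0,"dz":0,"rx":0,"ry":0,"rz":-0.14,"hand":1},{"dx":0,"dy":0,"dz":0,"rx":0,"ry":0,"rz":-0.14,"hand":1},{"dx":0,"dy":0,"dz":0,"rx":0,"ry":0,"rz":-0.14,"hand":1},{"dx":0,"dy":0,"dz":0,"rx":0,"ry":0,"rz":-0.14,"hand":1},{"dx":0,"dy":0,"dz":0,"rx":0,"ry":0,"rz":-0.14,"hand":1},{"dx":0,"dy":0,"dz":0,"rx":0,"ry":0,"rz":-0.14,"hand":1},{"dx":0,"dy":0,"dz":0,"rx":0,"ry":0,"rz":-0.14,"hand":1},{"dx":0,"dy":0,"dz":0,"rx":0,"ry":0,"rz":-0.02,"hand":1},{"dx":0,"dy":0,"dz":0,"rx":0,"ry":0,"rz":0,"hand":1},{"dx":0,"dy":0,"dz":0,"rx":0,"ry":0,"rz":0,"hand":1}]'; python3 to.py .4296 .1566 .018 -2.9776
```

```text
clock: 31.1
position: [0.4306, 0.1554, 0.0447]
tool_rot: [3.141, 0.001, 2.31]
force: [0.2, -0.5, -0.4]
grip_width: 0.0147
clock: 32.1
position: [0.4302, 0.1556, 0.0446]
tool_rot: [-3.141, -0.0, -2.982]
force: [0.2, -0.5, -0.9]
grip_width: 0.0144
t 32.1 pos [0.4302 0.1556 0.0446] rpy [-3.1414e+00 -1.0000e-04 -2.9818e+00] F [ 0.2 -0.5 -0.9] w 0.0144 q1 [-0.48  1.26]
d now-yaw [ 0.5  1.1 26.6]  d after turn [ 0.5  1.1 26.6]  rz -0.0042 tilt fix rpy err
```

```bash
python3 -m inch '[{"dx":0,"dy":1,"dz":15,"rx":0,"ry":0,"rz":-0.005,"hand":1},{"dx":0,"dy":0,"dz":13,"rx":0,"ry":0,"rz":0,"hand":1},{"dx":0,"dy":0,"dz":0,"rx":0,"ry":0,"rz":0,"hand":1},{"dx":0,"dy":0,"dz":0,"rx":0,"ry":0,"rz":0,"hand":1}]'; python3 to.py .4296 .1566 .0065 -2.9776;python3 zoom.py top t22 260 165 50 45 14;python3 zoom.py side s22 275 150 70 60 9
```

```text
clock: 32.5
position: [0.4299, 0.1568, 0.0168]
tool_rot: [-3.141, -0.0, -2.974]
force: [0.1, 0.1, -1.4]
grip_width: 0.0136
t 32.5 pos [0.4299 0.1568 0.0168] rpy [-3.1412e+00 -5.0000e-04 -2.9742e+00] F [ 0.1  0.1 -1.4] w 0.0136 q1 [-0.48  1.26]
d now-yaw [ 0.3 -0.1 10.3]  d after turn [ 0.3 -0.1 10.3]  rz 0.0034 tilt fix rpy err
```

View pics/t22.png

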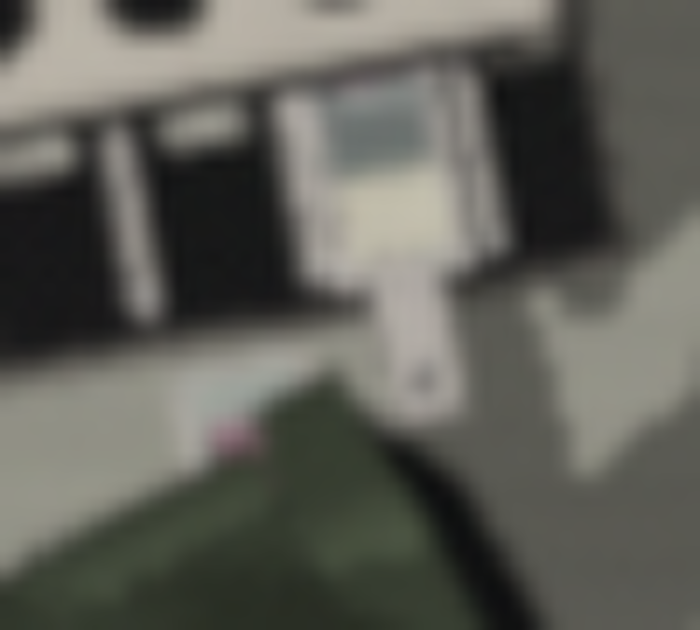

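View pics/s22.png

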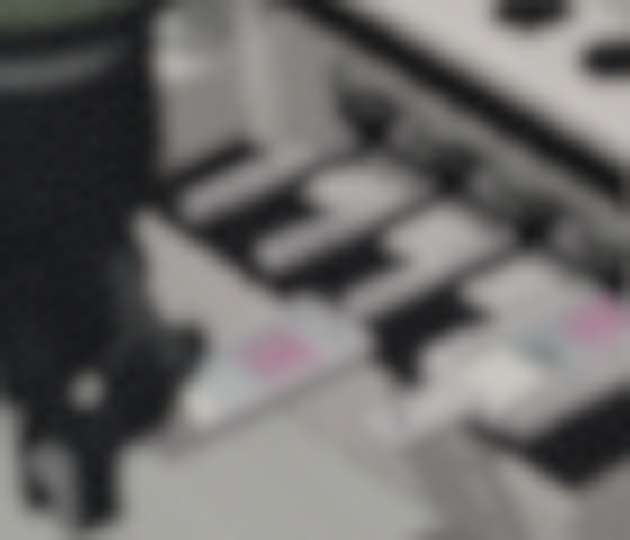

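Run:
```python
from im import *
up=lambda p:(np.array(p,float)+.5)/14-.5+[260,165]
print(imf(at_z('top',up([(178,395),(188,450),(250,370)]),.0695)))
print('A edges',imf(at_z('top',up([(318,200),(470,190),(375,340),(460,340),(420,418)]),.058)))
print('rails',imf(at_z('top',up([(150,315),(315,285),(500,245)]),.056)))
im=cv2.imread('pics/t22.png')
for y in(390,410,440): print(y,[int(v) for v in im[y,140:260:8].mean(1)])
```

```text
[[-0.0811 -0.0038]
 [-0.0945 -0.0038]
 [-0.0785 -0.0217]]
A edges [[-0.0399 -0.0446]
 [-0.0444 -0.0808]
 [-0.0757 -0.0519]
 [-0.0795 -0.0718]
 [-0.0962 -0.059 ]]
rails [[-0.0594  0.0001]
 [-0.0597 -0.0401]
 [-0.0586 -0.0854]]
390 [142, 143, 145, 149, 153, 158, 161, 162, 162, 160, 159, 158, 157, 156, 153]
410 [141, 142, 143, 148, 154, 160, 163, 162, 159, 158, 155, 153, 147, 137, 123]
440 [140, 141, 141, 145, 149, 157, 161, 156, 144, 133, 122, 118, 110, 102, 92]
```

```bash
python3 -m inch '[{"dx":0,"dy":0,"dz":9.5,"rx":0,"ry":0,"rz":0.003,"hand":1},{"dx":0,"dy":0,"dz":0,"rx":0,"ry":0,"rz":0,"hand":1},{"dx":-8,"dy":0,"dz":0,"rx":0,"ry":0,"rz":0,"hand":1},{"dx":-8,"dy":0,"dz":0,"rx":0,"ry":0,"rz":0,"hand":1},{"dx":-8,"dy":0,"dz":0,"rx":0,"ry":0,"rz":0,"hand":1},{"dx":0,"dy":0,"dz":0,"rx":0,"ry":0,"rz":0,"hand":1}]'; python3 zoom.py top t23 260 165 50 45 14;python3 zoom.py side s23 275 150 70 60 9
```

```text
clock: 33.2
position: [0.4551, 0.161, 0.0073]
tool_rot: [3.141, 0.001, -2.976]
force: [0.2, -0.4, -0.3]
grip_width: 0.0142
```

View pics/t23.png

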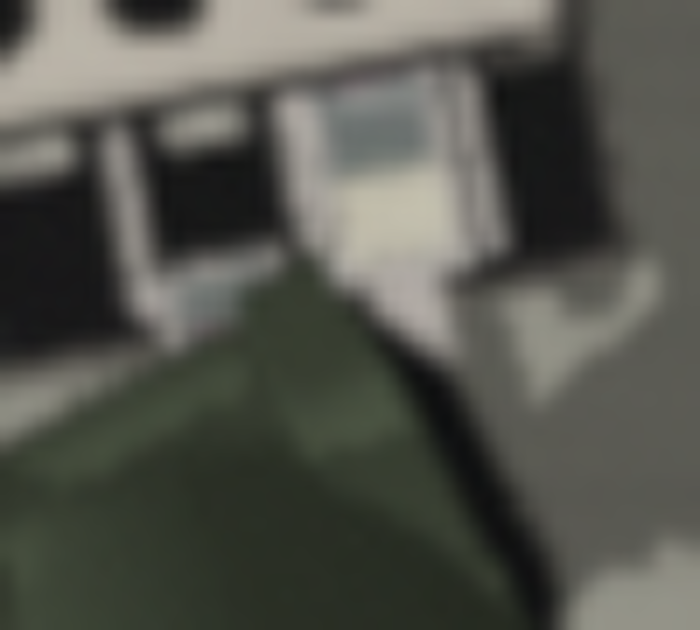

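View pics/s23.png

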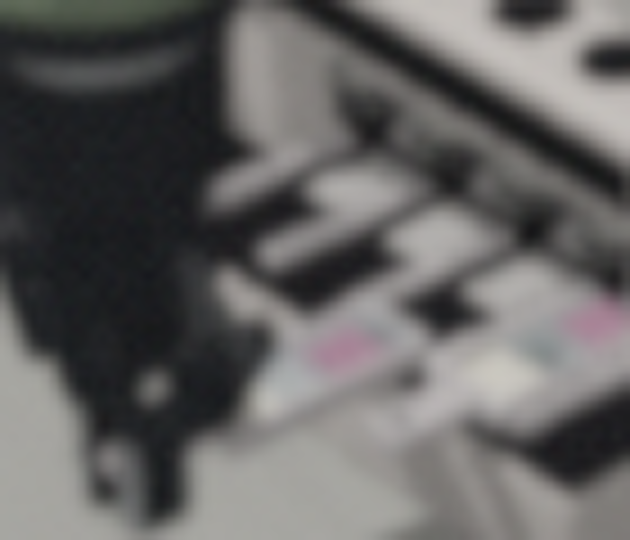

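```bash
python3 -m inch '[{"dx":-10,"dy":0,"dz":0,"rx":0,"ry":0,"rz":0,"hand":1},{"dx":-10,"dy":0,"dz":0,"rx":0,"ry":0,"rz":0,"hand":1},{"dx":-10,"dy":0,"dz":0,"rx":0,"ry":0,"rz":0,"hand":1},{"dx":0,"dy":0,"dz":0,"rx":0,"ry":0,"rz":0,"hand":1}]';python3 -m inch '[{"dx":-10,"dy":0,"dz":0,"rx":0,"ry":0,"rz":0,"hand":1},{"dx":-10,"dy":0,"dz":0,"rx":0,"ry":0,"rz":0,"hand":1},{"dx":-8,"dy":0,"dz":0.5,"rx":0,"ry":0,"rz":0,"hand":1},{"dx":-7,"dy":0,"dz":0.5,"rx":0,"ry":0,"rz":0,"hand":1},{"dx":0,"dy":0,"dz":0,"rx":0,"ry":0,"rz":0,"hand":1}]'
python3 - <<'E'
from im import *
print(imf(bot.observe()['position']))
E
```

```text
clock: 33.7
position: [0.4849, 0.166, 0.0072]
tool_rot: [3.141, 0.001, -2.976]
force: [-0.3, 0.3, -1.1]
grip_width: 0.0141
clock: 34.2
position: [0.5186, 0.1717, 0.006]
tool_rot: [3.142, 0.001, -2.976]
force: [-0.2, 1.2, 0.7]
grip_width: 0.0142
[[-0.0947 -0.0207]]
```

```bash
python3 -m inch '[{"dx":-3,"dy":0,"dz":0,"rx":0,"ry":0,"rz":0,"hand":1},{"dx":-3,"dy":0,"dz":0,"rx":0,"ry":0,"rz":0,"hand":1},{"dx":0,"dy":0,"dz":0,"rx":0,"ry":0,"rz":0,"hand":1}]';python3 -m inch '[{"dx":-2,"dy":0,"dz":0,"rx":0,"ry":0,"rz":0,"hand":1},{"dx":0,"dy":0,"dz":0,"rx":0,"ry":0,"rz":0,"hand":1}]';python3 -m inch '[{"dx":-2,"dy":0,"dz":0,"rx":0,"ry":0,"rz":0,"hand":1},{"dx":0,"dy":0,"dz":0,"rx":0,"ry":0,"rz":0,"hand":1}]'
python3 - <<'E'
from im import *
print(imf(bot.observe()['position']))
E
```

```text
clock: 34.5
position: [0.5239, 0.1725, 0.0062]
tool_rot: [3.142, 0.0, -2.976]
force: [-0.2, -0.3, -1.0]
grip_width: 0.0149
clock: 34.7
position: [0.5257, 0.1729, 0.0062]
tool_rot: [-3.142, 0.0, -2.976]
force: [-0.2, -0.8, -0.2]
grip_width: 0.0148
clock: 34.9
position: [0.5258, 0.1728, 0.0056]
tool_rot: [-3.141, -0.004, -2.976]
force: [-7.4, -0.3, 0.2]
grip_width: 0.0146
[[-0.0874 -0.0207]]
```

```bash
python3 -m inch '[{"dx":-2,"dy":0,"dz":0,"rx":0,"ry":0,"rz":0,"hand":1},{"dx":0,"dy":0,"dz":0,"rx":0,"ry":0,"rz":0,"hand":1}]';python3 -m inch '[{"dx":3.7,"dy":0,"dz":0.5,"rx":0,"ry":0,"rz":0,"hand":1},{"dx":0,"dy":0,"dz":0,"rx":0,"ry":0,"rz":0,"hand":1},{"dx":0,"dy":0,"dz":0,"rx":0,"ry":0,"rz":0,"hand":0.35},{"dx":0,"dy":0,"dz":0,"rx":0,"ry":0,"rz":0,"hand":0.35},{"dx":0,"dy":0,"dz":0,"rx":0,"ry":0,"rz":0,"hand":0.35}]';python3 -m inch '[{"dx":0,"dy":0,"dz":-20,"rx":0,"ry":0,"rz":0,"hand":0.35},{"dx":0,"dy":0,"dz":-40,"rx":0,"ry":0,"rz":0,"hand":0.35},{"dx":10,"dy":0,"dz":-40,"rx":0,"ry":0,"rz":0,"hand":1},{"dx":0,"dy":0,"dz":-40,"rx":0,"ry":0,"rz":0.14,"hand":1},{"dx":0,"dy":0,"dz":0,"rx":0,"ry":0,"rz":0.14,"hand":1},{"dx":0,"dy":0,"dz":0,"rx":0,"ry":0,"rz":0.14,"hand":1},{"dx":0,"dy":0,"dz":0,"rx":0,"ry":0,"rz":0.14,"hand":1},{"dx":0,"dy":0,"dz":0,"rx":0,"ry":0,"rz":0.14,"hand":1},{"dx":0,"dy":0,"dz":0,"rx":0,"ry":0,"rz":0.14,"hand":1},{"dx":0,"dy":0,"dz":0,"rx":0,"ry":0,"rz":0.14,"hand":1}]';python3 -m inch '[{"dx":0,"dy":0,"dz":0,"rx":0,"ry":0,"rz":0.14,"hand":1},{"dx":0,"dy":0,"dz":0,"rx":0,"ry":0,"rz":0.14,"hand":1},{"dx":0,"dy":0,"dz":0,"rx":0,"ry":0,"rz":0.14,"hand":1},{"dx":0,"dy":0,"dz":0,"rx":0,"ry":0,"rz":0.15,"hand":1},{"dx":0,"dy":0,"dz":0,"rx":0,"ry":0,"rz":0.015,"hand":1},{"dx":0,"dy":0,"dz":0,"rx":0,"ry":0,"rz":0,"hand":1}]'; python3 to.py .5533 -.412 .146 1.745
```

```text
clock: 35.1
position: [0.5258, 0.1728, 0.0055]
tool_rot: [-3.141, -0.007, -2.975]
force: [-21.0, -3.0, 9.2]
grip_width: 0.0146
clock: 35.6
position: [0.5262, 0.1729, 0.0057]
tool_rot: [3.142, 0.0, -2.976]
force: [0.6, 0.1, -0.2]
grip_width: 0.0277
clock: 36.6
position: [0.5161, 0.1712, 0.1457]
tool_rot: [3.141, 0.0, 2.321]
force: [-0.5, -0.1, 0.1]
grip_width: 0.0002
clock: 37.2
position: [0.516, 0.1714, 0.1456]
tool_rot: [-3.142, 0.0, 1.746]
force: [0.6, -0.6, 0.6]
grip_width: 0.0003
t 37.2 pos [0.516  0.1714 0.1456] rpy [-3.1415e+00  2.0000e-04  1.7462e+00] F [ 0.6 -0.6  0.6] w 0.0003 q1 [-0.74  0.01]
d now-yaw [-5.809e+02 -6.510e+01 -4.000e-01]  d after turn [-5.81e+02 -6.44e+01 -4.00e-01]  rz 0.0012 tilt fix rpy err
```

```bash
python3 -m inch '[{"dx":-45,"dy":-5,"dz":0,"rx":0,"ry":0,"rz":0,"hand":1},{"dx":-45,"dy":-5,"dz":0,"rx":0,"ry":0,"rz":0,"hand":1},{"dx":-45,"dy":-5,"dz":0,"rx":0,"ry":0,"rz":0,"hand":1},{"dx":-45,"dy":-5,"dz":0,"rx":0,"ry":0,"rz":0,"hand":1},{"dx":-45,"dy":-5,"dz":0,"rx":0,"ry":0,"rz":0,"hand":1},{"dx":-45,"dy":-5,"dz":0,"rx":0,"ry":0,"rz":0,"hand":1},{"dx":-45,"dy":-5,"dz":0,"rx":0,"ry":0,"rz":0,"hand":1},{"dx":-45,"dy":-5,"dz":0,"rx":0,"ry":0,"rz":0,"hand":1},{"dx":-45,"dy":-5,"dz":0,"rx":0,"ry":0,"rz":0,"hand":1},{"dx":-45,"dy":-5,"dz":0,"rx":0,"ry":0,"rz":0,"hand":1}]'; python3 -m inch '[{"dx":-45,"dy":-5,"dz":0,"rx":0,"ry":0,"rz":0,"hand":1},{"dx":-45,"dy":-5,"dz":0,"rx":0,"ry":0,"rz":0,"hand":1},{"dx":-40,"dy":-4,"dz":0,"rx":0,"ry":0,"rz":0,"hand":1},{"dx":0,"dy":0,"dz":0,"rx":0,"ry":0,"rz":0,"hand":1},{"dx":0,"dy":0,"dz":0,"rx":0,"ry":0,"rz":0,"hand":1}]';python3 to.py .5533 -.412 .032 1.745; python3 zoom.py top t24 200 130 260 90 3;python3 zoom.py side s24 240 120 240 200 3
```

```text
clock: 38.2
position: [0.5434, -0.2827, 0.1457]
tool_rot: [3.141, -0.0, 1.747]
force: [0.2, -0.4, -0.6]
grip_width: -0.0004
clock: 38.7
position: [0.5512, -0.4121, 0.1452]
tool_rot: [-3.141, -0.0, 1.744]
force: [-0.8, 1.3, 0.3]
grip_width: -0.0001
t 38.7 pos [ 0.5512 -0.4121  0.1452] rpy [-3.1411e+00 -5.0000e-04  1.7436e+00] F [-0.8  1.3  0.3] w -0.0001 q1 [0.31 0.98]
d now-yaw [ -0.2   2.1 113.2]  d after turn [ -0.2   2.1 113.2]  rz -0.0014 tilt fix rpy err
```

View pics/t24.png

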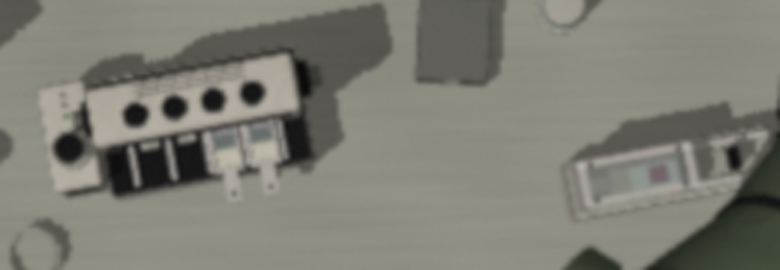

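View pics/s24.png

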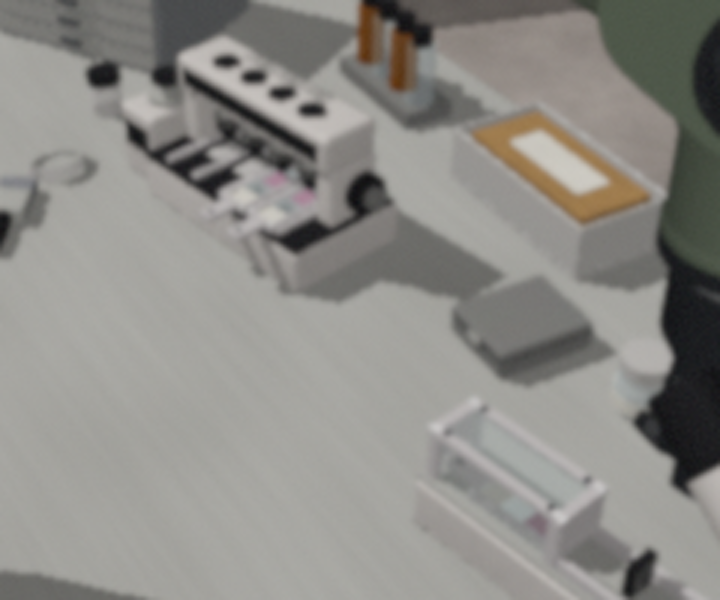

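```bash
python3 -m inch '[{"dx":0,"dy":2,"dz":40,"rx":0,"ry":0,"rz":-0.001,"hand":1},{"dx":0,"dy":0,"dz":40,"rx":0,"ry":0,"rz":0,"hand":1},{"dx":0,"dy":0,"dz":23,"rx":0,"ry":0,"rz":0,"hand":1},{"dx":0,"dy":0,"dz":11,"rx":0,"ry":0,"rz":0,"hand":1},{"dx":0,"dy":0,"dz":0,"rx":0,"ry":0,"rz":0,"hand":1},{"dx":8,"dy":0,"dz":0,"rx":0,"ry":0,"rz":0,"hand":1},{"dx":8,"dy":0,"dz":0,"rx":0,"ry":0,"rz":0,"hand":1},{"dx":0,"dy":0,"dz":0,"rx":0,"ry":0,"rz":0,"hand":1}]';python3 -m inch '[{"dx":8,"dy":0,"dz":0,"rx":0,"ry":0,"rz":0,"hand":1},{"dx":8,"dy":0,"dz":0,"rx":0,"ry":0,"rz":0,"hand":1},{"dx":7,"dy":0,"dz":0,"rx":0,"ry":0,"rz":0,"hand":1},{"dx":5,"dy":0,"dz":0,"rx":0,"ry":0,"rz":0,"hand":1},{"dx":0,"dy":0,"dz":0,"rx":0,"ry":0,"rz":0,"hand":1}]';python3 -m inch '[{"dx":2,"dy":0,"dz":0,"rx":0,"ry":0,"rz":0,"hand":1},{"dx":0,"dy":0,"dz":0,"rx":0,"ry":0,"rz":0,"hand":1}]'; python3 -m inch '[{"dx":1.5,"dy":0,"dz":0,"rx":0,"ry":0,"rz":0,"hand":1},{"dx":0,"dy":0,"dz":0,"rx":0,"ry":0,"rz":0,"hand":1}]'
```

```text
clock: 39.6
position: [0.5519, -0.394, 0.033]
tool_rot: [3.14, 0.001, 1.744]
force: [-0.2, -1.8, 1.7]
grip_width: 0.0002
clock: 40.1
position: [0.5466, -0.3667, 0.0318]
tool_rot: [3.141, -0.0, 1.744]
force: [2.8, -3.2, 1.8]
grip_width: -0.0001
clock: 40.3
position: [0.5463, -0.3663, 0.0318]
tool_rot: [3.141, 0.001, 1.743]
force: [3.7, -5.7, 1.1]
grip_width: -0.0001
clock: 40.5
position: [0.5463, -0.3662, 0.032]
tool_rot: [3.14, 0.004, 1.742]
force: [6.6, -13.4, -0.9]
grip_width: -0.0002
```

```bash
python3 -m inch '[{"dx":-6,"dy":0,"dz":0,"rx":0,"ry":0,"rz":0,"hand":1},{"dx":-20,"dy":0,"dz":0,"rx":0,"ry":0,"rz":0,"hand":1},{"dx":-20,"dy":0,"dz":0,"rx":0,"ry":0,"rz":0,"hand":1},{"dx":-3,"dy":0,"dz":-20,"rx":0,"ry":0,"rz":0,"hand":1},{"dx":0,"dy":0,"dz":-45,"rx":0,"ry":0,"rz":0,"hand":0.3},{"dx":20,"dy":0,"dz":-42,"rx":0,"ry":0,"rz":0,"hand":0.3},{"dx":45,"dy":0,"dz":0,"rx":0,"ry":0,"rz":0,"hand":0.3},{"dx":45,"dy":0,"dz":0,"rx":0,"ry":0,"rz":0,"hand":0.15},{"dx":0,"dy":0,"dz":0,"rx":0,"ry":0,"rz":0,"hand":0.15},{"dx":0,"dy":0,"dz":0,"rx":0,"ry":0,"rz":0,"hand":0.15}]';python3 to.py .5165 -.1885 .146 1.745; python3 zoom.py top t25 365 160 100 70 7
```

```text
clock: 41.5
position: [0.5352, -0.3027, 0.1386]
tool_rot: [-3.141, -0.001, 1.745]
force: [0.1, -0.8, 0.5]
grip_width: 0.036
t 41.5 pos [ 0.5352 -0.3027  0.1386] rpy [-3.1409e+00 -1.1000e-03  1.7450e+00] F [ 0.1 -0.8  0.5] w 0.036 q1 [0.14 0.86]
d now-yaw [115.7   1.4  -7.4]  d after turn [115.7   1.4  -7.4]  rz -0.0 tilt fix rpy err
```

View pics/t25.png

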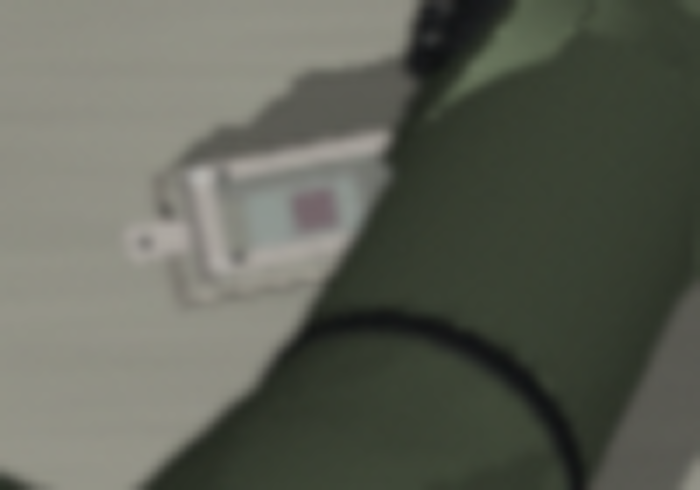

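```bash
python3 -m inch '[{"dx":40,"dy":0,"dz":0,"rx":0,"ry":0,"rz":0,"hand":0.15},{"dx":40,"dy":0,"dz":0,"rx":0,"ry":0,"rz":0,"hand":0.15},{"dx":36,"dy":1,"dz":0,"rx":0,"ry":0,"rz":0,"hand":0.15},{"dx":0,"dy":0,"dz":0,"rx":0,"ry":0,"rz":0,"hand":0.15},{"dx":0,"dy":0,"dz":0,"rx":0,"ry":0,"rz":0,"hand":0.15}]';python3 to.py .516 -.1885 .0055 1.745
```

```text
clock: 42.05
position: [0.5165, -0.1901, 0.1386]
tool_rot: [-3.141, 0.0, 1.743]
force: [-0.3, -0.8, 0.3]
grip_width: 0.0366
t 42.05 pos [ 0.5165 -0.1901  0.1386] rpy [-3.1412e+00  3.0000e-04  1.7432e+00] F [-0.3 -0.8  0.3] w 0.0366 q1 [-0.07  0.7 ]
d now-yaw [  1.6  -0.2 133.1]  d after turn [  1.6  -0.2 133.1]  rz -0.0018 tilt fix rpy err
```

```bash
python3 -m inch '[{"dx":1.5,"dy":0,"dz":30,"rx":0,"ry":0,"rz":-0.002,"hand":0.15},{"dx":0,"dy":0,"dz":35,"rx":0,"ry":0,"rz":0,"hand":0.15},{"dx":0,"dy":0,"dz":30,"rx":0,"ry":0,"rz":0,"hand":0.15},{"dx":0,"dy":0,"dz":20,"rx":0,"ry":0,"rz":0,"hand":0.15},{"dx":0,"dy":0,"dz":15,"rx":0,"ry":0,"rz":0,"hand":0.15},{"dx":0,"dy":0,"dz":0,"rx":0,"ry":0,"rz":0,"hand":0.15},{"dx":0,"dy":0,"dz":0,"rx":0,"ry":0,"rz":0,"hand":0.15},{"dx":0,"dy":0,"dz":0,"rx":0,"ry":0,"rz":0,"hand":0.15}]';python3 to.py .516 -.1885 .0055 1.745
```

```text
clock: 42.85
position: [0.5167, -0.1886, 0.0096]
tool_rot: [3.14, 0.001, 1.745]
force: [0.6, -0.0, -0.1]
grip_width: 0.0361
t 42.85 pos [ 0.5167 -0.1886  0.0096] rpy [3.1403e+00 8.0000e-04 1.7449e+00] F [ 0.6 -0.  -0.1] w 0.0361 q1 [0.02 0.79]
d now-yaw [ 0.2 -0.7  4.1]  d after turn [ 0.2 -0.7  4.1]  rz -0.0001 tilt fix rpy err
```

```bash
python3 -m inch '[{"dx":0.5,"dy":-0.5,"dz":4,"rx":0,"ry":0,"rz":0,"hand":0.3},{"dx":0,"dy":0,"dz":0,"rx":0,"ry":0,"rz":0,"hand":1},{"dx":0,"dy":0,"dz":0,"rx":0,"ry":0,"rz":0,"hand":1},{"dx":0,"dy":0,"dz":0,"rx":0,"ry":0,"rz":0,"hand":1},{"dx":0,"dy":0,"dz":0,"rx":0,"ry":0,"rz":0,"hand":1}]' 60; python3 -m inch '[{"dx":5,"dy":0,"dz":0,"rx":0,"ry":0,"rz":0,"hand":1},{"dx":10,"dy":0,"dz":0,"rx":0,"ry":0,"rz":0,"hand":1},{"dx":15,"dy":0,"dz":0,"rx":0,"ry":0,"rz":0,"hand":1},{"dx":15,"dy":0,"dz":0,"rx":0,"ry":0,"rz":0,"hand":1},{"dx":15,"dy":0,"dz":0,"rx":0,"ry":0,"rz":0,"hand":1},{"dx":15,"dy":0,"dz":0,"rx":0,"ry":0,"rz":0,"hand":1},{"dx":15,"dy":0,"dz":0,"rx":0,"ry":0,"rz":0,"hand":1},{"dx":15,"dy":0,"dz":0,"rx":0,"ry":0,"rz":0,"hand":1},{"dx":12,"dy":0,"dz":0,"rx":0,"ry":0,"rz":0,"hand":1},{"dx":0,"dy":0,"dz":0,"rx":0,"ry":0,"rz":0,"hand":1}]';python3 zoom.py side s26 320 180 120 100 6
python3 - <<'E'
from im import *
print(wld(-.185,.021),wld(-.0872,.021))
E
python3 to.py .4228 .1980 .045 1.745
```

```text
clock: 43.35
position: [0.5161, -0.1875, 0.0049]
tool_rot: [3.141, 0.0, 1.746]
force: [4.0, 1.0, 1.6]
grip_width: 0.0145
clock: 44.35
position: [0.4948, -0.0703, 0.0045]
tool_rot: [-3.141, -0.001, 1.748]
force: [-0.6, -0.6, -0.9]
grip_width: 0.0146
[0.4228 0.198 ] [0.5192 0.214 ]
t 44.4 pos [ 0.4951 -0.0716  0.0046] rpy [-3.1413e+00 -1.0000e-04  1.7466e+00] F [-0.2  0.5  0.1] w 0.0146 q1 [-0.2   0.63]
d now-yaw [278.1 -24.1 -40.4]  d after turn [278.1 -24.5 -40.4]  rz 0.0016 tilt fix rpy err
```

View pics/s26.png

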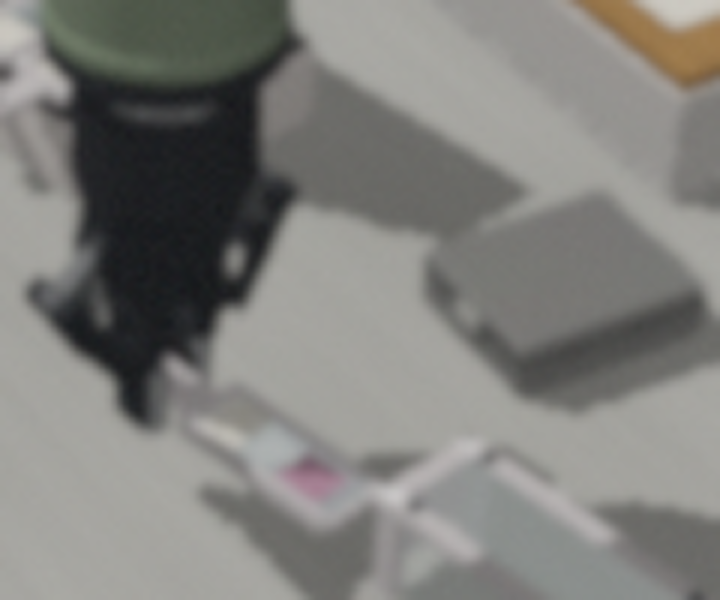

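```bash
python3 -m inch '[{"dx":20,"dy":-4,"dz":-10,"rx":0,"ry":0,"rz":0,"hand":1},{"dx":40,"dy":-3,"dz":-15,"rx":0,"ry":0,"rz":0,"hand":1},{"dx":44,"dy":-3,"dz":-15,"rx":0,"ry":0,"rz":0,"hand":1},{"dx":44,"dy":-4,"dz":0,"rx":0,"ry":0,"rz":0,"hand":1},{"dx":44,"dy":-3,"dz":0,"rx":0,"ry":0,"rz":0,"hand":1},{"dx":43,"dy":-4,"dz":0,"rx":0,"ry":0,"rz":0,"hand":1},{"dx":43,"dy":-3,"dz":0,"rx":0,"ry":0,"rz":0,"hand":1},{"dx":0,"dy":0,"dz":0,"rx":0,"ry":0,"rz":-0.14,"hand":1},{"dx":0,"dy":0,"dz":0,"rx":0,"ry":0,"rz":-0.14,"hand":1},{"dx":0,"dy":0,"dz":0,"rx":0,"ry":0,"rz":-0.14,"hand":1}]'; python3 -m inch '[{"dx":0,"dy":0,"dz":0,"rx":0,"ry":0,"rz":-0.14,"hand":1},{"dx":0,"dy":0,"dz":0,"rx":0,"ry":0,"rz":-0.14,"hand":1},{"dx":0,"dy":0,"dz":0,"rx":0,"ry":0,"rz":-0.14,"hand":1},{"dx":0,"dy":0,"dz":0,"rx":0,"ry":0,"rz":-0.14,"hand":1},{"dx":0,"dy":0,"dz":0,"rx":0,"ry":0,"rz":-0.14,"hand":1},{"dx":0,"dy":0,"dz":0,"rx":0,"ry":0,"rz":-0.14,"hand":1},{"dx":0,"dy":0,"dz":0,"rx":0,"ry":0,"rz":-0.14,"hand":1},{"dx":0,"dy":0,"dz":0,"rx":0,"ry":0,"rz":-0.14,"hand":1},{"dx":0,"dy":0,"dz":0,"rx":0,"ry":0,"rz":-0.02,"hand":1},{"dx":0,"dy":0,"dz":0,"rx":0,"ry":0,"rz":0,"hand":1}]'; python3 to.py .4228 .1980 .018 -2.9776
```

```text
clock: 45.4
position: [0.4236, 0.1971, 0.0447]
tool_rot: [3.142, 0.001, 2.171]
force: [-0.1, -0.9, -0.1]
grip_width: 0.0144
clock: 46.4
position: [0.4237, 0.1967, 0.0446]
tool_rot: [-3.142, 0.0, -2.982]
force: [0.1, 0.1, -1.7]
grip_width: 0.0143
t 46.4 pos [0.4237 0.1967 0.0446] rpy [-3.1416  0.     -2.9822] F [ 0.1  0.1 -1.7] w 0.0143 q1 [-0.57  1.17]
d now-yaw [ 0.7  1.5 26.6]  d after turn [ 0.7  1.5 26.6]  rz -0.0046 tilt fix rpy err
```

```bash
python3 -m inch '[{"dx":0,"dy":1.3,"dz":15,"rx":0,"ry":0,"rz":-0.003,"hand":1},{"dx":0,"dy":0,"dz":13,"rx":0,"ry":0,"rz":0,"hand":1},{"dx":0,"dy":0,"dz":0,"rx":0,"ry":0,"rz":0,"hand":1},{"dx":0,"dy":0,"dz":0,"rx":0,"ry":0,"rz":0,"hand":1}]'; python3 to.py .4228 .1980 .0065 -2.9776;python3 zoom.py top t27 250 165 50 45 14;python3 zoom.py side s27 265 145 70 60 9
python3 - <<'E'
from im import *
print(imf(bot.observe()['position']))
im=cv2.imread('pics/t27.png')
for y in(400,420,440): print(y,[int(v) for v in im[y,100:260:8].mean(1)])
E
```

```text
clock: 46.8
position: [0.4231, 0.1983, 0.0168]
tool_rot: [-3.141, -0.0, -2.977]
force: [0.5, 1.1, 0.4]
grip_width: 0.0143
t 46.8 pos [0.4231 0.1983 0.0168] rpy [-3.1411e+00 -4.0000e-04 -2.9770e+00] F [0.5 1.1 0.4] w 0.0143 q1 [-0.57  1.17]
d now-yaw [ 0.4 -0.2 10.3]  d after turn [ 0.4 -0.2 10.3]  rz 0.0006 tilt fix rpy err
[[-0.1842  0.0214]]
400 [121, 123, 126, 129, 132, 137, 143, 147, 150, 152, 151, 148, 143, 136, 131, 125, 120, 125, 135, 144]
420 [140, 141, 141, 145, 150, 156, 160, 157, 151, 147, 136, 122, 104, 86, 77, 69, 68, 79, 99, 124]
440 [140, 140, 141, 143, 144, 145, 138, 123, 103, 90, 78, 71, 64, 59, 58, 57, 56, 59, 64, 75]
```

View pics/t27.png

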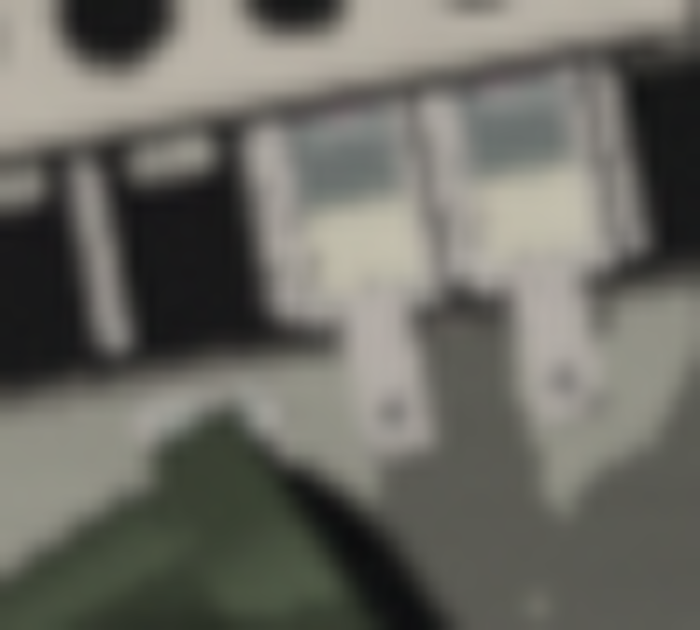

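View pics/s27.png

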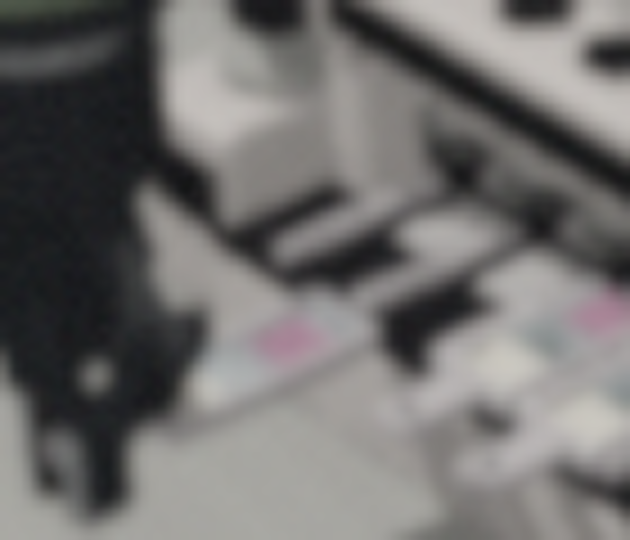

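```bash
python3 - <<'E'
from im import *
up=lambda p:(np.array(p,float)+.5)/14-.5+[250,165]
print(imf(at_z('top',up([(133,420),(280,415)]),.0695)))
print('rails',imf(at_z('top',up([(118,350),(282,315)]),.056)), 'tab ends B A',imf(at_z('top',up([(405,455),(572,425)]),.057)))
E
python3 -m inch '[{"dx":0,"dy":-0.3,"dz":9.8,"rx":0,"ry":0,"rz":0.001,"hand":1},{"dx":0,"dy":0,"dz":0,"rx":0,"ry":0,"rz":0,"hand":1},{"dx":-8,"dy":0,"dz":0,"rx":0,"ry":0,"rz":0,"hand":1},{"dx":-8,"dy":0,"dz":0,"rx":0,"ry":0,"rz":0,"hand":1},{"dx":-8,"dy":0,"dz":0,"rx":0,"ry":0,"rz":0,"hand":1},{"dx":0,"dy":0,"dz":0,"rx":0,"ry":0,"rz":0,"hand":1}]'; python3 zoom.py top t28 250 165 50 45 14
```

```text
[[-0.0787  0.0404]
 [-0.0841  0.0059]]
rails [[-0.0599  0.0421]
 [-0.059   0.002 ]] tab ends B A [[-0.0978 -0.0209]
 [-0.0982 -0.0615]]
clock: 47.5
position: [0.4483, 0.2024, 0.007]
tool_rot: [3.141, 0.001, -2.977]
force: [0.1, -0.1, -1.0]
grip_width: 0.014
```

View pics/t28.png

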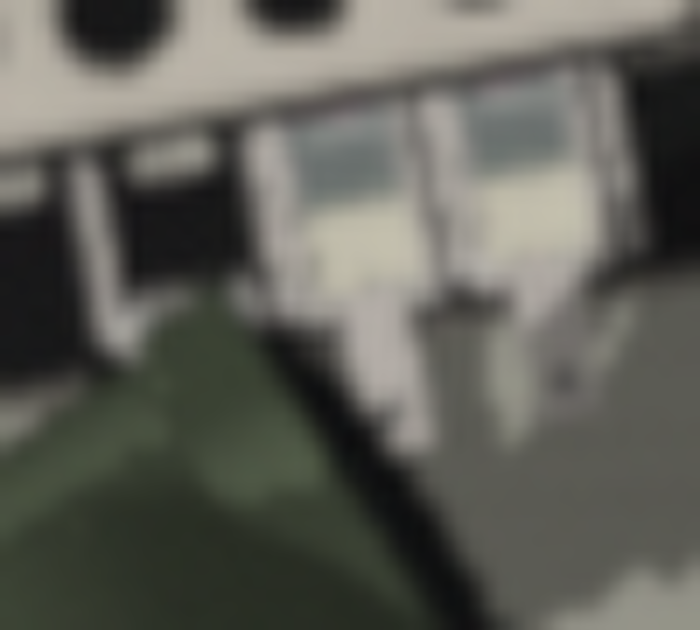

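```bash
python3 -m inch '[{"dx":-6,"dy":-0.5,"dz":0,"rx":0,"ry":0,"rz":0,"hand":1},{"dx":-8,"dy":0,"dz":0,"rx":0,"ry":0,"rz":0,"hand":1},{"dx":0,"dy":0,"dz":0,"rx":0,"ry":0,"rz":0,"hand":1}]';python3 -m inch '[{"dx":-10,"dy":0,"dz":0,"rx":0,"ry":0,"rz":0,"hand":1},{"dx":-10,"dy":0,"dz":0,"rx":0,"ry":0,"rz":0,"hand":1},{"dx":-10,"dy":0,"dz":0,"rx":0,"ry":0,"rz":0,"hand":1},{"dx":0,"dy":0,"dz":0,"rx":0,"ry":0,"rz":0,"hand":1}]'; python3 -m inch '[{"dx":-8,"dy":0,"dz":0.5,"rx":0,"ry":0,"rz":0,"hand":1},{"dx":-7,"dy":0,"dz":0.5,"rx":0,"ry":0,"rz":0,"hand":1},{"dx":0,"dy":0,"dz":0,"rx":0,"ry":0,"rz":0,"hand":1}]'
python3 - <<'E'
from im import *
print(imf(bot.observe()['position']))
E
```

```text
clock: 47.85
position: [0.462, 0.2042, 0.0069]
tool_rot: [3.141, 0.001, -2.976]
force: [0.1, -0.0, -0.2]
grip_width: 0.0146
clock: 48.25
position: [0.492, 0.2092, 0.0069]
tool_rot: [3.141, 0.001, -2.977]
force: [-1.2, 0.3, -1.0]
grip_width: 0.0148
clock: 48.55
position: [0.5061, 0.2115, 0.0058]
tool_rot: [3.142, 0.001, -2.976]
force: [-0.1, -0.3, 0.1]
grip_width: 0.015
[[-0.1006  0.0207]]
```

```bash
python3 -m inch '[{"dx":-5,"dy":0,"dz":0,"rx":0,"ry":0,"rz":0,"hand":1},{"dx":-4,"dy":0,"dz":0,"rx":0,"ry":0,"rz":0,"hand":1},{"dx":-2,"dy":0,"dz":0,"rx":0,"ry":0,"rz":0,"hand":1},{"dx":0,"dy":0,"dz":0,"rx":0,"ry":0,"rz":0,"hand":1}]';python3 -m inch '[{"dx":-2,"dy":0,"dz":0,"rx":0,"ry":0,"rz":0,"hand":1},{"dx":0,"dy":0,"dz":0,"rx":0,"ry":0,"rz":0,"hand":1}]';python3 -m inch '[{"dx":-2,"dy":0,"dz":0,"rx":0,"ry":0,"rz":0,"hand":1},{"dx":0,"dy":0,"dz":0,"rx":0,"ry":0,"rz":0,"hand":1}]'
python3 - <<'E'
from im import *
print(imf(bot.observe()['position']))
E
```

```text
clock: 48.95
position: [0.5162, 0.2132, 0.0058]
tool_rot: [3.142, 0.0, -2.976]
force: [-0.2, -0.1, -0.5]
grip_width: 0.0145
clock: 49.15
position: [0.5181, 0.2136, 0.0059]
tool_rot: [3.142, 0.0, -2.976]
force: [0.9, 0.6, -0.0]
grip_width: 0.0147
clock: 49.35
position: [0.5188, 0.2137, 0.0055]
tool_rot: [-3.141, -0.002, -2.976]
force: [-6.7, -0.4, 0.5]
grip_width: 0.0147
[[-0.0877  0.0208]]
```

```bash
python3 -m inch '[{"dx":-2,"dy":0,"dz":0,"rx":0,"ry":0,"rz":0,"hand":1},{"dx":0,"dy":0,"dz":0,"rx":0,"ry":0,"rz":0,"hand":1}]';python3 -m inch '[{"dx":3.4,"dy":0,"dz":0.5,"rx":0,"ry":0,"rz":0,"hand":1},{"dx":0,"dy":0,"dz":0,"rx":0,"ry":0,"rz":0,"hand":1},{"dx":0,"dy":0,"dz":0,"rx":0,"ry":0,"rz":0,"hand":0.35},{"dx":0,"dy":0,"dz":0,"rx":0,"ry":0,"rz":0,"hand":0.35},{"dx":0,"dy":0,"dz":0,"rx":0,"ry":0,"rz":0,"hand":0.35}]';python3 -m inch '[{"dx":0,"dy":0,"dz":-20,"rx":0,"ry":0,"rz":0,"hand":0.35},{"dx":0,"dy":0,"dz":-40,"rx":0,"ry":0,"rz":0,"hand":0.35},{"dx":10,"dy":0,"dz":-45,"rx":0,"ry":0,"rz":0,"hand":1},{"dx":40,"dy":0,"dz":-45,"rx":0,"ry":0,"rz":0,"hand":1},{"dx":45,"dy":0,"dz":0,"rx":0,"ry":0,"rz":0,"hand":1},{"dx":0,"dy":0,"dz":0,"rx":0,"ry":0,"rz":0,"hand":1}]'; python3 zoom.py top t30 200 130 260 100 3; python3 zoom.py side s30 255 120 120 90 6
python3 - <<'E'
from im import *
im=bot.grab_frame('top')[0]
cv2.imwrite('pics/t30b.png',cv2.resize(im[155:215,375:475,::-1],None,fx=7,fy=7,interpolation=cv2.INTER_CUBIC))
cv2.imwrite('pics/t30c.png',cv2.resize(im[140:205,240:310,::-1],None,fx=9,fy=9,interpolation=cv2.INTER_CUBIC))
im=bot.grab_frame('side')[0]
cv2.imwrite('pics/s30b.png',cv2.resize(im[240:360,370:490,::-1],None,fx=5,fy=5,interpolation=cv2.INTER_CUBIC))
E
```

```text
clock: 49.55
position: [0.5187, 0.2135, 0.005]
tool_rot: [-3.14, -0.006, -2.975]
force: [-14.9, -2.1, 2.5]
grip_width: 0.0147
clock: 50.05
position: [0.5188, 0.2137, 0.0054]
tool_rot: [3.142, 0.0, -2.976]
force: [0.1, -0.1, -0.1]
grip_width: 0.0276
clock: 50.65
position: [0.4274, 0.1981, 0.1486]
tool_rot: [-3.142, -0.001, -2.975]
force: [-0.2, 0.2, -0.5]
grip_width: -0.0005
```

View pics/t30b.png

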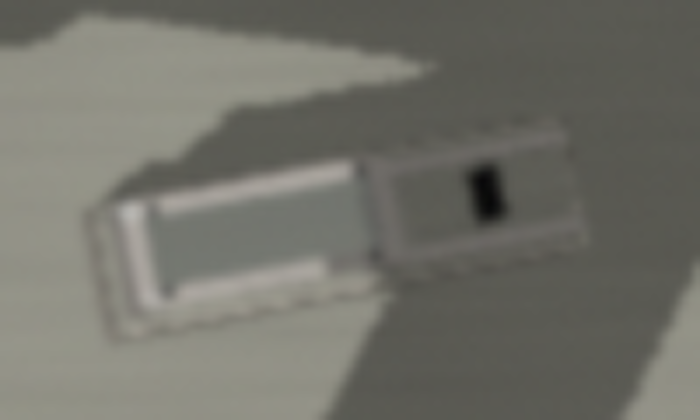

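View pics/t30c.png

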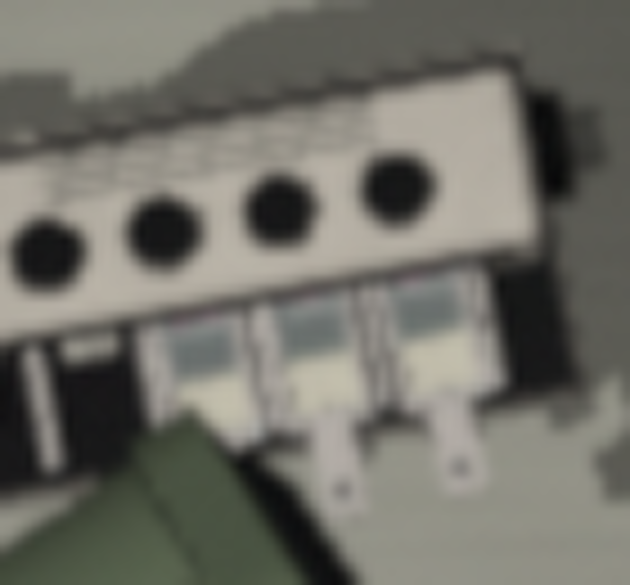

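View pics/s30.png

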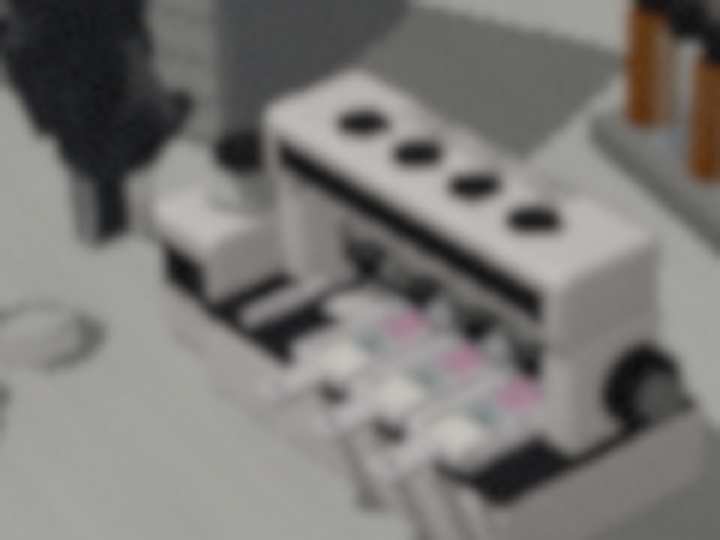

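View pics/s30b.png

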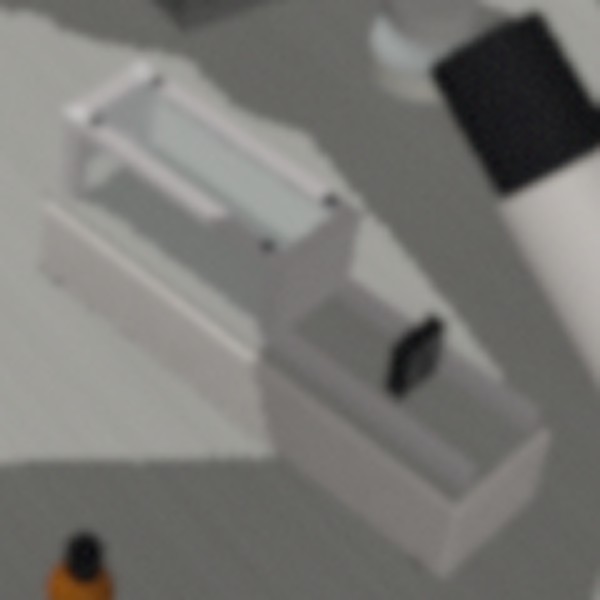

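```bash
python3 -m inch '[{"dx":0,"dy":0,"dz":0,"rx":0,"ry":0,"rz":0.14,"hand":1},{"dx":0,"dy":0,"dz":0,"rx":0,"ry":0,"rz":0.14,"hand":1},{"dx":0,"dy":0,"dz":0,"rx":0,"ry":0,"rz":0.14,"hand":1},{"dx":0,"dy":0,"dz":0,"rx":0,"ry":0,"rz":0.14,"hand":1},{"dx":0,"dy":0,"dz":0,"rx":0,"ry":0,"rz":0.14,"hand":1},{"dx":0,"dy":0,"dz":0,"rx":0,"ry":0,"rz":0.14,"hand":1},{"dx":0,"dy":0,"dz":0,"rx":0,"ry":0,"rz":0.14,"hand":1},{"dx":0,"dy":0,"dz":0,"rx":0,"ry":0,"rz":0.14,"hand":1},{"dx":0,"dy":0,"dz":0,"rx":0,"ry":0,"rz":0.14,"hand":1},{"dx":0,"dy":0,"dz":0,"rx":0,"ry":0,"rz":0.14,"hand":1}]'; python3 -m inch '[{"dx":0,"dy":0,"dz":0,"rx":0,"ry":0,"rz":0.14,"hand":1},{"dx":0,"dy":0,"dz":0,"rx":0,"ry":0,"rz":0.03,"hand":1},{"dx":0,"dy":0,"dz":0,"rx":0,"ry":0,"rz":0,"hand":1}]'; python3 to.py .575 .350 .146 1.735
```

```text
clock: 51.85
position: [0.4324, 0.1991, 0.1473]
tool_rot: [-3.141, 0.001, 1.901]
force: [0.7, 0.2, -0.2]
grip_width: 0.0
clock: 52.15
position: [0.4319, 0.1992, 0.1474]
tool_rot: [-3.141, 0.001, 1.74]
force: [0.3, -0.6, 0.1]
grip_width: 0.0002
t 52.15 pos [0.4319 0.1992 0.1474] rpy [-3.1414e+00  8.0000e-04  1.7397e+00] F [ 0.3 -0.6  0.1] w 0.0002 q1 [-0.86 -0.17]
d now-yaw [124.6 166.4   1.4]  d after turn [125.4 165.8   1.4]  rz 0.0047 tilt fix rpy err
```

```bash
python3 -m inch '[{"dx":25,"dy":33,"dz":0,"rx":0,"ry":0,"rz":0,"hand":1},{"dx":25,"dy":33,"dz":0,"rx":0,"ry":0,"rz":0,"hand":1},{"dx":25,"dy":33,"dz":0,"rx":0,"ry":0,"rz":0,"hand":1},{"dx":25,"dy":33,"dz":0,"rx":0,"ry":0,"rz":0,"hand":1},{"dx":24,"dy":33,"dz":0,"rx":0,"ry":0,"rz":0,"hand":1},{"dx":0,"dy":0,"dz":0,"rx":0,"ry":0,"rz":0,"hand":1},{"dx":0,"dy":0,"dz":0,"rx":0,"ry":0,"rz":0,"hand":1}]'; python3 to.py .575 .350 .085 1.735;python3 zoom.py side s31 240 90 120 100 6
```

```text
clock: 52.85
position: [0.5739, 0.3484, 0.1467]
tool_rot: [-3.141, 0.001, 1.74]
force: [0.0, -0.6, -0.1]
grip_width: -0.0002
t 52.85 pos [0.5739 0.3484 0.1467] rpy [-3.1406e+00  9.0000e-04  1.7401e+00] F [ 0.  -0.6 -0.1] w -0.0002 q1 [-0.86 -0.25]
d now-yaw [ 1.4  1.4 61.7]  d after turn [ 1.4  1.4 61.7]  rz 0.0051 tilt fix rpy err
```

View pics/s31.png

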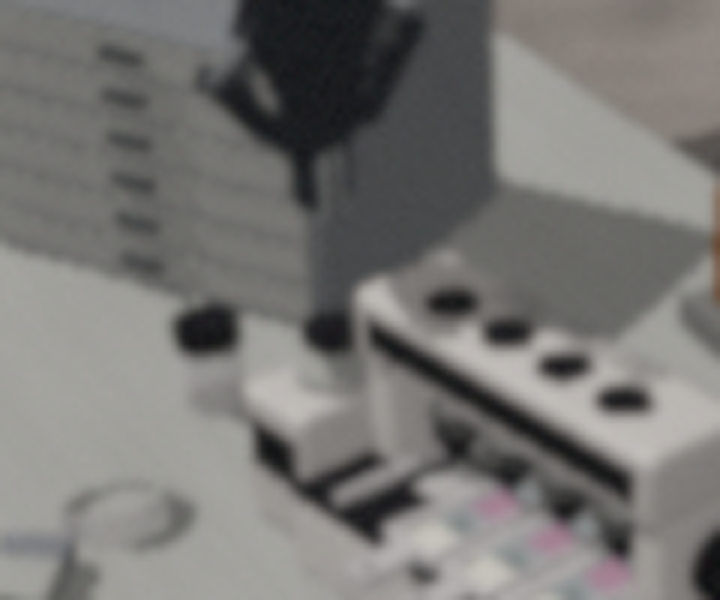

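```bash
python3 -m inch '[{"dx":1.4,"dy":1.4,"dz":30,"rx":0,"ry":0,"rz":0,"hand":1},{"dx":0,"dy":0,"dz":27,"rx":0,"ry":0,"rz":0,"hand":1},{"dx":0,"dy":0,"dz":0,"rx":0,"ry":0,"rz":0,"hand":1},{"dx":0,"dy":0,"dz":0,"rx":0,"ry":0,"rz":0,"hand":1}]'; python3 -m inch '[{"dx":0,"dy":0,"dz":5,"rx":0,"ry":0,"rz":0,"hand":1},{"dx":0,"dy":0,"dz":5,"rx":0,"ry":0,"rz":0,"hand":1},{"dx":0,"dy":0,"dz":5,"rx":0,"ry":0,"rz":0,"hand":1},{"dx":0,"dy":0,"dz":0,"rx":0,"ry":0,"rz":0,"hand":1}]'
```

```text
clock: 53.3
position: [0.5749, 0.3497, 0.0916]
tool_rot: [-3.142, 0.0, 1.737]
force: [0.9, -0.0, 0.4]
grip_width: 0.0003
clock: 53.7
position: [0.5752, 0.3505, 0.0757]
tool_rot: [3.141, -0.0, 1.737]
force: [1.1, 1.5, 3.8]
grip_width: 0.0003
```

```bash
python3 -m inch '[{"dx":0,"dy":0,"dz":3,"rx":0,"ry":0,"rz":0,"hand":1},{"dx":0,"dy":0,"dz":0,"rx":0,"ry":0,"rz":0,"hand":1}]'; python3 zoom.py side s32 240 90 120 100 6
```

```text
clock: 53.9
position: [0.5752, 0.3505, 0.0729]
tool_rot: [3.141, -0.0, 1.737]
force: [1.7, 1.2, 5.3]
grip_width: -0.0003
```

View pics/s32.png

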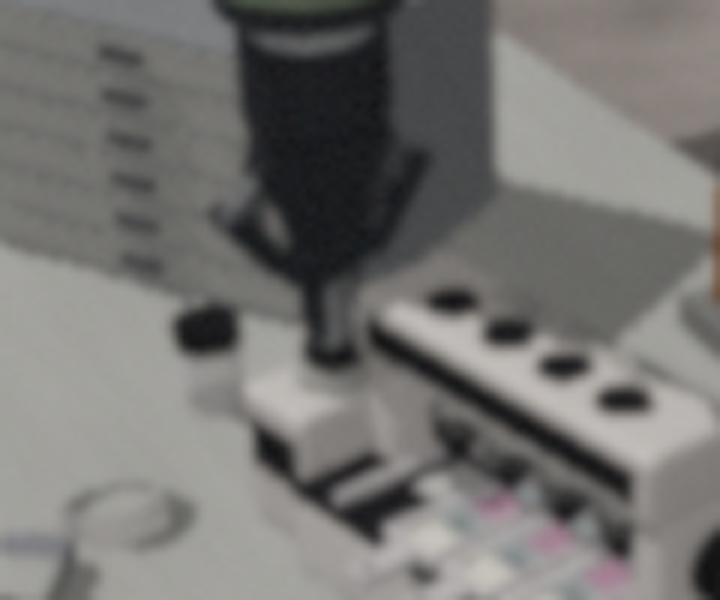

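Plunger is going down under the fingers (5 N); press on to its stop.

```bash
python3 -m inch '[{"dx":0,"dy":0,"dz":4,"rx":0,"ry":0,"rz":0,"hand":1},{"dx":0,"dy":0,"dz":3,"rx":0,"ry":0,"rz":0,"hand":1},{"dx":0,"dy":0,"dz":0,"rx":0,"ry":0,"rz":0,"hand":1}]'; python3 -m inch '[{"dx":0,"dy":0,"dz":1.5,"rx":0,"ry":0,"rz":0,"hand":1},{"dx":0,"dy":0,"dz":0,"rx":0,"ry":0,"rz":0,"hand":1}]'; python3 -m inch '[{"dx":0,"dy":0,"dz":1.5,"rx":0,"ry":0,"rz":0,"hand":1},{"dx":0,"dy":0,"dz":0,"rx":0,"ry":0,"rz":0,"hand":1}]'
```

```text
clock: 54.25
position: [0.5754, 0.3507, 0.0676]
tool_rot: [3.14, -0.001, 1.737]
force: [-6.5, -2.2, 23.2]
grip_width: -0.0001
clock: 54.45
position: [0.5756, 0.3509, 0.0673]
tool_rot: [3.14, -0.002, 1.737]
force: [-11.5, -5.2, 40.6]
grip_width: 0.0001
clock: 54.65
position: [0.5757, 0.3511, 0.0669]
tool_rot: [3.139, -0.002, 1.737]
force: [-15.1, -6.5, 57.2]
grip_width: 0.0003
```

```bash
python3 -m inch '[{"dx":0,"dy":0,"dz":-8,"rx":0,"ry":0,"rz":0,"hand":1},{"dx":0,"dy":0,"dz":-15,"rx":0,"ry":0,"rz":0,"hand":1},{"dx":0,"dy":0,"dz":-35,"rx":0,"ry":0,"rz":0,"hand":1},{"dx":0,"dy":0,"dz":-40,"rx":0,"ry":0,"rz":0,"hand":1},{"dx":30,"dy":-35,"dz":-10,"rx":0,"ry":0,"rz":0,"hand":1},{"dx":30,"dy":-35,"dz":0,"rx":0,"ry":0,"rz":0,"hand":1},{"dx":30,"dy":-35,"dz":0,"rx":0,"ry":0,"rz":0,"hand":1},{"dx":30,"dy":-35,"dz":0,"rx":0,"ry":0,"rz":0,"hand":1},{"dx":30,"dy":-35,"dz":0,"rx":0,"ry":0,"rz":0,"hand":1},{"dx":30,"dy":-35,"dz":0,"rx":0,"ry":0,"rz":0,"hand":1}]'; python3 to.py .4 .5 .2 1.735
python3 - <<'E'
from im import *
im,dt=bot.grab_frame('top')
cv2.imwrite('pics/t33.png',im[:,:,::-1]); cv2.imwrite('pics/t33c.png',cv2.resize(im[135:215,205:310,::-1],None,fx=7,fy=7,interpolation=cv2.INTER_CUBIC))
im,d=bot.grab_frame('side')
cv2.imwrite('pics/s33.png',im[:,:,::-1]); cv2.imwrite('pics/s33c.png',cv2.resize(im[120:220,255:375,::-1],None,fx=6,fy=6,interpolation=cv2.INTER_CUBIC))
for u,v in[(222,177),(222,179)]: print(at_d('top',(u,v),dt[v,u]).round(4))
E
```

```text
clock: 55.65
position: [0.336, 0.4935, 0.1711]
tool_rot: [-3.141, 0.0, 1.737]
force: [0.1, 0.8, -0.5]
grip_width: -0.0002
t 55.65 pos [0.336  0.4935 0.1711] rpy [-3.1412e+00  4.0000e-04  1.7372e+00] F [ 0.1  0.8 -0.5] w -0.0002 q1 [-1.33 -0.69]
d now-yaw [ -4.2  64.2 -28.9]  d after turn [ -4.   64.2 -28.9]  rz 0.0022 tilt fix rpy err
[[0.58   0.3494 0.1162]]
[[0.5734 0.3494 0.1164]]
```

View pics/t33c.png

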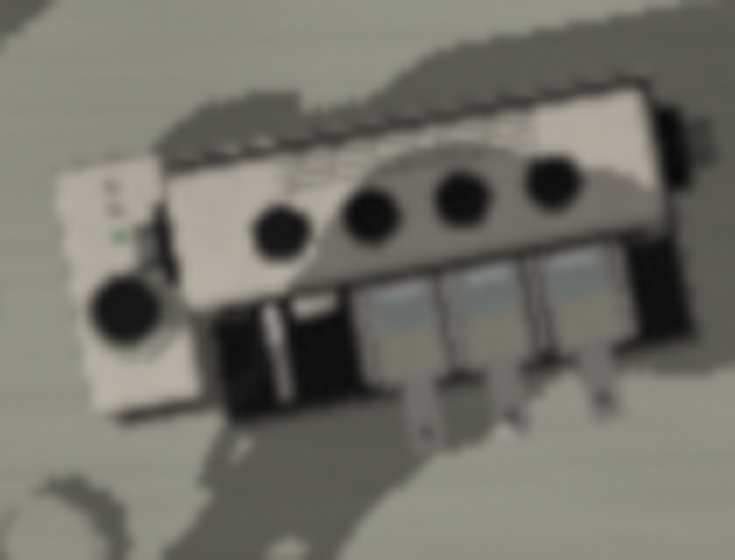

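View pics/s33c.png

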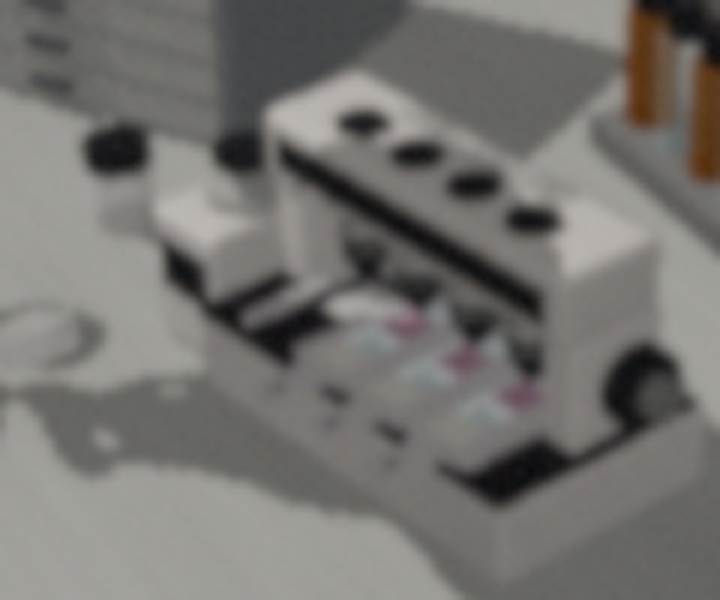

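View pics/t33.png

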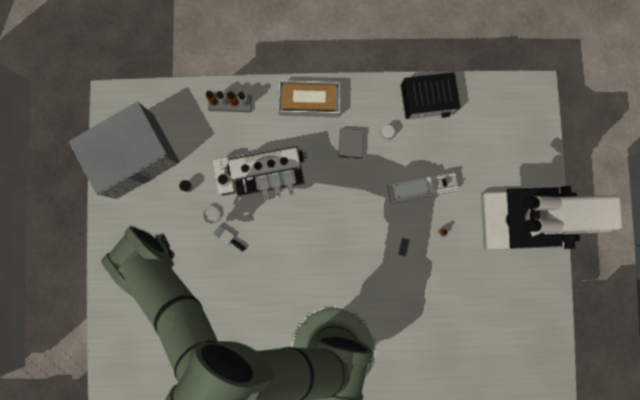

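Run:
```python
from im import *
im=cv2.imread('pics/t33.png')
cv2.imwrite('pics/t33d.png',cv2.resize(im[165:205,255:300],None,fx=16,fy=16,interpolation=cv2.INTER_CUBIC))
# expected tab ends / body rear edges / bodies overlay
for y in(-.063,-.021,.021):
    P=[[*wld(-.096,y),.057],[*wld(-.062,y),.058],[*wld(-.085,y),.057]]
    print(((proj('top',P)-[255,165]+.5)*16-.5).round(0).tolist())
```

```text
[[579.0, 474.0], [549.0, 315.0], [569.0, 423.0]]
[[382.0, 512.0], [352.0, 352.0], [372.0, 460.0]]
[[185.0, 549.0], [155.0, 390.0], [175.0, 498.0]]
```

View pics/t33d.png

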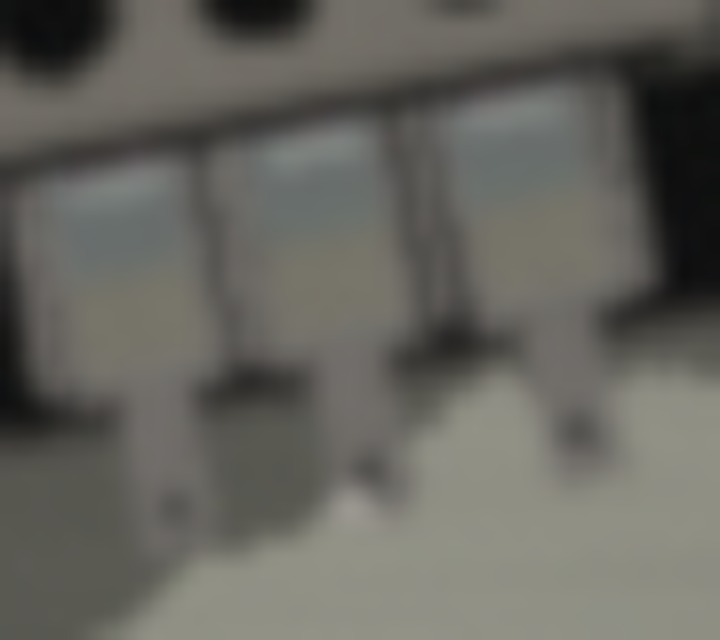

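```bash
python3 -c "
from workcell import bot
print(bot.job_done(), bot.observe()['clock'])"
```

```text
the job is handed in; nothing more can be done
the job is handed in; nothing more can be done
```

I loaded all three carriers in the dispenser (A, B and C; D was not there) into lanes 1, 2 and 3. I pressed the start plunger to its stop and let it up, then handed the job in at about 56 s.

**Last checks**
- **Carriers home:** the final pictures show all three tab ends where a home carrier's tab should be. Each carrier met the back stop at the same depth, to within 1 mm, with a clear rise in force.
- **Dispenser and plunger:** the dispenser is empty and the thumb slide is back at rest. The plunger is up, reading about 116 mm against the 110 mm given.
- **Bench:** nothing on the bench looks moved, and I saw no contact with the objectives.

**What went wrong or disagreed**
- **Fingertip height:** the real fingertips sat about 30 mm above the reported tool position. My first push passed over the thumb piece without touching it. I measured the offset from the side camera's depth and used it for the rest of the job.
- **Plunger force:** at the plunger's stop the fingertips pressed with about 57 N. That is well under the 120 N wrist limit. It is over the 40 N limit for the arm or the gripper's body, but only the fingertips were touching.

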